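# Slide the ring posts into the matching slotted rails

### The arm

A 6-joint arm with a two-finger parallel gripper is mounted at the origin on the work surface. World frame = base frame: x ahead of the robot, y to its left, z up, the work surface at z = 0. Lengths are in mm, angles in degrees, forces in N, time in s.
With the tool pointing down it reaches from about 375 to 975 mm from the base axis. Payload 3.8 kg.
Tool frame: the origin (TCP) lies at the very end of the fingers, on their centre line; the grasp point (between the pads) lies 19 mm behind it; z points along the fingers, y is the direction in which the jaws open and shut (so a half turn about z gives the same grasp; the last joint's range is limited). The gripper opens to 85 mm and grips with 20 to 120 N. Pads are 22 mm wide; open, the fingers measure 114 mm over their backs; the gripper's body (76 mm by 85 mm) begins 54 mm behind the grasp point. The pads swing forward as they close: fully open they stand 13 mm farther back than shut.
Start: joints at [66.813, 15.12, 91.902, -0, 72.978, -2.114], TCP at [242.703, 629.852, 198.88] pointing down, gripper open.
Joint ranges: [-150.88, 150.88], [-54.13, 125.18], [17.81, 147.31], [-75.09, 255.09], [0, 152.58], [-146.25, 146.25]. Speed limits (degrees/s): [147.25, 147.25, 180, 180, 180, 180].

### API

Orientations are given as a 3x3 rotation matrix whose columns are the frame's x, y, z axes.
In Python, from bench import r gives the robot as it stands.
- The arm moves only by the tool play_rows, never from a script. Its argument "plan" is a list of rows, each an object with "gripper": the closure, from 0 (fully open) to 1 (shut); "offset": the shift along the world's x, y, z in m, a list of three; "yaw": the turn about the world's z in rad. In form: [{"gripper": gripper, "offset": [dx, dy, dz], "yaw": yaw}, ...]. A call has 1 to 20 rows; each row shifts and turns the commanded pose from where the row before left it; what a row does not reach is not made up. A row lasts 1/12 s, in which the tool goes at most 41.7 mm and 7.16 degrees, less where a joint would pass 70% of its speed; a pose out of reach is approached as far as the arm can. A call with a gripper value outside its range is refused whole. The fingers move at their own pace and stop on an object; the grip force is fixed at half the most. Time passes only in rows, so rows that do not move let the fingers close. It gives the time, the measured TCP pose, the force and the opening at its end, in the units of the state.
- r.read_state(): the state, without advancing time (a new reading comes with each control period).
- r.grab_frame(name): name is "scene" or "top" or "wrist"; returns a dict with "color" (384x512x3 uint8, red, green, blue), "fx", "fy", "cx", "cy" (pixels), "k1" (the pictures are not rectified: a ray, as slopes to the right and down, at radius r is drawn at 1 + k1 r^2 times it, then the intrinsics apply), "origin" and "orientation" of the camera in the world. Camera axes: x right, y up, looking along -z (the intrinsics and any distortion apply to the point x, -y, -z); pixel columns grow to the right and rows downward; lengths in mm; the calibration is good to about 2 mm. A picture is of the moment at which its call begins. There is no depth.
- r.sign_off(): hands the job in, once; it reports no verdict.
Trained networks look in a picture, given as the dict that the camera call returned (one of the last four; its "shot" number tells which), for a name from the list of things; names that differ only in an ending like _2 or _b are one class to them, and where a whole thing is asked for, a point or a joint stands for the part that bears it (a point fixed in the world has none). Each returns a list of dicts, best first, with "p" (0 to 1); they miss things now and then, are a little off and sometimes report something else, mostly with a low value. They report only what shows in the picture. A call takes as long as a camera call. They do not tell look-alikes from the thing itself.
- r.look_for(query, picture): "location" ([x, y, z] in mm, in world coordinates, good to about 4 mm: the middle of the surface that is visible of it).
- r.masks_of(query, picture): "mask" (384x512 bool, what is visible of it).
- r.mark_of(query, picture): "location" ([x, y, z] in mm, in world coordinates, good to about 4 mm: a listed point, or the origin of a listed thing).
The state is a dict: "clock": time; "joint_positions": joint angles; "qvel": joint speeds; "joint_efforts": joint torques, N m; "position": TCP position; "orientation": TCP orientation; "contact_force": force on the tool from outside, world axes, zero at the start; "moment": the same for the moment, N m; "finger_gap": finger opening in mm.
Only numpy, scipy, OpenCV 4.12 (cv2) and the standard library are available. Lean on these libraries where they do the work, as an engineer would, in place of code of your own. Each camera call takes 0.05 s, during which the arm holds its last target.

### The job

Turn the wooden turn-button a quarter turn so that both slotted rails are open, then slide every ring post, upright, in at a rail's mouth with its foot under the lips: large posts into the wide rail, small posts into the narrow one, each pushed well in towards the closed end, up to the stop or the post ahead. When all are in, turn the button back square across both slots, and leave the other things on the shelf standing where they are.

Things in the scene. Friction and masses are not known exactly. Their poses are not given: they have to be found in the camera images.
- rack: Fixed grey plate 274 x 210 x 6 mm on the shelf, to the left; origin at the centre of its underside. Its +x (about world +y) runs along the rails from their open mouths to their closed ends; the first 87 mm, at its -x end, is a bare apron. Two aluminium slotted rails stand on it, centre lines at y = +50 and -50 mm (which is which varies), centres at x = +40 mm.
- wide_rail: Fixed rail for large posts, 180 mm long, 60.5 wide, 17 high: a channel 48.5 wide, 13 high, roofed by two lips with a 19 mm slot between. Origin: centre of its underside, on the plate; +x along the channel. Mouth at x = -90 mm, with fences flaring outwards 23 mm more; inner face of the end stop at x = +84. Posts enter only by the mouth, foot under the lips, stem up through the slot.
- narrow_rail: Fixed aluminium rail for small posts: same as wide_rail (same length, heights, slot, mouth, stop, axes) but the channel is 34.5 mm wide and the rail 46.5 mm wide.
- turn_button (a joint): Wooden bar 110 x 14 x 9 mm on a vertical pivot at its middle, between the rails near their mouths, underside 26 mm above the shelf. At 0 rad it lies across both slots (along the rack's y) and bars them; positive is counter-clockwise from above; at 1.57 it lies along the rails, between them, and both are free (stops at 0 and 1.6). Stays where left; friction about 0.04 N m.
- turn_grip (a point): Centre of the upright fin on the turn-button, by which it is turned, on the pivot axis (42 mm from the rack's centre towards its -x end), 47.5 mm above the shelf. The fin is 36 mm long along the bar, 10 mm thick, and spans 35 to 60 mm above the shelf.
- ring_cone: Bystander: white ceramic ring cone without a foot flange, base 42 mm across, 70 mm high. Origin at the centre of its underside.
- perfume: Bystander: frosted glass perfume bottle 38 x 38 x 82 mm with aluminium cap. Origin at the centre of its underside.
- cream_jar: Bystander: white cream jar 60 mm across, 50 mm high. Origin at the centre of its underside.
- large1: Large ring post (loose, may be absent), white ceramic: a round flat foot 44 mm across and 8 mm thick with an upright round stem 14 mm thick with domed end, 85 mm high in all, about 90 g. Origin at the centre of the foot's underside, z up the stem.
- small1: Small ring post (loose, may be absent), white ceramic: a round flat foot 30 mm across and 8 mm thick with an upright round stem 14 mm thick with domed end, 70 mm high in all, about 50 g. Origin at the centre of the foot's underside, z up the stem.
- large2: Large ring post (loose, may be absent), white ceramic: a round flat foot 44 mm across and 8 mm thick with an upright round stem 14 mm thick with domed end, 85 mm high in all, about 90 g. Origin at the centre of the foot's underside, z up the stem.
- small2: Small ring post (loose, may be absent), white ceramic: a round flat foot 30 mm across and 8 mm thick with an upright round stem 14 mm thick with domed end, 70 mm high in all, about 50 g. Origin at the centre of the foot's underside, z up the stem.
- large3: Large ring post (loose, may be absent), white ceramic: a round flat foot 44 mm across and 8 mm thick with an upright round stem 14 mm thick with domed end, 85 mm high in all, about 90 g. Origin at the centre of the foot's underside, z up the stem.
- small3: Small ring post (loose, may be absent), white ceramic: a round flat foot 30 mm across and 8 mm thick with an upright round stem 14 mm thick with domed end, 70 mm high in all, about 50 g. Origin at the centre of the foot's underside, z up the stem.
Not all that is in view belongs to the job. Leave any purple look-alike of the large3 alone. What is shaped like the large1 but red is not meant.

How it is judged:
By the outcome, as a careful person would: the job done as asked, in the order asked, and still so for the second after the job is handed in, with the robot touching nothing.
Of large1, small1, large2, small2, large3, small3 only 4 to 6 are there at a start; the rules pass over those that are not, and their reading is None.
At some moment in a run one of large1, small1, large2, small2, large3, small3 may be knocked a few centimetres aside while the robot is not near it.
It also fails if it takes over 210 s, if anything falls off the work surface, if the arm or the gripper's body presses on something with over 40 N, if the wrist force passes 120 N, or if a joint passes its speed limit or range.

## Working session

There is one attempt and no reset: what is moved stays moved. The work goes in short steps, Python scripts to look and compute and a tool call to move; the robot and the scene stay as the last step left them, time stands still between calls to the robot, and variables do not carry over. Pictures are saved under pics/ and viewed, and the job is handed in when it is done.

Besides the shell and the picture viewer there is one more tool, called as name(argument=value, ...), one argument or row to a line, values as JSON. play_rows: Moves the arm, as the interface text tells. Its arguments: {"type":"object","properties":{"plan":{"type":"array"}},"required":["plan"]}

```bash
ls; mkdir -p pics; cat > h.py <<'E'
import numpy as np, cv2
from bench import r
def snap(name,fn=None):
    f=r.grab_frame(name)
    if fn: cv2.imwrite('pics/'+fn,cv2.cvtColor(f['color'],cv2.COLOR_RGB2BGR))
    return f
def ray(f,u,v):
    xd=(u-f['cx'])/f['fx'];yd=(v-f['cy'])/f['fy'];x,y=xd,yd
    for _ in range(20):
        s=1+f['k1']*(x*x+y*y);x,y=xd/s,yd/s
    return np.array(f['origin']),np.array(f['orientation'])@np.array([x,-y,-1.])
def atz(f,u,v,z):
    o,d=ray(f,u,v);return o+d*(z-o[2])/d[2]
def proj(f,p):
    c=np.array(f['orientation']).T@(np.array(p,float)-np.array(f['origin']))
    x,y=c[0]/-c[2],-c[1]/-c[2];s=1+f['k1']*(x*x+y*y)
    return f['fx']*x*s+f['cx'],f['fy']*y*s+f['cy']
E
python3 - <<'E'
from h import *
s=r.read_state();print(s)
for n in ['scene','top','wrist']:
    f=snap(n,n+'1.png');print(n,f['fx'],f['k1'],np.round(f['origin']),np.round(f['orientation'],2).tolist())
    for q in ['rack','wide_rail','narrow_rail','turn_grip','large1','small1','ring_cone','perfume','cream_jar']:
        print(q,[(np.round(d['location']).tolist(),round(d['p'],2)) for d in r.mark_of(q,f)])
E
```

```text
pics
{'clock': 0.0, 'joint_positions': array([ 6.68125338e+01,  1.51705312e+01,  9.19815794e+01, -8.99404543e-04,
        7.29792595e+01, -2.11439918e+00]), 'qvel': array([-0.0609539 ,  0.01681827,  0.00856232, -0.02901558,  0.05015705,
       -0.02306831]), 'joint_efforts': array([ 2.55017178e-03, -5.15091598e+01, -3.67319691e+01,  4.10257223e-05,
        1.28810757e-02,  3.93764594e-05]), 'position': array([242.38797868, 629.10044888, 197.5429298 ]), 'orientation': array([[-9.33124283e-01,  3.59552892e-01, -8.88986434e-04],
       [ 3.59553985e-01,  9.33121892e-01, -2.11353603e-03],
       [ 6.96047097e-05, -2.29183041e-03, -9.99997371e-01]]), 'contact_force': array([ 0.02517626, -0.04069226, -0.00479616]), 'moment': array([ 0.00660737, -0.01494084,  0.02223979]), 'finger_gap': 85.7106441058322}
scene 386.568719068731 0.004228471801772332 [1224. -694.  873.] [[0.71, -0.44, 0.55], [0.7, 0.46, -0.54], [-0.01, 0.77, 0.64]]
rack [([472.0, 442.0, 0.0], 0.66), ([532.0, 202.0, -4.0], 0.64)]
wide_rail [([577.0, 250.0, 4.0], 0.77)]
narrow_rail [([478.0, 238.0, 2.0], 0.89)]
turn_grip [([538.
[... 705 characters left out ...]
0.0], 0.75), ([548.0, -373.0, 2.0], 0.73), ([468.0, -381.0, 1.0], 0.67), ([393.0, -336.0, -0.0], 0.58), ([590.0, -454.0, -4.0], 0.58), ([466.0, -253.0, 5.0], 0.49)]
small1 [([563.0, -131.0, 1.0], 0.52), ([669.0, -124.0, -0.0], 0.49), ([575.0, -260.0, 2.0], 0.44), ([466.0, 445.0, -1.0], 0.37)]
ring_cone [([652.0, -243.0, 1.0], 0.42)]
perfume []
cream_jar [([467.0, 445.0, 4.0], 0.89), ([578.0, -261.0, 0.0], 0.36)]
wrist 295.42674796123765 -0.06245838515595709 [180. 656. 374.] [[0.36, -0.9, -0.25], [0.93, 0.35, 0.1], [0.0, -0.27, 0.96]]
rack []
wide_rail []
narrow_rail [([479.0, 237.0, 4.0], 0.89)]
turn_grip []
large1 []
small1 []
ring_cone []
perfume []
cream_jar [([470.0, 447.0, -4.0], 0.43)]
```

View pics/scene1.png

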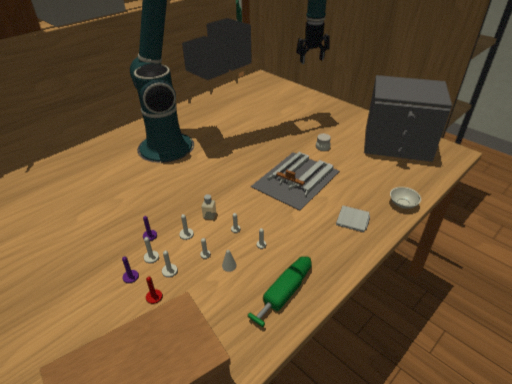

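View pics/top1.png

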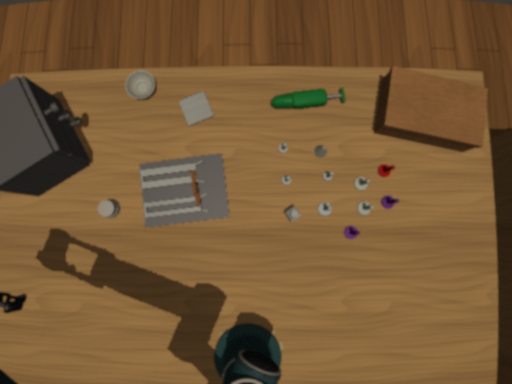

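play_rows(
  plan=[
    {"gripper": 0,"offset": [0.0125,-0.0235,0.003],"yaw": -0.124},
    {"gripper": 0,"offset": [0.0125,-0.0235,0.003],"yaw": -0.124},
    {"gripper": 0,"offset": [0.0125,-0.0235,0.003],"yaw": -0.124},
    {"gripper": 0,"offset": [0.0125,-0.0235,0.003],"yaw": -0.124},
    {"gripper": 0,"offset": [0.0125,-0.0235,0.003],"yaw": -0.124},
    {"gripper": 0,"offset": [0.0125,-0.0235,0.003],"yaw": -0.124},
    {"gripper": 0,"offset": [0.0125,-0.0235,0.003],"yaw": -0.124},
    {"gripper": 0,"offset": [0.0125,-0.0235,0.003],"yaw": -0.124},
    {"gripper": 0,"offset": [0.0125,-0.0235,0.003],"yaw": -0.124},
    {"gripper": 0,"offset": [0.0125,-0.0235,0.003],"yaw": -0.124},
    {"gripper": 0,"offset": [0.0125,-0.0235,0.003],"yaw": -0.124},
    {"gripper": 0,"offset": [0.0125,-0.0235,0.003],"yaw": -0.124},
    {"gripper": 0,"offset": [0.0125,-0.0235,0.003],"yaw": -0.124},
    {"gripper": 0,"offset": [0.0125,-0.0235,0.003],"yaw": -0.124},
    {"gripper": 0,"offset": [0.0125,-0.0235,0.003],"yaw": -0.124},
    {"gripper": 0,"offset": [0.0125,-0.0235,0.003],"yaw": -0.124},
    {"gripper": 0,"offset": [0.0125,-0.0235,0.003],"yaw": -0.124},
    {"gripper": 0,"offset": [0.0125,-0.0235,0.003],"yaw": -0.124},
    {"gripper": 0,"offset": [0.0125,-0.0235,0.003],"yaw": -0.124},
    {"gripper": 0,"offset": [0,0,0],"yaw": -0.124},
  ],
)

```text
clock: 3.17
position: [482.4, 179.8, 256.8]
orientation: [[0.96, 0.28, 0.003], [0.28, -0.96, -0.002], [0.002, 0.002, -1.0]]
contact_force: [0.4, 0.4, 0.3]
finger_gap: 85.6
```

```bash
python3 - <<'E'
from h import *
s=r.read_state();print(s['clock'],s['position'],s['orientation'].round(3).tolist(),s['joint_positions'].round(1))
f=snap('wrist','w2.png')
for q in ['rack','wide_rail','narrow_rail','turn_grip']:
    print(q,[(np.round(d['location'],1).tolist(),round(d['p'],2)) for d in r.mark_of(q,f)])
im=cv2.imread('pics/w2.png');cv2.imwrite('pics/w2b.png',cv2.resize(im,(800,600),interpolation=cv2.INTER_CUBIC))
E
```

```text
3.1667 [482.42495586 179.78049771 256.8174754 ] [[0.96, 0.28, 0.003], [0.28, -0.96, -0.002], [0.002, 0.002, -1.0]] [ 1.78e+01 -4.30e+00  1.07e+02 -1.00e-01  7.72e+01  9.15e+01]
rack [([530.7, 204.0, -0.5], 0.83)]
wide_rail [([575.9, 246.7, 7.6], 0.69)]
narrow_rail [([476.6, 236.5, 5.1], 0.76), ([535.2, 163.2, 47.9], 0.4)]
turn_grip [([533.9, 166.4, 49.3], 0.94)]
```

View pics/w2b.png

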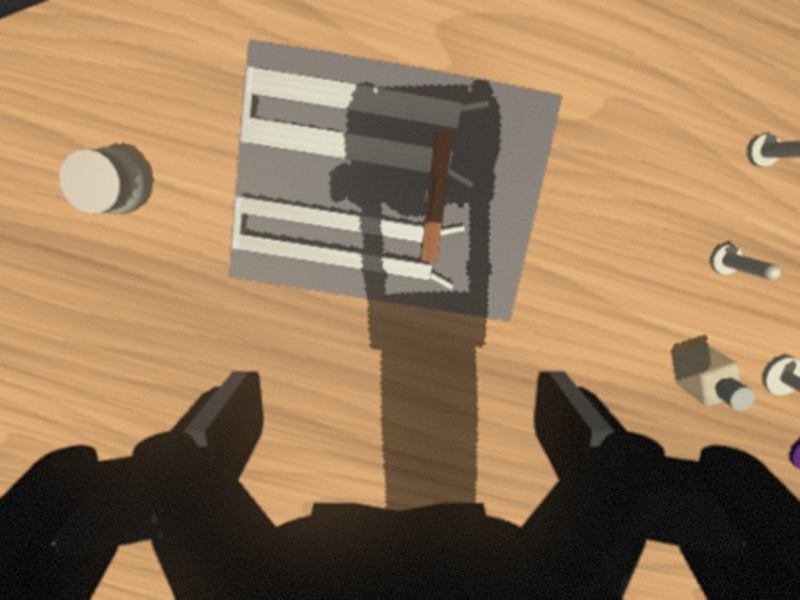

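```bash
cat >> h.py <<'E'
from scipy.optimize import least_squares
def fitrack(f,obs,fix=None):
    # obs: list of (rackpoint, (u,v))
    def res(p):
        c,s=np.cos(p[2]),np.sin(p[2])
        o=[]
        for q,uv in obs:
            w=[p[0]+c*q[0]-s*q[1],p[1]+s*q[0]+c*q[1],q[2]]
            o+=list(np.array(proj(f,w))-uv)
        return o
    S=least_squares(res,[530,204,1.68]);return S.x,np.array(S.fun).reshape(-1,2)
E
python3 - <<'E'
from h import *
f=snap('wrist')
B=lambda u,v:((u+.5)*.64-.5,(v+.5)*.64-.5)
# image: narrow(rack y +50) is lower in image. closed end left
cor=[((137,-105,6),B(249,40)),((-137,-105,6),B(561,95)),((-137,105,6),B(511,320)),((137,105,6),B(229,277))]
for q,uv in cor: print(q,atz(f,*uv,6).round(1))
x,rs=fitrack(f,cor);print(x,np.degrees(x[2]),rs.round(1).tolist())
c,s=np.cos(x[2]),np.sin(x[2])
R=lambda q:(x[0]+c*q[0]-s*q[1],x[1]+s*q[0]+c*q[1],q[2])
im=cv2.resize(cv2.cvtColor(f['color'],cv2.COLOR_RGB2BGR),None,fx=4,fy=4,interpolation=cv2.INTER_CUBIC)
def L(a,b,col):
    a,b=[tuple(int(round((t+.5)*4)) for t in proj(f,R(q))) for q in (a,b)]
    cv2.line(im,a,b,col,1)
for i in range(4):L(cor[i][0],cor[(i+1)%4][0],(0,0,255))
for y,w in ((50,46.5),(-50,60.5)):
    for h in (w/2,-w/2,9.5,-9.5):L((-50,y+h,23),(130,y+h,23),(0,255,0))
    L((-50,y-w/2,23),(-50,y+w/2,23),(0,255,0))
P=[(-49,-55),(-49,55),(-35,55),(-35,-55)]
for i in range(4):L((*P[i],35),(*P[(i+1)%4],35),(255,0,0))
P=[(-47,-18),(-47,18),(-37,18),(-37,-18)]
for i in range(4):L((*P[i],60),(*P[(i+1)%4],60),(255,255,0))
print(R((-42,0,0)),R((40,50,6)),R((40,-50,6)))
cv2.imwrite('pics/w3.png',im[80:880,540:1480][:600*2,:][:, :])
cv2.imwrite('pics/w3.png',cv2.resize(im[80:880,540:1480],(800,681))[:600])
E
```

```text
(137, -105, 6) [613.3 357.7   6. ]
(-137, -105, 6) [649.4  89.3   6. ]
(-137, 105, 6) [444.5  59.6   6. ]
(137, 105, 6) [406.4 330.6   6. ]
[528.14963484 209.21827611   1.70722866] 97.81699691287969 [[-1.0, -0.5], [1.4, -0.7], [-0.2, 1.1], [-0.2, 0.6]]
(np.float64(533.8620327469732), np.float64(167.60855957013797), 0) (np.float64(473.1738790604854), np.float64(242.0461038749123), 6) (np.float64(572.2446327174225), np.float64(255.64705126274058), 6)
```

View pics/w3.png

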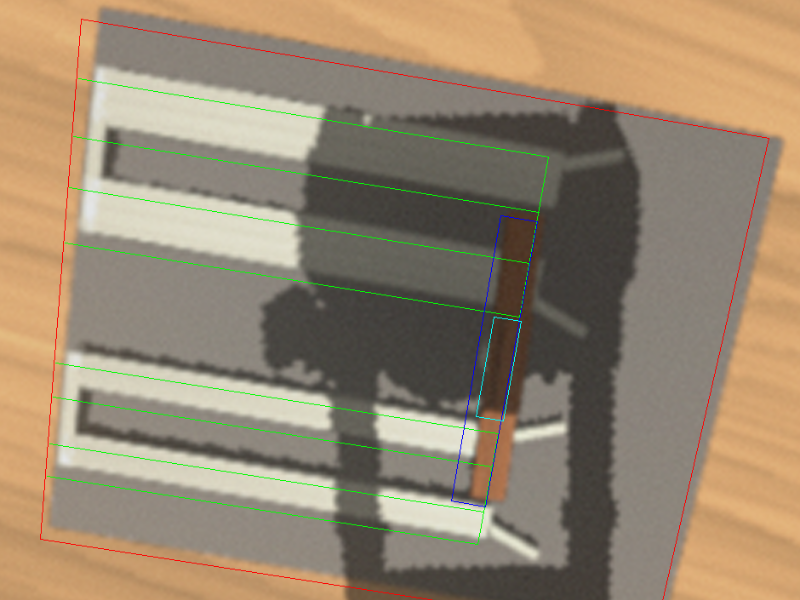

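play_rows(
  plan=[
    {"gripper": 0,"offset": [0,0,0],"yaw": 0},
    {"gripper": 0,"offset": [0,0,0],"yaw": 0},
  ],
)

```text
clock: 3.63
position: [479.8, 184.0, 255.7]
orientation: [[0.956, 0.292, -0.0], [0.292, -0.956, -0.0], [-0.0, -0.0, -1.0]]
contact_force: [0.1, 0.3, 0.4]
finger_gap: 85.4
```

```bash
python3 - <<'E'
from h import *
import pickle
f=snap('wrist');pickle.dump(f,open('f4.pkl','wb'))
print(r.read_state()['position'],r.read_state()['qvel'].round(3))
im=cv2.cvtColor(f['color'],cv2.COLOR_RGB2BGR)
cv2.imwrite('pics/w4.png',cv2.resize(im[15:215,140:390],(800,640),interpolation=cv2.INTER_CUBIC)[:600])
E
```

```text
[479.89520098 183.87806283 255.80927497] [-0.217 -0.045 -0.08   0.025  0.025  0.169]
```

View pics/w4.png

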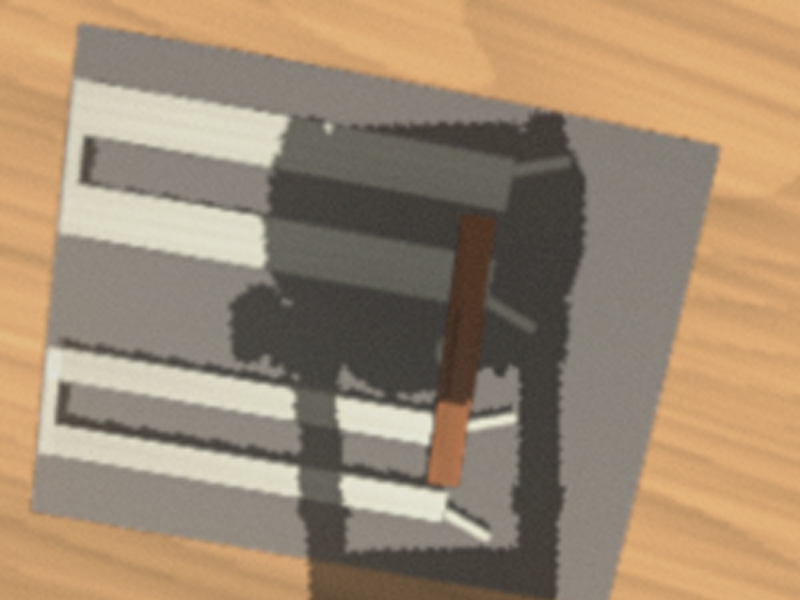

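```bash
python3 - <<'E'
from h import *
import pickle
f=pickle.load(open('f4.pkl','rb'))
B=lambda x,y:(140+(x+.5)/3.2-.5,15+(y+.5)/3.2-.5)
obs=[((137,-105,6),(78,25)),((-137,-105,6),(720,146)),((137,105,6),(33,512)),((130,-80.25,23),(74,80)),((130,-19.75,23),(60,234)),((-50,-80.25,23),(514,158)),((-50,73.25,23),(443,523)),((130,73.25,23),(39,455)),((-35,-55,35),(461,214)),((-49,-55,35),(494,217)),((-35,55,35),(428,484)),((-49,55,35),(462,487))]
obs=[(a,B(*b)) for a,b in obs]
x,rs=fitrack(f,obs);print(x,np.degrees(x[2]),rs.round(1).tolist())
c,s=np.cos(x[2]),np.sin(x[2])
R=lambda q:np.round((x[0]+c*q[0]-s*q[1],x[1]+s*q[0]+c*q[1]),1)
for q in [(-42,0),(-137,50),(-50,50),(130,50),(-50,-50),(130,-50)]:print(q,R(q))
E
```

```text
[531.965964   204.30445062   1.69925523] 97.36015300057792 [[-1.0, -0.1], [0.3, -1.1], [-0.4, 0.9], [-0.3, 0.4], [-0.6, 0.6], [0.3, -0.0], [0.5, -0.2], [0.2, 0.3], [2.8, -0.4], [3.2, 0.6], [-2.4, -0.7], [-2.9, 0.0]]
(-42, 0) [537.3 162.7]
(-137, 50) [499.9  62. ]
(-50, 50) [488.8 148.3]
(130, 50) [465.7 326.8]
(-50, -50) [588.  161.1]
(130, -50) [564.9 339.6]
```

play_rows(
  plan=[
    {"gripper": 0,"offset": [0.019,-0.007,-0.02],"yaw": -0.098},
    {"gripper": 0,"offset": [0.019,-0.007,-0.03],"yaw": 0},
    {"gripper": 0,"offset": [0.019,-0.007,-0.035],"yaw": 0},
    {"gripper": 0,"offset": [0,0,-0.035],"yaw": 0},
    {"gripper": 0,"offset": [0,0,-0.035],"yaw": 0},
    {"gripper": 0,"offset": [0,0,-0.03],"yaw": 0},
    {"gripper": 0,"offset": [0,0,-0.02],"yaw": 0},
    {"gripper": 0,"offset": [0,0,0],"yaw": 0},
    {"gripper": 0,"offset": [0,0,0],"yaw": 0},
  ],
)

```text
clock: 4.43
position: [535.8, 162.3, 49.6]
orientation: [[0.981, 0.195, -0.003], [0.195, -0.981, -0.001], [-0.003, 0.0, -1.0]]
contact_force: [-0.0, -0.1, -0.5]
finger_gap: 85.3
```

```bash
python3 - <<'E'
from h import *
f=snap('wrist','w5.png')
print(r.read_state()['position'])
E
```

```text
[537.6645424  162.73090387  51.54798204]
```

View pics/w5.png

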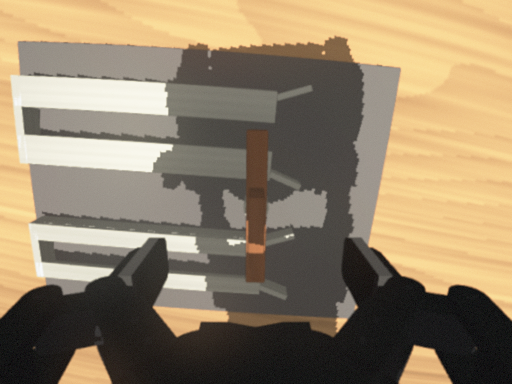

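play_rows(
  plan=[
    {"gripper": 0.5,"offset": [0,0,-0.01],"yaw": 0},
    {"gripper": 1,"offset": [0,0,0],"yaw": 0},
    {"gripper": 1,"offset": [0,0,0],"yaw": 0},
    {"gripper": 1,"offset": [0,0,0],"yaw": 0},
    {"gripper": 1,"offset": [0,0,0],"yaw": 0},
    {"gripper": 1,"offset": [0,0,0],"yaw": 0},
    {"gripper": 1,"offset": [0,0,0],"yaw": 0},
    {"gripper": 1,"offset": [0,0,0],"yaw": 0},
  ],
)

```text
clock: 5.15
position: [537.3, 162.4, 41.1]
orientation: [[0.981, 0.195, 0.0], [0.195, -0.981, 0.0], [0.0, -0.0, -1.0]]
contact_force: [-0.3, -0.1, -0.1]
finger_gap: 0.1
```

```bash
python3 - <<'E'
from h import *
f=snap('wrist','w6.png')
f=snap('scene')
im=cv2.cvtColor(f['color'],cv2.COLOR_RGB2BGR)
cv2.imwrite('pics/s6.png',cv2.resize(im[130:220,230:360],None,fx=6,fy=6,interpolation=cv2.INTER_CUBIC))
print(r.read_state()['finger_gap'])
E
```

```text
0.14835246472682562
```

View pics/w6.png

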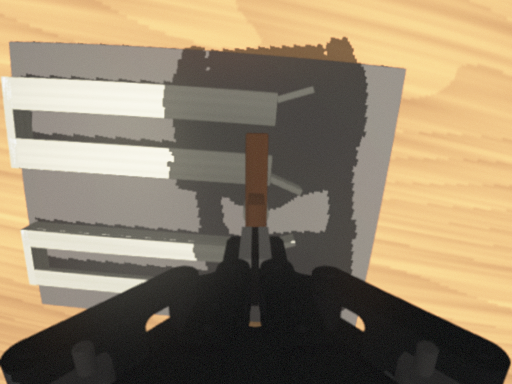

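View pics/s6.png

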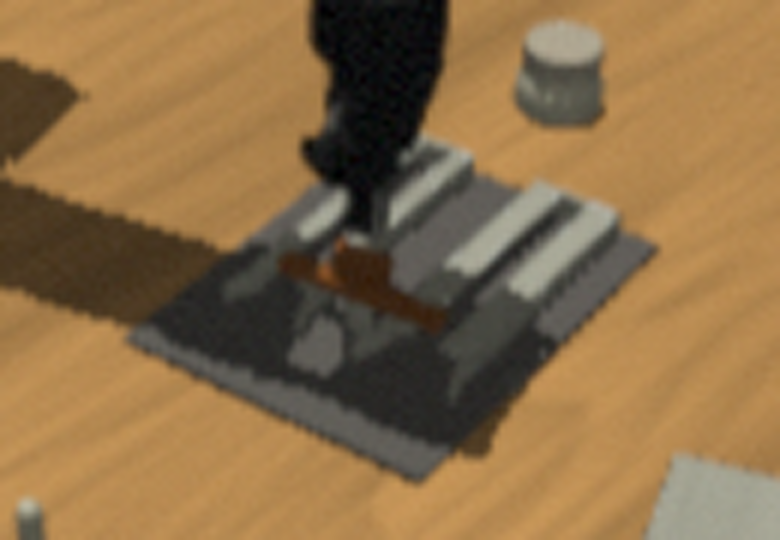

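```bash
python3 - <<'E'
from h import *
s=r.read_state();p=s['position'];print(p,s['joint_positions'].round(2))
for n in ['wrist','scene','top']:
    f=snap(n);u=proj(f,p);g=proj(f,p+[0,0,19]);print(n,u,g,f['origin'])
    im=cv2.cvtColor(f['color'],cv2.COLOR_RGB2BGR);
    cv2.circle(im,tuple(int(round(t)) for t in u),1,(0,0,255),-1)
    cv2.circle(im,tuple(int(round(t)) for t in g),1,(0,255,0),-1)
    b=proj(f,(537.3,162.7,60));cv2.circle(im,tuple(int(round(t)) for t in b),1,(255,0,255),-1)
    x,y=map(int,u);x0=max(0,x-60);y0=max(0,y-60)
    cv2.imwrite(f'pics/{n}7.png',cv2.resize(im[y0:y0+100,x0:x0+130],None,fx=6,fy=6,interpolation=cv2.INTER_NEAREST))
    print(n,[(np.round(d['location'],1).tolist(),round(d['p'],2)) for d in r.mark_of('turn_grip',f)])
E
```

```text
[537.23566037 162.36055021  40.92592398] [ 14.27  11.53 114.29   0.    54.18  93.05]
wrist (np.float64(256.53106469672724), np.float64(221.8979889495589)) (np.float64(256.73884142053095), np.float64(234.09081101878724)) [604.29042717 176.86431962 215.78775513]
wrist [([537.8, 161.6, 46.1], 0.77)]
scene (np.float64(290.14468001885314), np.float64(175.63310869855565)) (np.float64(290.3993024227067), np.float64(171.32929246008914)) [1224.329208   -694.07904432  873.48721623]
scene [([537.9, 162.4, 45.8], 0.78), ([535.2, 204.4, -2.3], 0.46)]
top (np.float64(194.1512086397654), np.float64(186.5884104335027)) (np.float64(193.24106104735614), np.float64(185.984067203931)) [ 423.65682934   -8.46732502 1185.21424196]
top [([535.6, 160.0, 47.5], 0.83)]
```

View pics/wrist7.png

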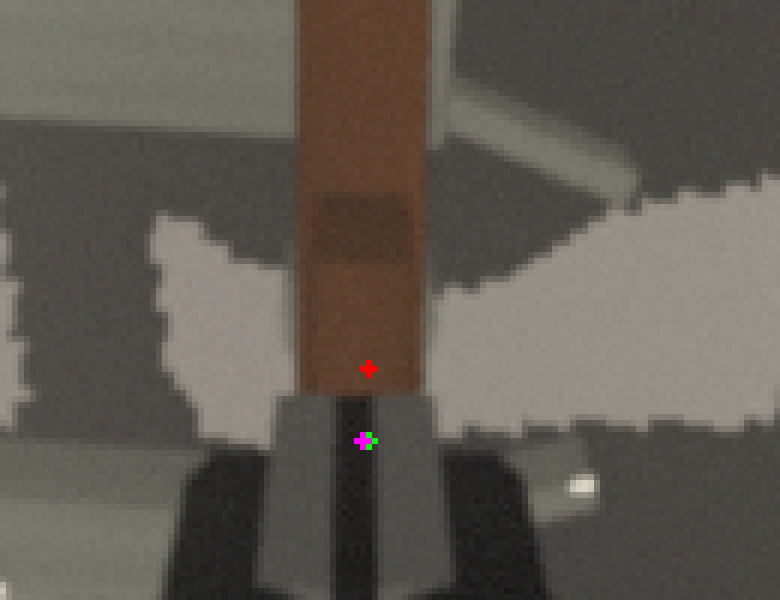

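View pics/scene7.png

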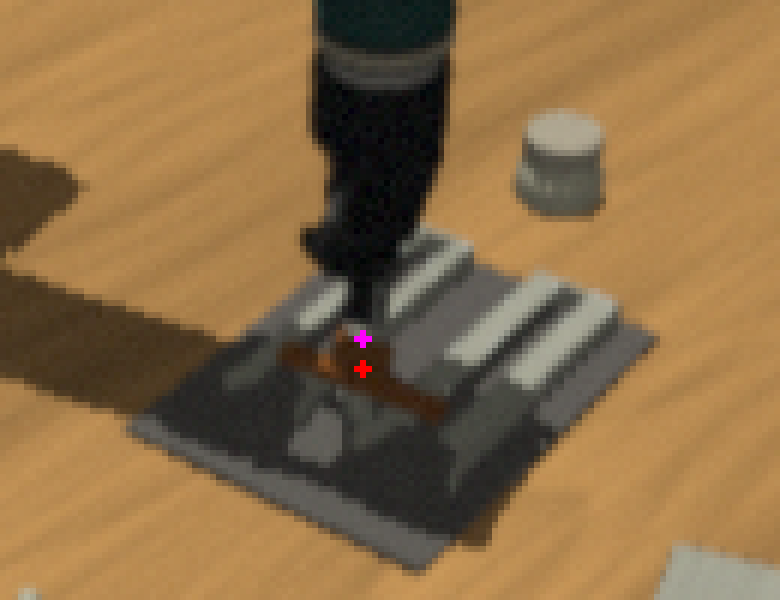

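View pics/top7.png

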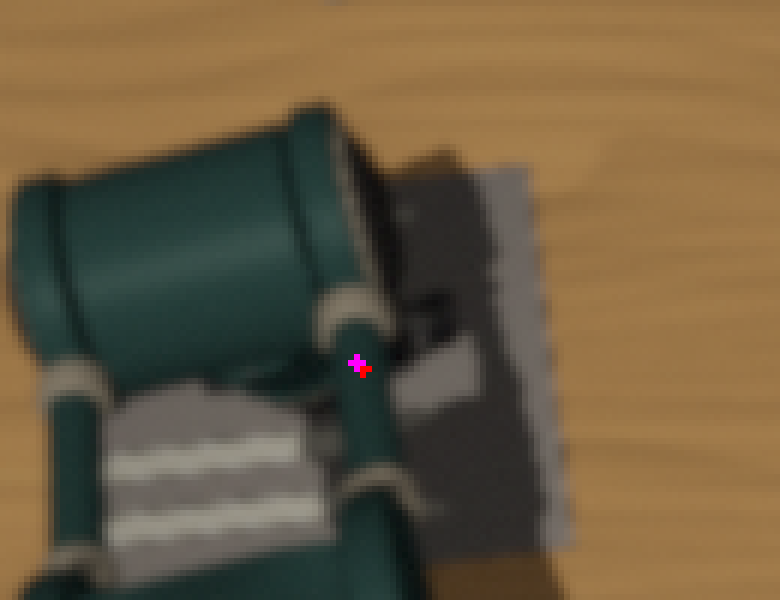

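```bash
python3 - <<'E'
from h import *
s=r.read_state();p=s['position'];T=s['orientation']
f=snap('wrist');g=snap('scene')
for dz in (0,10,20,30):
  for dx in (-30,-11,0,11):
    q=p+T[:,0]*dx+[0,0,dz];print(dz,dx,np.round(proj(f,q),1),np.round(proj(g,q),1))
im=cv2.cvtColor(f['color'],cv2.COLOR_RGB2BGR)
cv2.imwrite('pics/w8.png',cv2.resize(im[180:384,180:340],None,fx=3.7,fy=3,interpolation=cv2.INTER_CUBIC)[:600])
E
```

```text
0 -30 [256.5 264.2] [282.8 172.9]
0 -11 [256.5 237.9] [287.4 174.6]
0 0 [256.6 221.9] [290.1 175.7]
0 11 [256.6 205.4] [292.8 176.7]
10 -30 [256.6 272.2] [282.9 170.7]
10 -11 [256.6 244.7] [287.6 172.4]
10 0 [256.7 228. ] [290.3 173.4]
10 11 [256.7 210.7] [293.  174.4]
20 -30 [256.7 281. ] [283.  168.4]
20 -11 [256.8 252.3] [287.7 170.1]
20 0 [256.8 234.8] [290.4 171.1]
20 11 [256.8 216.6] [293.1 172.1]
30 -30 [256.8 290.8] [283.1 166.1]
30 -11 [256.9 260.8] [287.8 167.8]
30 0 [256.9 242.5] [290.5 168.8]
30 11 [257.  223.3] [293.3 169.8]
```

View pics/w8.png

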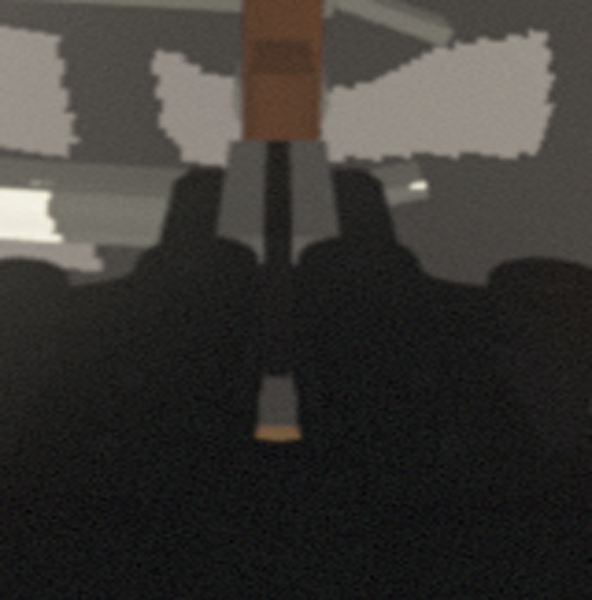

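play_rows(
  plan=[
    {"gripper": 0,"offset": [0,0,0],"yaw": 0},
    {"gripper": 0,"offset": [0,0,0],"yaw": 0},
    {"gripper": 0,"offset": [0,0,0],"yaw": 0},
    {"gripper": 0,"offset": [0,0,0],"yaw": 0},
    {"gripper": 0,"offset": [0,0,-0.006],"yaw": 0},
    {"gripper": 0,"offset": [0,0,-0.006],"yaw": 0},
    {"gripper": 0,"offset": [0,0,0],"yaw": 0},
  ],
)

```text
clock: 6.23
position: [535.8, 162.0, 27.1]
orientation: [[0.981, 0.195, -0.003], [0.195, -0.981, -0.001], [-0.003, 0.0, -1.0]]
contact_force: [0.0, 0.1, 0.5]
finger_gap: 83.7
```

```bash
python3 - <<'E'
from h import *
s=r.read_state();p=s['position'];T=s['orientation'];print(p)
f=snap('wrist');g=snap('scene')
ims=[]
for F,(x0,y0,w,h,k) in ((f,(130,150,260,200,3)),(g,(230,90,130,100,6))):
  im=cv2.resize(cv2.cvtColor(F['color'],cv2.COLOR_RGB2BGR),None,fx=k,fy=k,interpolation=cv2.INTER_CUBIC)
  for dy in (43,-43):
   for dz,col in ((13,(0,0,255)),(43,(0,255,0))):
    for dx in (-11,11):
      u=proj(F,p+T[:,1]*dy+T[:,0]*dx+[0,0,dz]);cv2.circle(im,tuple(int((t+.5)*k) for t in u),3,col,-1)
  ims.append(im[y0*k:(y0+h)*k,x0*k:(x0+w)*k])
cv2.imwrite('pics/w9.png',ims[0]);cv2.imwrite('pics/s9.png',ims[1])
E
```

```text
[535.81331818 162.01958241  27.12247072]
```

View pics/w9.png

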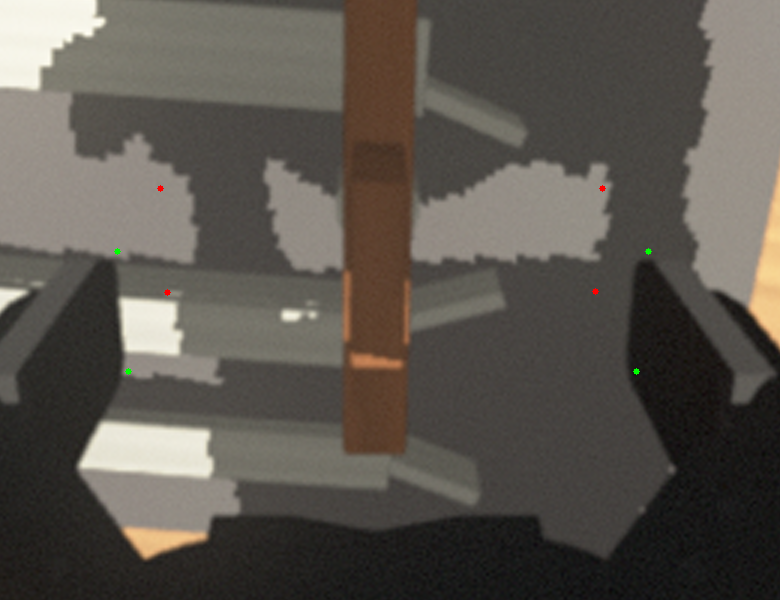

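View pics/s9.png

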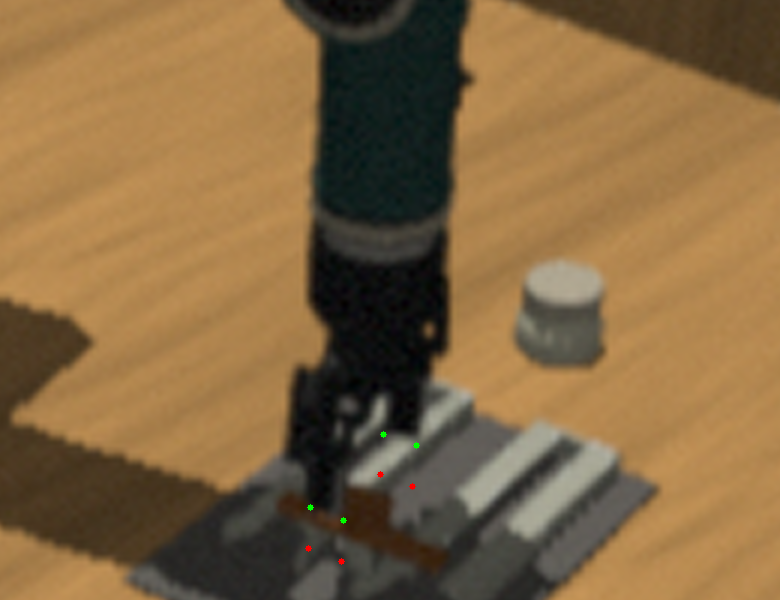

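play_rows(
  plan=[
    {"gripper": 0,"offset": [0,0,-0.009],"yaw": 0},
    {"gripper": 0,"offset": [0,0,-0.01],"yaw": 0},
    {"gripper": 0,"offset": [0,0,0],"yaw": 0},
    {"gripper": 1,"offset": [0,0,0],"yaw": 0},
    {"gripper": 1,"offset": [0,0,0],"yaw": 0},
    {"gripper": 1,"offset": [0,0,0],"yaw": 0},
    {"gripper": 1,"offset": [0,0,0],"yaw": 0},
    {"gripper": 1,"offset": [0,0,0],"yaw": 0},
    {"gripper": 1,"offset": [0,0,0],"yaw": 0},
    {"gripper": 1,"offset": [0,0,0],"yaw": 0},
    {"gripper": 1,"offset": [0,0,0],"yaw": 0},
  ],
)

```text
clock: 7.25
position: [537.7, 162.0, 10.4]
orientation: [[0.981, 0.195, 0.001], [0.195, -0.981, -0.001], [0.001, 0.001, -1.0]]
contact_force: [-0.3, -2.4, 3.6]
finger_gap: 8.6
```

```bash
python3 - <<'E'
from h import *
s=r.read_state();p=s['position'];T=s['orientation'];print(p)
f=snap('wrist');g=snap('scene')
ims=[]
for F,(x0,y0,w,h,k) in ((f,(130,150,260,200,3)),(g,(230,90,130,100,6))):
  im=cv2.resize(cv2.cvtColor(F['color'],cv2.COLOR_RGB2BGR),None,fx=k,fy=k,interpolation=cv2.INTER_CUBIC)
  ims.append(im[y0*k:(y0+h)*k,x0*k:(x0+w)*k])
cv2.imwrite('pics/w10.png',ims[0]);cv2.imwrite('pics/s10.png',ims[1])
E
```

```text
[537.67806734 161.98073795  10.43389669]
```

View pics/w10.png

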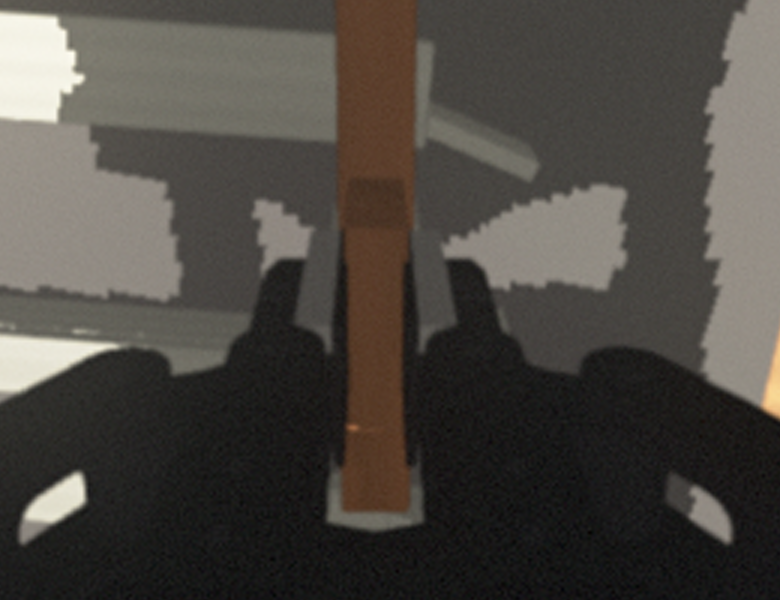

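View pics/s10.png

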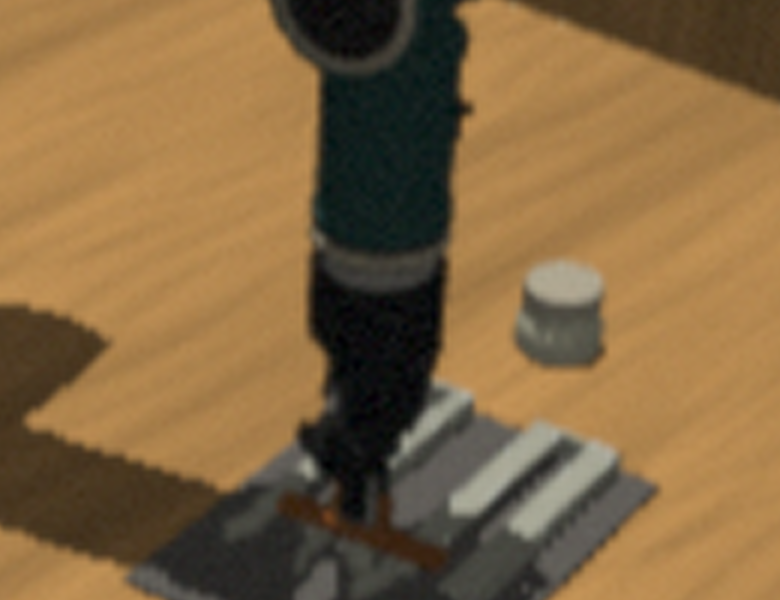

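play_rows(
  plan=[
    {"gripper": 1,"offset": [0,0,0],"yaw": 0.06},
    {"gripper": 1,"offset": [0,0,0],"yaw": 0.12},
    {"gripper": 1,"offset": [0,0,0],"yaw": 0.12},
    {"gripper": 1,"offset": [0,0,0],"yaw": 0.12},
    {"gripper": 1,"offset": [0,0,0],"yaw": 0.12},
    {"gripper": 1,"offset": [0,0,0],"yaw": 0.12},
    {"gripper": 1,"offset": [0,0,0],"yaw": 0.12},
    {"gripper": 1,"offset": [0,0,0],"yaw": 0.12},
    {"gripper": 1,"offset": [0,0,0],"yaw": 0.12},
    {"gripper": 1,"offset": [0,0,0],"yaw": 0.12},
    {"gripper": 1,"offset": [0,0,0],"yaw": 0.12},
    {"gripper": 1,"offset": [0,0,0],"yaw": 0.12},
    {"gripper": 1,"offset": [0,0,0],"yaw": 0.12},
    {"gripper": 1,"offset": [0,0,0],"yaw": 0},
    {"gripper": 1,"offset": [0,0,0],"yaw": 0},
  ],
)

```text
clock: 8.6
position: [536.1, 163.0, 10.4]
orientation: [[-0.125, 0.992, -0.002], [0.992, 0.125, 0.001], [0.001, -0.002, -1.0]]
contact_force: [-5.1, 0.6, 7.2]
finger_gap: 8.5
```

play_rows(
  plan=[
    {"gripper": 0.5,"offset": [0,0,0],"yaw": 0},
    {"gripper": 0.5,"offset": [0,0,0],"yaw": 0},
    {"gripper": 0.5,"offset": [0,0,0],"yaw": 0},
    {"gripper": 0.5,"offset": [0,0,0.03],"yaw": 0},
    {"gripper": 0.5,"offset": [0,0,0.035],"yaw": 0},
    {"gripper": 0.5,"offset": [0,0,0.035],"yaw": 0},
    {"gripper": 0.5,"offset": [0.002,-0.036,0.015],"yaw": 0},
    {"gripper": 0.5,"offset": [0.002,-0.036,0.015],"yaw": 0},
    {"gripper": 0.5,"offset": [0.002,-0.036,0.015],"yaw": 0},
    {"gripper": 0.5,"offset": [0.002,-0.036,0.015],"yaw": 0},
    {"gripper": 0.5,"offset": [0.002,-0.036,0.015],"yaw": 0},
    {"gripper": 0.5,"offset": [0.002,-0.036,0.015],"yaw": 0},
    {"gripper": 0.5,"offset": [0.002,-0.036,0.015],"yaw": 0},
    {"gripper": 0.5,"offset": [0.002,-0.036,0.015],"yaw": 0},
    {"gripper": 0.5,"offset": [0.002,-0.036,0.015],"yaw": 0},
    {"gripper": 0.5,"offset": [0.002,-0.036,0],"yaw": 0},
    {"gripper": 0.5,"offset": [0.002,-0.036,0],"yaw": 0},
    {"gripper": 0.5,"offset": [0.002,-0.036,0],"yaw": 0},
    {"gripper": 0.5,"offset": [0,0,0],"yaw": 0},
    {"gripper": 0.5,"offset": [0,0,0],"yaw": 0},
  ],
)

```text
clock: 10.27
position: [560.9, -271.5, 244.1]
orientation: [[-0.121, 0.993, -0.001], [0.993, 0.121, 0.001], [0.001, -0.001, -1.0]]
contact_force: [-0.3, 1.1, -0.5]
finger_gap: 42.9
```

```bash
cat >> h.py <<'E'
def marks(f,qs):
    for q in qs: print(q,[(np.round(d['location'],1).tolist(),round(d['p'],2)) for d in r.mark_of(q,f)])
E
python3 - <<'E'
from h import *
s=r.read_state();print(s['position'],s['finger_gap'])
f=snap('wrist');marks(f,['large1','small1','ring_cone','perfume'])
g=snap('top','top11.png');marks(g,['large1','small1','turn_grip'])
s=snap('scene','s11.png');marks(s,['large1','small1'])
cv2.imwrite('pics/w11.png',cv2.resize(cv2.cvtColor(f['color'],cv2.COLOR_RGB2BGR),(800,600)))
E
```

```text
[ 560.86632811 -271.48813334  244.06418417] 42.91295975868389
large1 [([548.0, -371.8, 0.1], 0.83), ([471.6, -248.1, 1.6], 0.7), ([465.2, -382.8, 2.4], 0.7), ([592.4, -452.5, 0.9], 0.56)]
small1 [([566.2, -131.0, -0.9], 0.83), ([665.8, -118.5, 1.0], 0.81), ([572.8, -262.9, -3.7], 0.74)]
ring_cone [([656.3, -243.6, 0.1], 0.66)]
perfume [([453.2, -143.9, 1.6], 0.61)]
large1 [([488.4, -468.1, 1.0], 0.68), ([590.2, -453.5, -1.8], 0.54), ([466.9, -378.2, 0.6], 0.48), ([467.5, -255.4, 3.7], 0.44)]
small1 [([574.5, -263.6, -1.4], 0.57), ([567.1, -129.0, 0.1], 0.46), ([666.7, -121.5, -0.3], 0.39), ([465.7, 441.8, 1.2], 0.31)]
turn_grip [([532.1, 161.1, 48.9], 0.59)]
large1 [([468.7, -377.9, -2.1], 0.74), ([473.0, -248.6, -1.3], 0.72), ([490.5, -461.8, 2.6], 0.71), ([548.7, -368.6, -0.9], 0.64), ([390.0, -333.6, 1.2], 0.55), ([591.9, -451.7, -1.7], 0.49)]
small1 [([667.3, -116.8, 2.6], 0.64), ([578.8, -266.9, -0.3], 0.62), ([561.9, -128.9, 0.1], 0.6)]
```

View pics/w11.png

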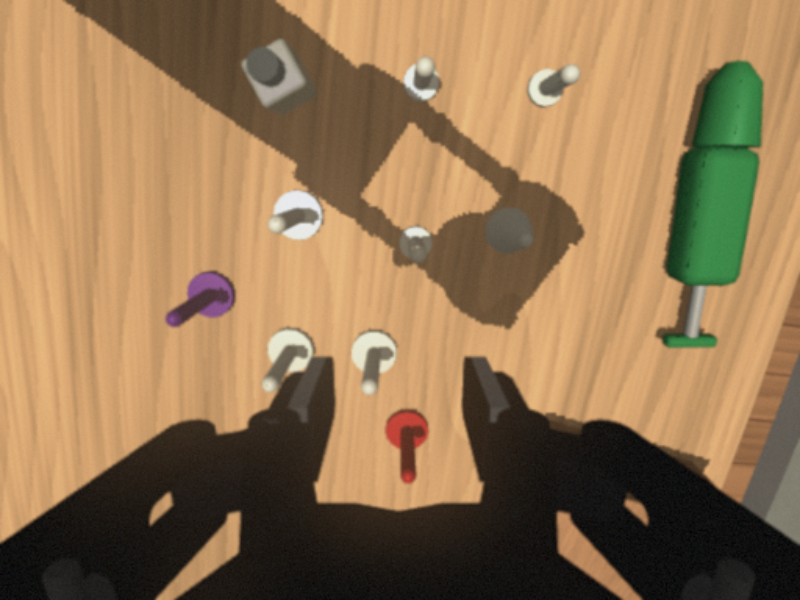

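View pics/top11.png

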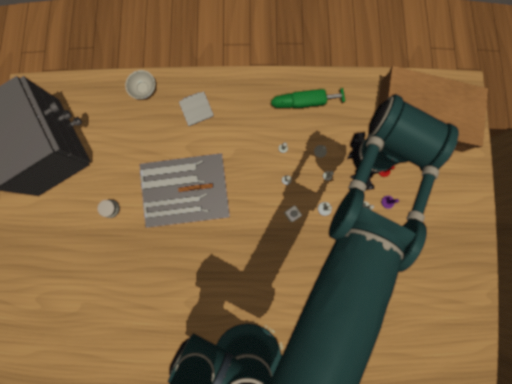

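play_rows(
  plan=[
    {"gripper": 0.5,"offset": [-0.004,-0.033,-0.03],"yaw": 0},
    {"gripper": 0.5,"offset": [-0.004,-0.033,-0.03],"yaw": 0},
    {"gripper": 0.5,"offset": [-0.005,-0.034,-0.03],"yaw": 0},
    {"gripper": 0.5,"offset": [0,0,0],"yaw": 0},
    {"gripper": 0.5,"offset": [0,0,0],"yaw": 0},
  ],
)

```text
clock: 11.28
position: [547.1, -362.3, 158.6]
orientation: [[-0.122, 0.993, -0.004], [0.993, 0.122, 0.003], [0.004, -0.004, -1.0]]
contact_force: [0.8, 0.5, 1.0]
finger_gap: 42.6
```

```bash
python3 - <<'E'
from h import *
s=r.read_state();p=s['position'];T=s['orientation'];print(p,s['finger_gap'])
f=snap('wrist');marks(f,['large1'])
im=cv2.cvtColor(f['color'],cv2.COLOR_RGB2BGR)
for z in (0,85):
    u=proj(f,(p[0],p[1],z));cv2.circle(im,tuple(int(round(t)) for t in u),2,(0,0,255),-1)
cv2.imwrite('pics/w12.png',cv2.resize(im,(800,600)))
E
```

```text
[ 547.10540968 -362.29585516  158.56954459] 42.633808242552256
large1 [([470.8, -251.2, 0.6], 0.9), ([545.4, -375.8, -0.9], 0.89), ([468.4, -385.2, 4.3], 0.74), ([389.8, -334.7, 1.0], 0.69), ([590.5, -452.4, -0.5], 0.6), ([488.5, -466.3, -1.3], 0.57)]
```

View pics/w12.png

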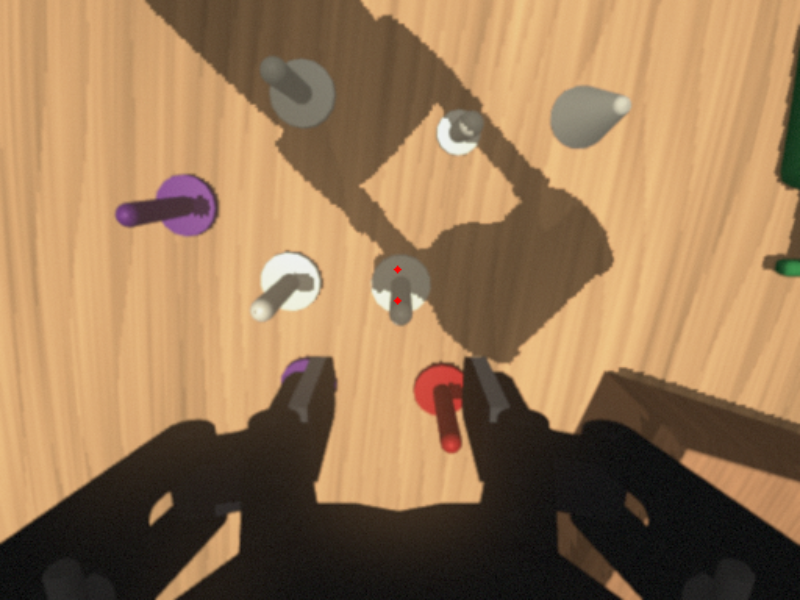

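play_rows(
  plan=[
    {"gripper": 0.5,"offset": [0,-0.002,-0.03],"yaw": 0},
    {"gripper": 0.5,"offset": [0,0,-0.03],"yaw": 0},
    {"gripper": 0.5,"offset": [0,0,-0.03],"yaw": 0},
    {"gripper": 0.5,"offset": [0,0,-0.03],"yaw": 0},
    {"gripper": 0.5,"offset": [0,0,-0.03],"yaw": 0},
    {"gripper": 0.5,"offset": [0,0,0],"yaw": 0},
    {"gripper": 0.5,"offset": [0,0,0],"yaw": 0},
    {"gripper": 0.5,"offset": [0,0,0],"yaw": 0},
  ],
)

```text
clock: 12.05
position: [551.4, -364.6, 14.6]
orientation: [[-0.126, 0.992, 0.003], [0.992, 0.126, -0.002], [-0.003, 0.003, -1.0]]
contact_force: [-0.1, -0.0, 0.2]
finger_gap: 42.4
```

```bash
cat >> h.py <<'E'
def view(F,fn,x0,y0,w,h,k):
  im=cv2.resize(cv2.cvtColor(F['color'],cv2.COLOR_RGB2BGR)[y0:y0+h,x0:x0+w],None,fx=k,fy=k,interpolation=cv2.INTER_CUBIC)
  cv2.imwrite('pics/'+fn,im)
E
python3 - <<'E'
from h import *
s=r.read_state();p=s['position'];print(p,s['finger_gap'])
view(snap('wrist'),'w13.png',130,130,260,200,3)
view(snap('scene'),'s13.png',100,180,130,100,6)
E
```

```text
[ 551.41233039 -364.64612243   14.61171345] 42.38594035821566
```

View pics/w13.png

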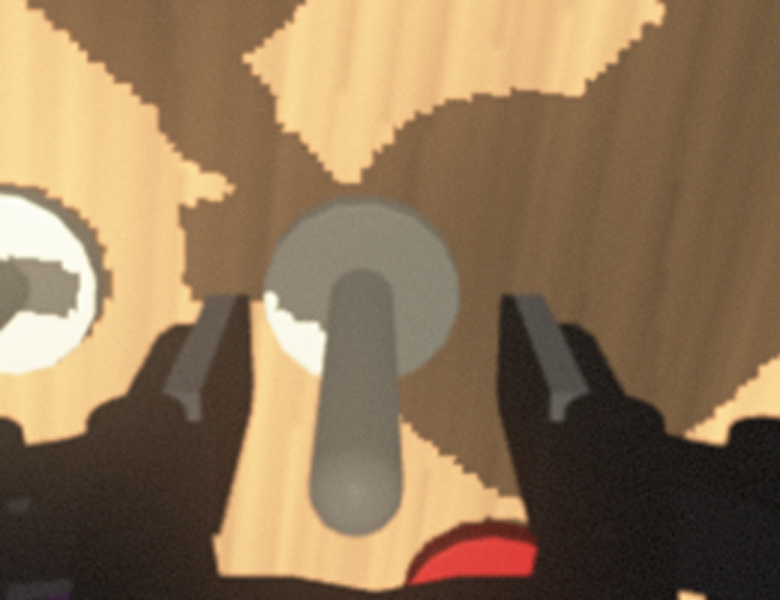

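View pics/s13.png

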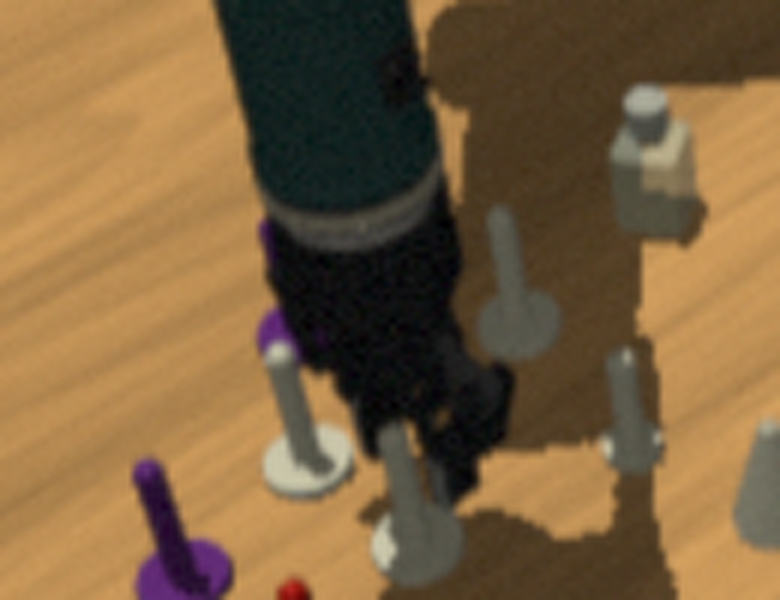

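play_rows(
  plan=[
    {"gripper": 0.5,"offset": [-0.004,-0.009,0],"yaw": 0},
    {"gripper": 0.5,"offset": [0,0,-0.01],"yaw": 0},
    {"gripper": 0.5,"offset": [0,0,0],"yaw": 0},
    {"gripper": 0.5,"offset": [0,0,0],"yaw": 0},
    {"gripper": 0.5,"offset": [0,0,0],"yaw": 0},
  ],
)

```text
clock: 12.57
position: [544.7, -373.0, 1.2]
orientation: [[-0.124, 0.992, -0.001], [0.992, 0.124, 0.001], [0.001, -0.001, -1.0]]
contact_force: [0.3, 0.5, -0.6]
finger_gap: 42.5
```

```bash

python3 - <<'E'
from h import *
s=r.read_state();p=s['position'];print(p,s['finger_gap'])
f=snap('wrist');marks(f,['large1']);view(f,'w14.png',130,130,260,200,3)
E
```

```text
[ 544.71889897 -373.03172102    1.23485834] 42.535719025794315
large1 [([389.4, -334.8, 1.7], 0.92), ([466.4, -385.1, -0.2], 0.77), ([549.6, -373.2, -1.3], 0.74), ([490.2, -465.7, -2.8], 0.71), ([590.3, -458.4, 0.1], 0.52)]
```

View pics/w14.png

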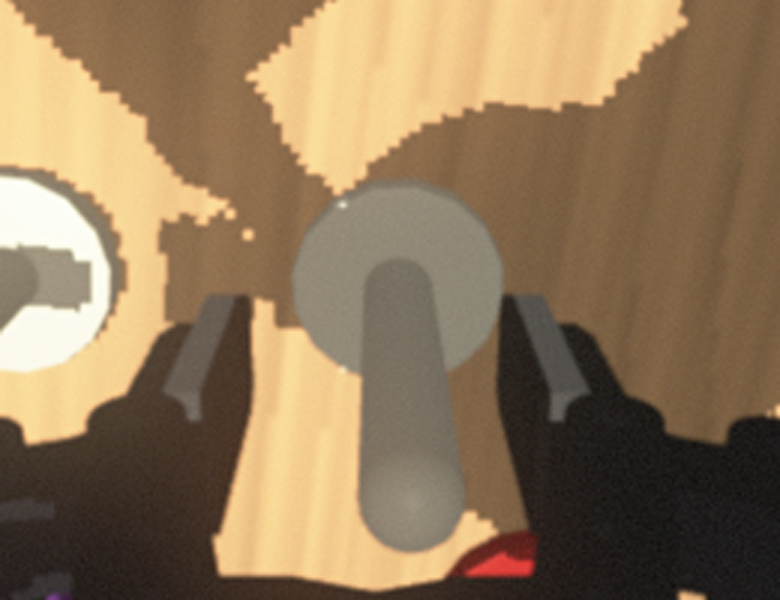

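```bash
cat >> h.py <<'E'
def stemcheck(x0=130,y0=130,k=3,top=85):
    s=r.read_state();p=s['position'];f=snap('wrist')
    print(p,[np.round((np.array(proj(f,(p[0],p[1],z)))-[x0,y0])*k) for z in (8,top)])
    return f
E
python3 - <<'E'
from h import *
stemcheck()
E
```

```text
[ 545.07812612 -373.0766101     1.51295377] [array([370., 289.]), array([368., 530.])]
```

play_rows(
  plan=[
    {"gripper": 0.5,"offset": [0.006,0.002,0],"yaw": 0},
    {"gripper": 0.5,"offset": [0,0,0],"yaw": 0},
    {"gripper": 0.5,"offset": [0,0,0],"yaw": 0},
    {"gripper": 1,"offset": [0,0,0],"yaw": 0},
    {"gripper": 1,"offset": [0,0,0],"yaw": 0},
    {"gripper": 1,"offset": [0,0,0],"yaw": 0},
    {"gripper": 1,"offset": [0,0,0],"yaw": 0},
    {"gripper": 1,"offset": [0,0,0],"yaw": 0},
    {"gripper": 1,"offset": [0,0,0],"yaw": 0},
  ],
)

```text
clock: 13.47
position: [551.0, -371.0, 1.4]
orientation: [[-0.125, 0.992, -0.0], [0.992, 0.125, 0.0], [0.0, -0.0, -1.0]]
contact_force: [-0.4, 0.5, -1.6]
finger_gap: 12.4
```

```bash

python3 - <<'E'
from h import *
f=stemcheck();view(f,'w15.png',130,130,260,200,3)
E
```

```text
[ 550.98420806 -371.02672208    1.44116506] [array([370., 289.]), array([368., 531.])]
```

View pics/w15.png

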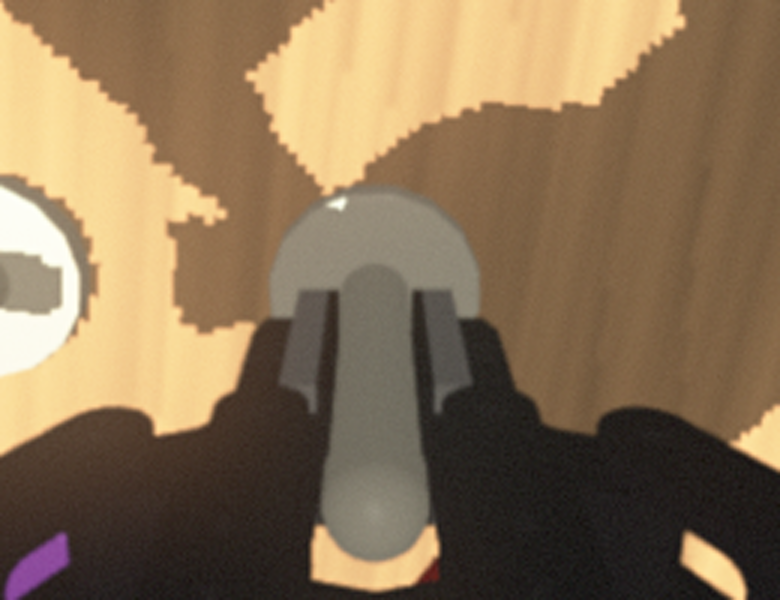

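play_rows(
  plan=[
    {"gripper": 1,"offset": [0,0,0.03],"yaw": 0},
    {"gripper": 1,"offset": [0,0,0.04],"yaw": 0},
    {"gripper": 1,"offset": [0,0,0.04],"yaw": 0},
    {"gripper": 1,"offset": [0.0035,0.0355,0],"yaw": 0},
    {"gripper": 1,"offset": [0.0035,0.0355,0],"yaw": 0},
    {"gripper": 1,"offset": [0.0035,0.0355,0],"yaw": 0},
    {"gripper": 1,"offset": [0.0035,0.0355,0],"yaw": 0},
    {"gripper": 1,"offset": [0.0035,0.0355,0],"yaw": 0},
    {"gripper": 1,"offset": [0.0035,0.0355,0],"yaw": 0},
    {"gripper": 1,"offset": [0.0035,0.0355,0],"yaw": 0},
    {"gripper": 1,"offset": [0.0035,0.0355,0],"yaw": 0},
    {"gripper": 1,"offset": [0.0035,0.0355,0],"yaw": 0},
    {"gripper": 1,"offset": [0.0035,0.0355,0],"yaw": 0},
    {"gripper": 1,"offset": [0.0035,0.0355,0],"yaw": 0},
    {"gripper": 1,"offset": [0.0035,0.0355,0],"yaw": 0},
    {"gripper": 1,"offset": [0.004,0.035,0],"yaw": 0},
    {"gripper": 1,"offset": [0,0,0],"yaw": 0},
    {"gripper": 1,"offset": [0,0,0],"yaw": 0},
    {"gripper": 1,"offset": [0,0,0],"yaw": 0},
  ],
)

```text
clock: 15.1
position: [596.9, 89.8, 111.5]
orientation: [[-0.126, 0.992, -0.0], [0.992, 0.126, -0.001], [-0.001, -0.0, -1.0]]
contact_force: [-0.8, 0.4, -1.8]
finger_gap: 12.6
```

```bash

python3 - <<'E'
from h import *
s=r.read_state();print(s['position'],s['finger_gap'])
f=snap('wrist','w16.png');
f=snap('scene');view(f,'s16.png',230,90,130,100,6)
E
```

```text
[596.92557583  89.78308193 111.51144   ] 12.575530476806962
```

View pics/w16.png

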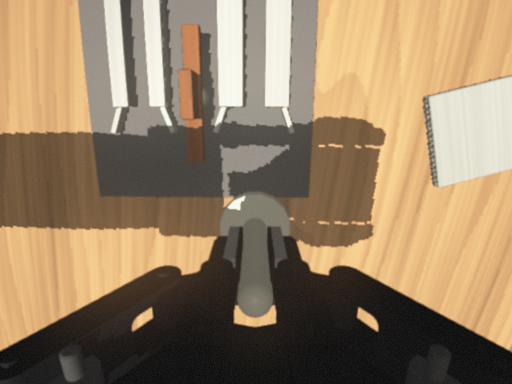

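View pics/s16.png

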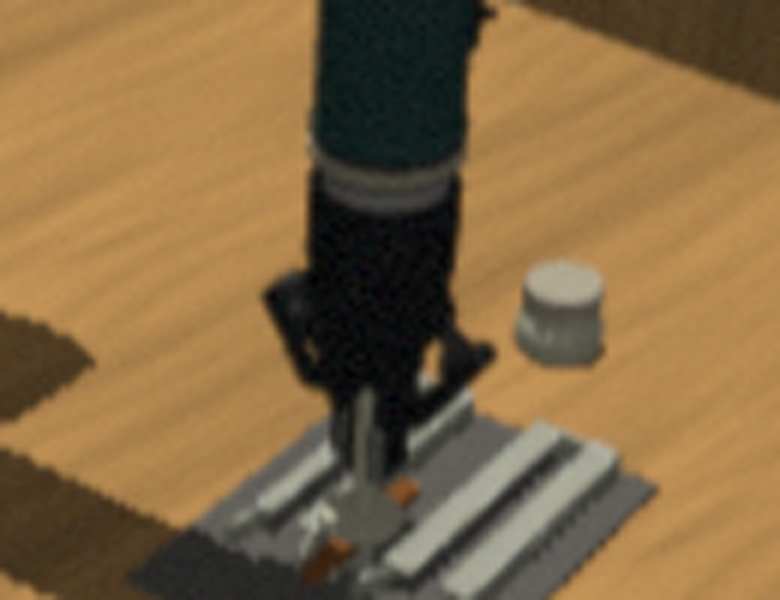

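play_rows(
  plan=[
    {"gripper": 1,"offset": [0,0,-0.03],"yaw": 0},
    {"gripper": 1,"offset": [0,0,-0.03],"yaw": 0},
    {"gripper": 1,"offset": [0,0,-0.03],"yaw": 0},
    {"gripper": 1,"offset": [0,0,-0.011],"yaw": 0},
    {"gripper": 1,"offset": [0,0,0],"yaw": 0},
    {"gripper": 1,"offset": [0,0,0],"yaw": 0},
    {"gripper": 1,"offset": [0,0,0],"yaw": 0},
    {"gripper": 1,"offset": [0,0,0],"yaw": 0},
  ],
)

```text
clock: 15.87
position: [598.4, 89.5, 12.0]
orientation: [[-0.124, 0.992, 0.002], [0.992, 0.124, 0.0], [-0.0, 0.002, -1.0]]
contact_force: [0.3, 0.6, -0.7]
finger_gap: 12.4
```

```bash

python3 - <<'E'
from h import *
s=r.read_state();p=s['position'];print(p,s['finger_gap'])
f=snap('wrist');view(f,'w17.png',150,50,220,200,3)
x0,y0,k=150,50,3
d=np.array([-0.128,.9917])
# predicted location of slot centre at mouth (z23) vs. post centre line
for q in [(588-.9917*9.5,161.1-.128*9.5),(588+.9917*9.5,161.1+.128*9.5)]:
    print((np.array(proj(f,(*q,23)))-[x0,y0])*k)
print((np.array(proj(f,(*p[:2],18)))-[x0,y0])*k)
f=snap('scene');view(f,'s17.png',230,90,130,100,6)
E
```

```text
[598.38208552  89.53270787  11.97982344] 12.385193097022595
[248.12546192 160.17033257]
[354.77595249 159.62045712]
[310.14750844 527.90911774]
```

View pics/w17.png

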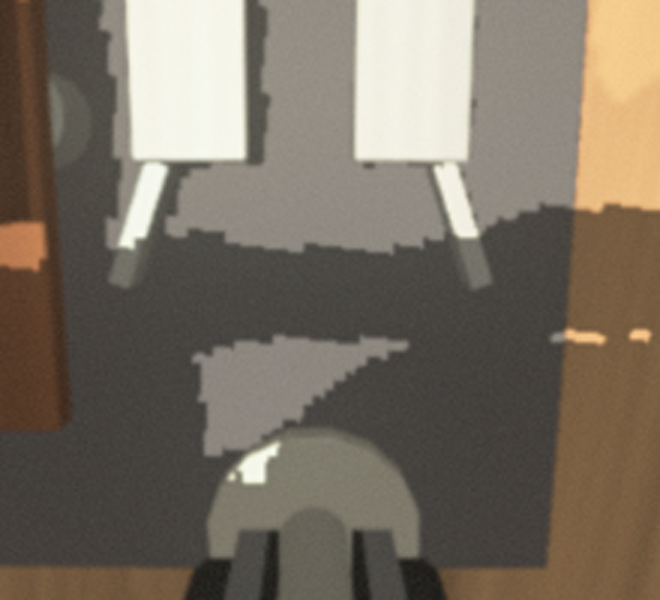

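View pics/s17.png

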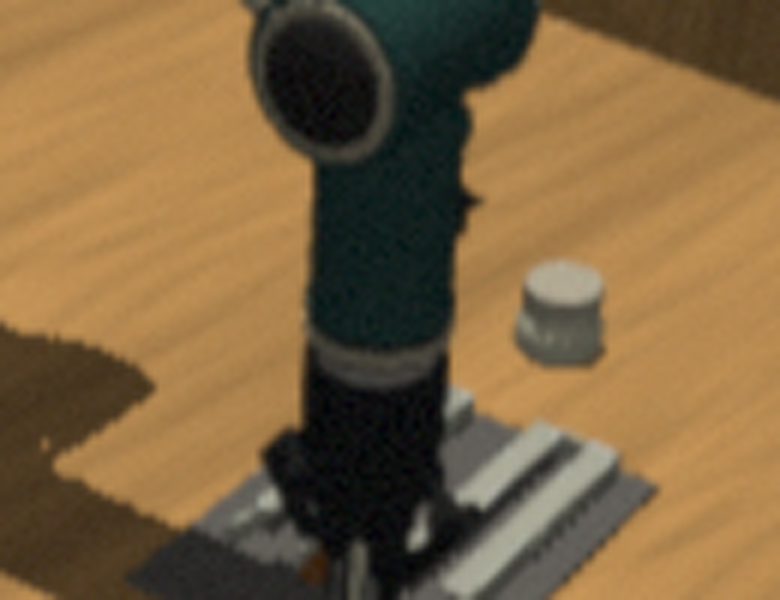

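play_rows(
  plan=[
    {"gripper": 1,"offset": [-0.0015,0.01,-0.001],"yaw": 0},
    {"gripper": 1,"offset": [-0.0015,0.01,0],"yaw": 0},
    {"gripper": 1,"offset": [-0.0015,0.01,0],"yaw": 0},
    {"gripper": 1,"offset": [0,0,0],"yaw": 0},
    {"gripper": 1,"offset": [0,0,0],"yaw": 0},
  ],
)

```text
clock: 16.38
position: [592.4, 121.1, 9.6]
orientation: [[-0.127, 0.992, -0.0], [0.992, 0.127, -0.0], [-0.0, -0.0, -1.0]]
contact_force: [0.9, 1.0, -0.2]
finger_gap: 12.5
```

```bash
cat >> h.py <<'E'
X=np.array([531.97,204.30]);A=1.69925
def torack(p):
    c,s=np.cos(A),np.sin(A);d=np.array(p[:2])-X
    return np.array([c*d[0]+s*d[1],-s*d[0]+c*d[1]])
def fromrack(x,y):
    c,s=np.cos(A),np.sin(A);return X+[c*x-s*y,s*x+c*y]
def st():
    s=r.read_state();p=s['position'];print('t',s['clock'],'pos',p.round(1),'rack',torack(p).round(1),'gap',round(s['finger_gap'],1),'F',s['contact_force'].round(1));return p
E
python3 - <<'E'
from h import *
p=st();view(snap('wrist'),'w18.png',150,50,220,200,3)
E
```

```text
t 16.3833 pos [592.4 121.1   9.6] rack [-90.3 -49.3] gap 12.5 F [ 0.9  1.  -0.2]
```

View pics/w18.png

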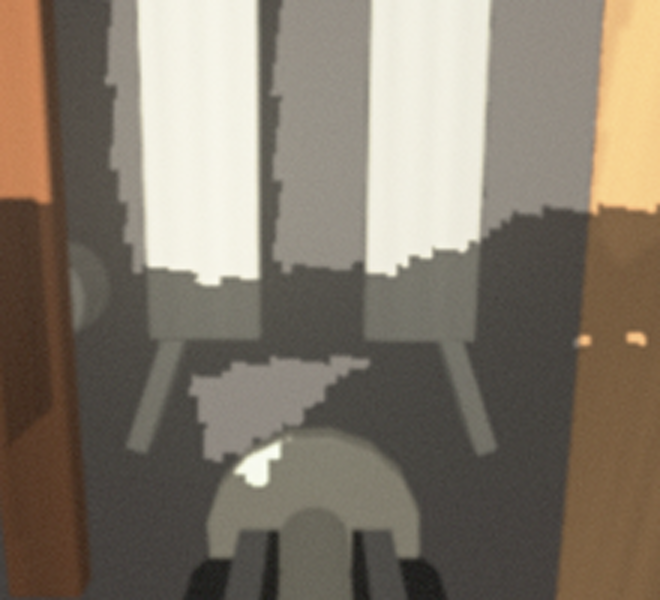

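play_rows(
  plan=[
    {"gripper": 1,"offset": [-0.0015,0.012,0],"yaw": 0},
    {"gripper": 1,"offset": [-0.0015,0.012,0],"yaw": 0},
    {"gripper": 1,"offset": [-0.0015,0.012,0],"yaw": 0},
    {"gripper": 1,"offset": [-0.0016,0.012,0],"yaw": 0},
    {"gripper": 1,"offset": [-0.0016,0.012,0],"yaw": 0},
    {"gripper": 1,"offset": [0,0,0],"yaw": 0},
    {"gripper": 1,"offset": [0,0,0],"yaw": 0},
    {"gripper": 1,"offset": [0,0,0],"yaw": 0},
  ],
)

```text
clock: 17.1
position: [584.9, 180.0, 9.6]
orientation: [[-0.126, 0.992, -0.0], [0.992, 0.126, -0.0], [-0.0, -0.0, -1.0]]
contact_force: [-0.6, -0.4, -0.4]
finger_gap: 12.3
```

```bash

python3 - <<'E'
from h import *
p=st();view(snap('wrist'),'w19.png',150,50,220,200,3)
E
```

```text
t 17.1 pos [584.9 180.    9.6] rack [-30.9 -49.4] gap 12.3 F [-0.6 -0.4 -0.4]
```

View pics/w19.png

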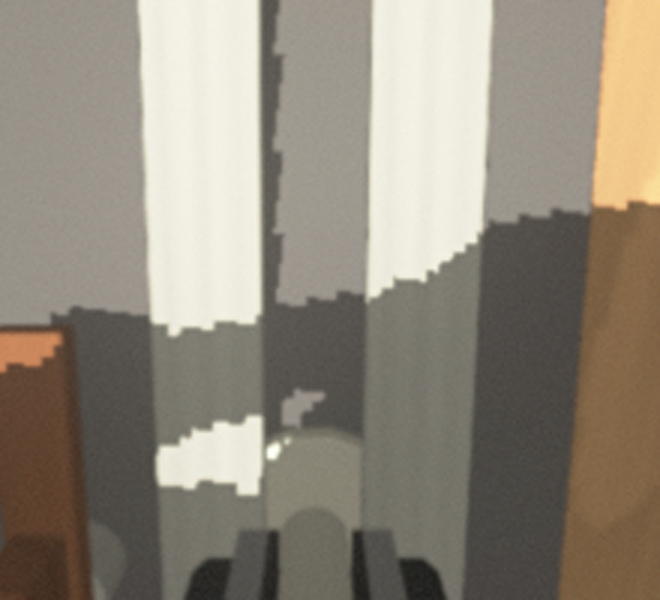

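play_rows(
  plan=[
    {"gripper": 1,"offset": [-0.0015,0.012,0],"yaw": 0},
    {"gripper": 1,"offset": [-0.0015,0.012,0],"yaw": 0},
    {"gripper": 1,"offset": [-0.0015,0.012,0],"yaw": 0},
    {"gripper": 1,"offset": [-0.0016,0.012,0],"yaw": 0},
    {"gripper": 1,"offset": [-0.0016,0.012,0],"yaw": 0},
    {"gripper": 1,"offset": [-0.0015,0.012,0],"yaw": 0},
    {"gripper": 1,"offset": [-0.0015,0.012,0],"yaw": 0},
    {"gripper": 1,"offset": [-0.0015,0.012,0],"yaw": 0},
    {"gripper": 1,"offset": [-0.0016,0.012,0],"yaw": 0},
    {"gripper": 1,"offset": [-0.0016,0.012,0],"yaw": 0},
    {"gripper": 1,"offset": [-0.001,0.006,0],"yaw": 0},
    {"gripper": 1,"offset": [0,0.003,0],"yaw": 0},
    {"gripper": 1,"offset": [0,0,0],"yaw": 0},
    {"gripper": 1,"offset": [0,0,0],"yaw": 0},
  ],
)

```text
clock: 18.32
position: [568.5, 308.7, 9.5]
orientation: [[-0.125, 0.992, -0.0], [0.992, 0.125, -0.0], [-0.0, -0.0, -1.0]]
contact_force: [-0.2, -0.2, -0.7]
finger_gap: 12.6
```

```bash

python3 - <<'E'
from h import *
p=st();view(snap('wrist'),'w20.png',150,50,220,200,3)
E
```

```text
t 18.3167 pos [568.5 308.7   9.5] rack [ 98.8 -49.6] gap 12.6 F [-0.2 -0.2 -0.7]
```

View pics/w20.png

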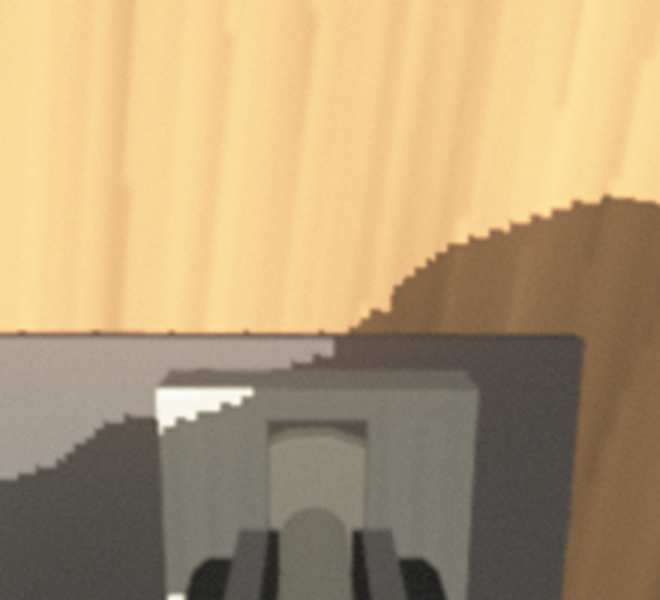

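play_rows(
  plan=[
    {"gripper": 1,"offset": [0,0.002,0],"yaw": 0},
    {"gripper": 1,"offset": [0,0.002,0],"yaw": 0},
    {"gripper": 1,"offset": [0,0.0005,-0.0015],"yaw": 0},
    {"gripper": 1,"offset": [0,0,0],"yaw": 0},
  ],
)

```text
clock: 18.7
position: [568.6, 313.2, 8.0]
orientation: [[-0.124, 0.992, -0.0], [0.992, 0.124, -0.0], [-0.0, -0.0, -1.0]]
contact_force: [0.1, 0.0, -0.7]
finger_gap: 12.5
```

play_rows(
  plan=[
    {"gripper": 1,"offset": [0,0.0015,0],"yaw": 0},
    {"gripper": 1,"offset": [0,0.0015,0],"yaw": 0},
    {"gripper": 1,"offset": [0,0,0],"yaw": 0},
    {"gripper": 1,"offset": [0,0,0],"yaw": 0},
  ],
)

```text
clock: 19.03
position: [568.5, 314.0, 8.1]
orientation: [[-0.125, 0.992, -0.001], [0.992, 0.125, -0.004], [-0.004, -0.001, -1.0]]
contact_force: [-0.1, -6.4, 1.5]
finger_gap: 12.3
```

```bash

python3 - <<'E'
from h import *
p=st();view(snap('wrist'),'w21.png',200,150,130,120,5)
E
```

```text
t 19.0333 pos [568.5 314.    8.1] rack [104.1 -50.3] gap 12.3 F [-0.1 -6.4  1.5]
```

View pics/w21.png

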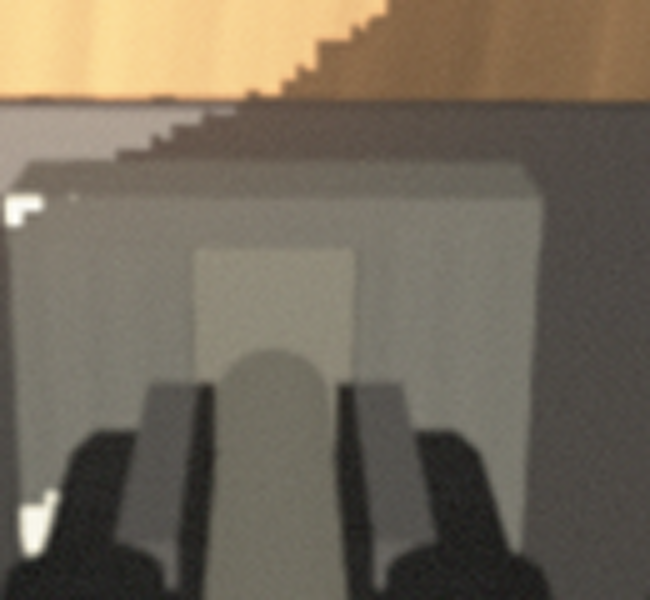

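play_rows(
  plan=[
    {"gripper": 0.6,"offset": [0,-0.002,-0.001],"yaw": 0},
    {"gripper": 0.6,"offset": [0,0,0],"yaw": 0},
    {"gripper": 0.6,"offset": [0,0,0],"yaw": 0},
    {"gripper": 0.6,"offset": [0,0,0],"yaw": 0},
    {"gripper": 0.6,"offset": [0,0,0.015],"yaw": 0},
    {"gripper": 0.6,"offset": [0,0,0.03],"yaw": 0},
    {"gripper": 0.6,"offset": [0,0,0.035],"yaw": 0},
    {"gripper": 0.6,"offset": [0,0,0.035],"yaw": 0},
    {"gripper": 0.5,"offset": [0,-0.02,0.035],"yaw": 0},
    {"gripper": 0.5,"offset": [-0.003,-0.035,0],"yaw": 0},
    {"gripper": 0.5,"offset": [-0.006,-0.035,0],"yaw": 0},
    {"gripper": 0.5,"offset": [-0.006,-0.038,0],"yaw": 0},
    {"gripper": 0.5,"offset": [-0.006,-0.038,0],"yaw": 0},
    {"gripper": 0.5,"offset": [-0.006,-0.038,0],"yaw": 0},
    {"gripper": 0.5,"offset": [-0.006,-0.038,0],"yaw": 0},
    {"gripper": 0.5,"offset": [-0.006,-0.038,0],"yaw": 0},
    {"gripper": 0.5,"offset": [-0.006,-0.038,0],"yaw": 0},
    {"gripper": 0.5,"offset": [-0.006,-0.038,0],"yaw": 0},
    {"gripper": 0.5,"offset": [-0.006,-0.038,0],"yaw": 0},
    {"gripper": 0.5,"offset": [-0.006,-0.038,0],"yaw": 0},
  ],
)

```text
clock: 20.75
position: [505.3, -119.0, 157.6]
orientation: [[-0.125, 0.992, 0.001], [0.992, 0.125, 0.0], [-0.0, 0.001, -1.0]]
contact_force: [0.3, 0.7, -0.9]
finger_gap: 42.6
```

```bash

python3 - <<'E'
from h import *
p=st();f=snap('scene');marks(f,['large1','small1']);view(f,'s22.png',230,90,130,100,6);f=snap('wrist');marks(f,['large1','small1'])
E
```

```text
t 20.75 pos [ 505.3 -119.   157.6] rack [-317.2   67.9] gap 42.6 F [ 0.3  0.7 -0.9]
large1 [([470.7, -379.7, -0.5], 0.72), ([392.9, -334.5, 2.0], 0.71), ([470.3, -249.3, 1.4], 0.69), ([592.1, -452.1, -0.7], 0.63), ([491.2, -461.2, 1.9], 0.51)]
small1 [([564.0, -132.2, 2.6], 0.59), ([666.9, -118.1, 3.3], 0.55), ([576.4, -266.0, 2.1], 0.5)]
large1 [([469.9, -250.0, 3.0], 0.58)]
small1 [([566.5, -130.1, -1.7], 0.79), ([575.2, -264.8, -4.2], 0.63)]
```

View pics/s22.png

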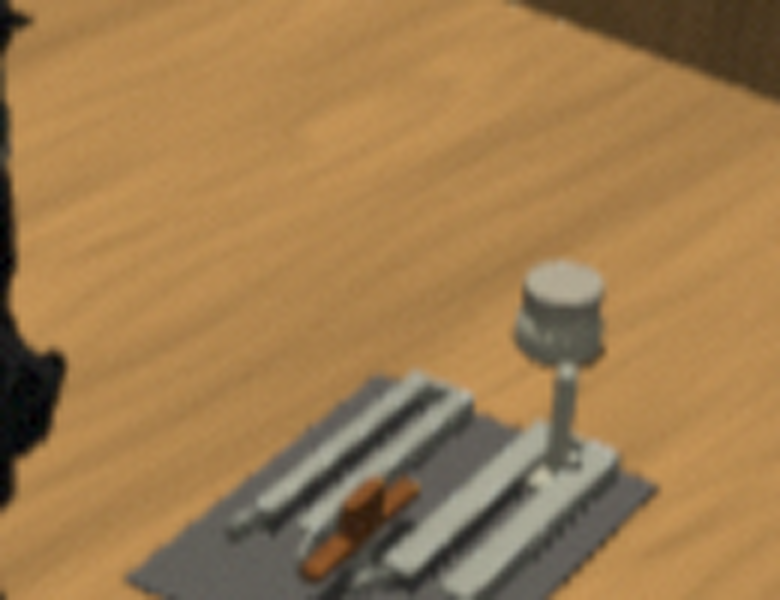

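play_rows(
  plan=[
    {"gripper": 0.5,"offset": [-0.009,-0.032,0],"yaw": 0},
    {"gripper": 0.5,"offset": [-0.009,-0.032,0],"yaw": 0},
    {"gripper": 0.5,"offset": [-0.009,-0.032,0],"yaw": 0},
    {"gripper": 0.5,"offset": [-0.008,-0.031,0],"yaw": 0},
    {"gripper": 0.5,"offset": [0,0,-0.02],"yaw": 0},
    {"gripper": 0.5,"offset": [0,0,-0.03],"yaw": 0},
    {"gripper": 0.5,"offset": [0,0,-0.03],"yaw": 0},
    {"gripper": 0.5,"offset": [0,0,-0.03],"yaw": 0},
    {"gripper": 0.5,"offset": [0,0,-0.02],"yaw": 0},
    {"gripper": 0.5,"offset": [0,0,0],"yaw": 0},
    {"gripper": 0.5,"offset": [0,0,0],"yaw": 0},
    {"gripper": 0.5,"offset": [0,0,0],"yaw": 0},
    {"gripper": 0.5,"offset": [0,0,0],"yaw": 0},
  ],
)

```text
clock: 22.13
position: [472.8, -245.0, 29.4]
orientation: [[-0.126, 0.992, 0.003], [0.992, 0.126, -0.002], [-0.002, 0.003, -1.0]]
contact_force: [0.9, 0.7, 0.8]
finger_gap: 42.9
```

```bash

python3 - <<'E'
from h import *
st();f=stemcheck();view(f,'w23.png',130,130,260,200,3);marks(f,['large1'])
E
```

```text
t 22.1333 pos [ 472.8 -245.    29.4] rack [-438.   116.3] gap 42.9 F [0.9 0.7 0.8]
[ 472.77843105 -245.01899814   29.35993271] [array([370., 243.]), array([370., 414.])]
large1 [([470.0, -250.3, 0.8], 0.73)]
```

View pics/w23.png

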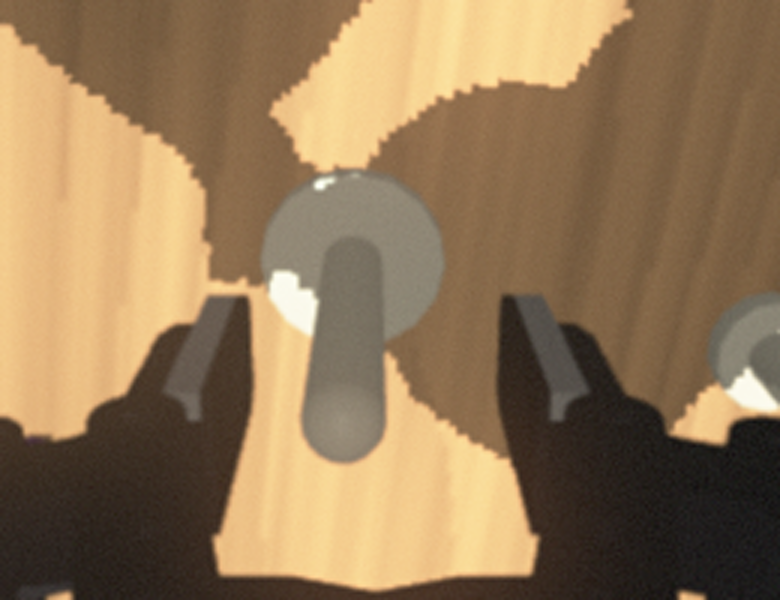

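play_rows(
  plan=[
    {"gripper": 0.5,"offset": [-0.002,-0.003,-0.013],"yaw": 0},
    {"gripper": 0.5,"offset": [0,0,-0.013],"yaw": 0},
    {"gripper": 0.5,"offset": [0,0,0],"yaw": 0},
    {"gripper": 0.5,"offset": [0,0,0],"yaw": 0},
    {"gripper": 0.5,"offset": [0,0,0],"yaw": 0},
  ],
)

```text
clock: 22.65
position: [469.3, -248.0, 2.2]
orientation: [[-0.125, 0.992, 0.001], [0.992, 0.125, -0.001], [-0.001, 0.001, -1.0]]
contact_force: [0.5, -0.5, 0.6]
finger_gap: 42.6
```

```bash

python3 - <<'E'
from h import *
st();f=stemcheck();view(f,'w24.png',130,130,260,200,3);marks(f,['large1'])
E
```

```text
t 22.65 pos [ 469.3 -248.     2.2] rack [-440.6  120.1] gap 42.6 F [ 0.5 -0.5  0.6]
[ 469.28944235 -248.03236464    2.20142514] [array([370., 288.]), array([369., 527.])]
large1 [([473.8, -251.6, -0.0], 0.66)]
```

View pics/w24.png

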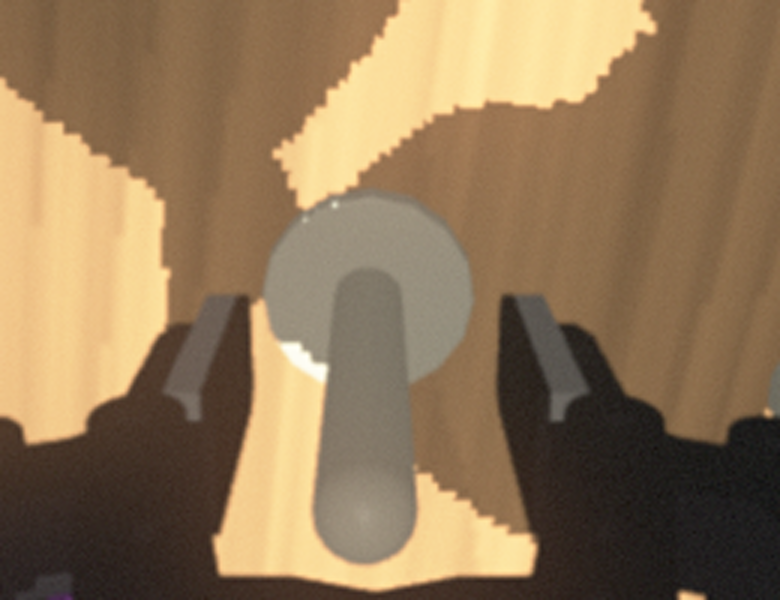

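play_rows(
  plan=[
    {"gripper": 1,"offset": [0,0,0],"yaw": 0},
    {"gripper": 1,"offset": [0,0,0],"yaw": 0},
    {"gripper": 1,"offset": [0,0,0],"yaw": 0},
    {"gripper": 1,"offset": [0,0,0],"yaw": 0},
    {"gripper": 1,"offset": [0,0,0],"yaw": 0},
    {"gripper": 1,"offset": [0,0,0.03],"yaw": 0},
    {"gripper": 1,"offset": [0,0,0.04],"yaw": 0},
    {"gripper": 1,"offset": [0,0,0.04],"yaw": 0},
    {"gripper": 1,"offset": [0.0125,0.0345,0],"yaw": 0},
    {"gripper": 1,"offset": [0.0125,0.0345,0],"yaw": 0},
    {"gripper": 1,"offset": [0.0125,0.0345,0],"yaw": 0},
    {"gripper": 1,"offset": [0.0125,0.0345,0],"yaw": 0},
    {"gripper": 1,"offset": [0.0125,0.0345,0],"yaw": 0},
    {"gripper": 1,"offset": [0.0125,0.0345,0],"yaw": 0},
    {"gripper": 1,"offset": [0.0125,0.0345,0],"yaw": 0},
    {"gripper": 1,"offset": [0.0125,0.0345,0],"yaw": 0},
    {"gripper": 1,"offset": [0.0125,0.0345,0],"yaw": 0},
    {"gripper": 1,"offset": [0.0135,0.0345,0],"yaw": 0},
    {"gripper": 1,"offset": [0,0,0],"yaw": 0},
    {"gripper": 1,"offset": [0,0,0],"yaw": 0},
  ],
)

```text
clock: 24.42
position: [594.6, 99.3, 110.5]
orientation: [[-0.128, 0.992, -0.001], [0.992, 0.128, -0.0], [-0.0, -0.001, -1.0]]
contact_force: [-0.0, -0.8, -1.4]
finger_gap: 12.5
```

play_rows(
  plan=[
    {"gripper": 1,"offset": [0,0,-0.03],"yaw": 0},
    {"gripper": 1,"offset": [0,0,-0.03],"yaw": 0},
    {"gripper": 1,"offset": [0,0,-0.03],"yaw": 0},
    {"gripper": 1,"offset": [0,0,-0.01],"yaw": 0},
    {"gripper": 1,"offset": [0,0,0],"yaw": 0},
    {"gripper": 1,"offset": [0,0,0],"yaw": 0},
    {"gripper": 1,"offset": [0,0,0],"yaw": 0},
    {"gripper": 1,"offset": [0,0,0],"yaw": 0},
    {"gripper": 1,"offset": [0,0,0],"yaw": 0},
  ],
)

```text
clock: 25.17
position: [595.2, 97.1, 12.1]
orientation: [[-0.124, 0.992, 0.001], [0.992, 0.124, 0.0], [-0.0, 0.001, -1.0]]
contact_force: [-0.4, 0.5, -1.0]
finger_gap: 12.4
```

```bash

python3 - <<'E'
from h import *
st();f=snap('wrist');view(f,'w25.png',150,50,220,200,3)
E
```

```text
t 25.1667 pos [595.2  97.1  12.1] rack [-114.4  -49. ] gap 12.4 F [-0.4  0.5 -1. ]
```

View pics/w25.png

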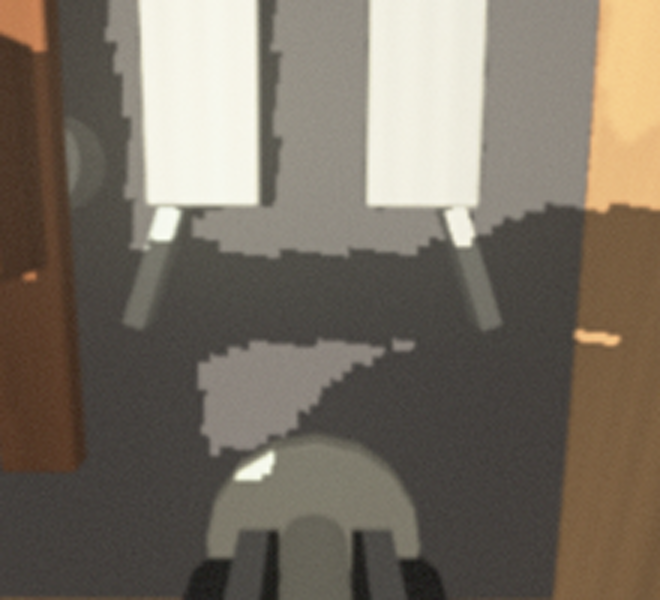

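play_rows(
  plan=[
    {"gripper": 1,"offset": [-0.001,0.01,-0.001],"yaw": 0},
    {"gripper": 1,"offset": [-0.0013,0.01,0],"yaw": 0},
    {"gripper": 1,"offset": [-0.0013,0.01,0],"yaw": 0},
    {"gripper": 1,"offset": [-0.0013,0.01,0],"yaw": 0},
    {"gripper": 1,"offset": [-0.0013,0.01,0],"yaw": 0},
    {"gripper": 1,"offset": [-0.0013,0.01,0],"yaw": 0},
    {"gripper": 1,"offset": [0,0,0],"yaw": 0},
    {"gripper": 1,"offset": [0,0,0],"yaw": 0},
  ],
)

```text
clock: 25.88
position: [586.9, 158.3, 10.1]
orientation: [[-0.126, 0.992, -0.0], [0.992, 0.126, -0.0], [-0.0, -0.0, -1.0]]
contact_force: [0.4, -0.6, -1.3]
finger_gap: 12.8
```

```bash

python3 - <<'E'
from h import *
st();f=snap('wrist');view(f,'w26.png',150,50,220,200,3)
E
```

```text
t 25.8833 pos [586.9 158.3  10.1] rack [-52.6 -48.6] gap 12.8 F [ 0.4 -0.6 -1.3]
```

View pics/w26.png

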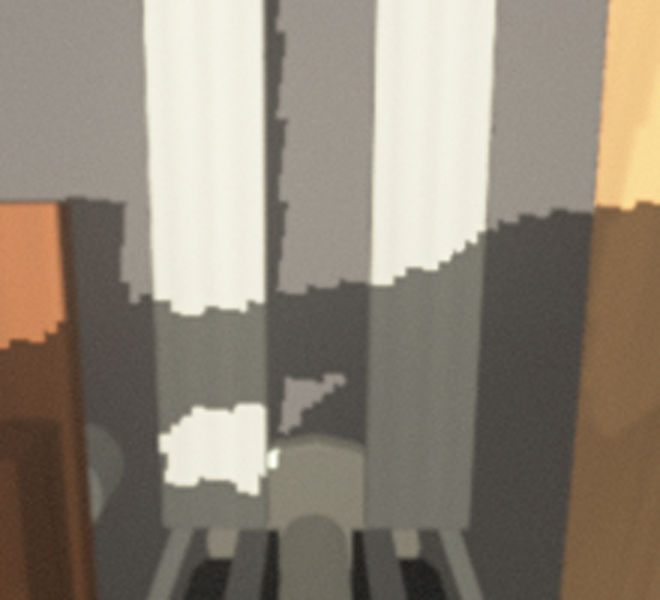

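play_rows(
  plan=[
    {"gripper": 1,"offset": [-0.0005,0.01,0],"yaw": 0},
    {"gripper": 1,"offset": [-0.0015,0.012,0],"yaw": 0},
    {"gripper": 1,"offset": [-0.0015,0.012,0],"yaw": 0},
    {"gripper": 1,"offset": [-0.0015,0.012,0],"yaw": 0},
    {"gripper": 1,"offset": [-0.0015,0.012,0],"yaw": 0},
    {"gripper": 1,"offset": [-0.0015,0.012,0],"yaw": 0},
    {"gripper": 1,"offset": [-0.0015,0.012,0],"yaw": 0},
    {"gripper": 1,"offset": [-0.0015,0.012,0],"yaw": 0},
    {"gripper": 1,"offset": [-0.001,0.008,-0.0015],"yaw": 0},
    {"gripper": 1,"offset": [0,0.004,0],"yaw": 0},
    {"gripper": 1,"offset": [0,0.002,0],"yaw": 0},
    {"gripper": 1,"offset": [0,0,0],"yaw": 0},
  ],
)

```text
clock: 26.93
position: [575.1, 265.7, 8.5]
orientation: [[-0.125, 0.992, -0.0], [0.992, 0.125, -0.0], [-0.0, -0.0, -1.0]]
contact_force: [-0.0, -0.7, -1.2]
finger_gap: 12.5
```

```bash

python3 - <<'E'
from h import *
st()
E
```

```text
t 26.9333 pos [575.1 265.7   8.5] rack [ 55.4 -50.6] gap 12.5 F [-0.  -0.7 -1.2]
```

play_rows(
  plan=[
    {"gripper": 1,"offset": [0,0.0015,0],"yaw": 0},
    {"gripper": 1,"offset": [0,0.0015,0],"yaw": 0},
    {"gripper": 1,"offset": [0,0.0015,0],"yaw": 0},
    {"gripper": 1,"offset": [0,0.001,0],"yaw": 0},
    {"gripper": 1,"offset": [0,0,0],"yaw": 0},
  ],
)

```text
clock: 27.35
position: [575.2, 270.9, 8.7]
orientation: [[-0.124, 0.992, 0.0], [0.992, 0.124, 0.0], [0.0, 0.0, -1.0]]
contact_force: [-0.1, 1.1, 0.1]
finger_gap: 12.2
```

play_rows(
  plan=[
    {"gripper": 1,"offset": [0,0.0015,0],"yaw": 0},
    {"gripper": 1,"offset": [0,0.0015,0],"yaw": 0},
    {"gripper": 1,"offset": [0,0,0],"yaw": 0},
  ],
)

```text
clock: 27.6
position: [575.1, 272.3, 8.8]
orientation: [[-0.126, 0.992, -0.0], [0.992, 0.126, -0.003], [-0.003, -0.001, -1.0]]
contact_force: [-0.5, -5.6, 0.9]
finger_gap: 11.9
```

```bash

python3 - <<'E'
from h import *
st();f=snap('wrist');view(f,'w27.png',150,50,220,200,3)
E
```

```text
t 27.6 pos [575.1 272.3   8.8] rack [ 62.  -51.5] gap 11.9 F [-0.5 -5.6  0.9]
```

View pics/w27.png

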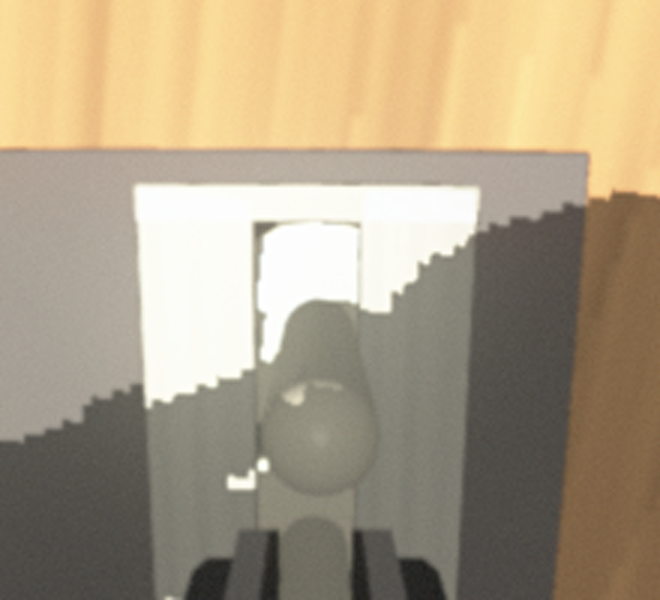

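play_rows(
  plan=[
    {"gripper": 0.6,"offset": [0,-0.002,-0.001],"yaw": 0},
    {"gripper": 0.6,"offset": [0,0,0],"yaw": 0},
    {"gripper": 0.6,"offset": [0,0,0],"yaw": 0},
    {"gripper": 0.6,"offset": [0,0,0],"yaw": 0},
    {"gripper": 0.6,"offset": [0,0,0.015],"yaw": 0},
    {"gripper": 0.6,"offset": [0,0,0.03],"yaw": 0},
    {"gripper": 0.6,"offset": [0,0,0.035],"yaw": 0},
    {"gripper": 0.6,"offset": [0,0,0.035],"yaw": 0},
    {"gripper": 0.5,"offset": [0,-0.02,0.035],"yaw": 0},
    {"gripper": 0.5,"offset": [-0.006,-0.038,0],"yaw": 0},
    {"gripper": 0.5,"offset": [-0.006,-0.038,0],"yaw": 0},
    {"gripper": 0.5,"offset": [-0.006,-0.038,0],"yaw": 0},
    {"gripper": 0.5,"offset": [-0.006,-0.038,0],"yaw": 0},
    {"gripper": 0.5,"offset": [-0.006,-0.038,0],"yaw": 0},
    {"gripper": 0.5,"offset": [-0.006,-0.038,0],"yaw": 0},
    {"gripper": 0.5,"offset": [-0.006,-0.038,0],"yaw": 0},
    {"gripper": 0.5,"offset": [-0.006,-0.038,0],"yaw": 0},
    {"gripper": 0.5,"offset": [-0.006,-0.038,0],"yaw": 0},
    {"gripper": 0.5,"offset": [-0.006,-0.038,0],"yaw": 0},
    {"gripper": 0.5,"offset": [-0.006,-0.038,0],"yaw": 0},
  ],
)

```text
clock: 29.32
position: [508.8, -167.7, 158.1]
orientation: [[-0.125, 0.992, 0.001], [0.992, 0.125, -0.0], [-0.0, 0.001, -1.0]]
contact_force: [0.5, 0.3, 0.6]
finger_gap: 42.4
```

```bash

python3 - <<'E'
from h import *
p=st();f=snap('scene','s28.png');marks(f,['large1','small1']);f=snap('wrist');marks(f,['large1','small1'])
E
```

```text
t 29.3167 pos [ 508.8 -167.7  158.1] rack [-366.    70.7] gap 42.4 F [0.5 0.3 0.6]
large1 [([590.5, -451.2, -0.2], 0.86), ([470.0, -380.6, 1.4], 0.66), ([578.9, 269.2, 6.0], 0.51), ([391.5, -332.6, 2.6], 0.49), ([573.3, 314.4, 6.5], 0.38)]
small1 [([575.5, -265.0, 3.5], 0.62), ([664.6, -113.9, 1.8], 0.58), ([563.0, -131.1, -0.5], 0.43)]
large1 [([464.5, -382.5, 0.7], 0.62), ([572.7, -265.0, -3.0], 0.61), ([390.3, -333.2, 0.3], 0.4)]
small1 [([565.7, -129.0, 2.0], 0.74), ([666.9, -118.0, -2.6], 0.73), ([466.4, -382.7, 0.6], 0.57), ([574.1, -263.7, -3.3], 0.51)]
```

View pics/s28.png

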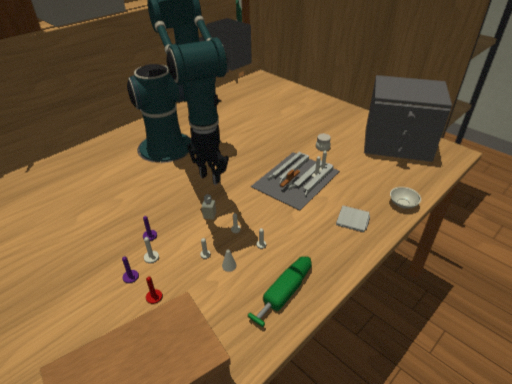

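play_rows(
  plan=[
    {"gripper": 0.5,"offset": [-0.007,-0.035,0],"yaw": 0},
    {"gripper": 0.5,"offset": [-0.007,-0.035,0],"yaw": 0},
    {"gripper": 0.5,"offset": [-0.007,-0.035,0],"yaw": 0},
    {"gripper": 0.5,"offset": [-0.007,-0.035,0],"yaw": 0},
    {"gripper": 0.5,"offset": [-0.007,-0.035,0],"yaw": 0},
    {"gripper": 0.5,"offset": [-0.006,-0.035,0],"yaw": 0},
    {"gripper": 0.5,"offset": [0,0,-0.02],"yaw": 0},
    {"gripper": 0.5,"offset": [0,0,-0.03],"yaw": 0},
    {"gripper": 0.5,"offset": [0,0,-0.03],"yaw": 0},
    {"gripper": 0.5,"offset": [0,0,-0.03],"yaw": 0},
    {"gripper": 0.5,"offset": [0,0,-0.02],"yaw": 0},
    {"gripper": 0.5,"offset": [0,0,0],"yaw": 0},
    {"gripper": 0.5,"offset": [0,0,0],"yaw": 0},
    {"gripper": 0.5,"offset": [0,0,0],"yaw": 0},
    {"gripper": 0.5,"offset": [0,0,0],"yaw": 0},
    {"gripper": 0.5,"offset": [0,0,0],"yaw": 0},
  ],
)

```text
clock: 30.95
position: [469.9, -377.1, 30.0]
orientation: [[-0.125, 0.992, 0.003], [0.992, 0.125, -0.003], [-0.003, 0.003, -1.0]]
contact_force: [0.8, -0.5, -0.3]
finger_gap: 43.0
```

```bash

python3 - <<'E'
from h import *
st();f=stemcheck();view(f,'w29.png',130,130,260,200,3);marks(f,['large1'])
E
```

```text
t 30.95 pos [ 469.9 -377.1   30. ] rack [-568.6  136.1] gap 43.0 F [ 0.8 -0.5 -0.3]
[ 469.88081719 -377.09120658   30.04195456] [array([370., 242.]), array([370., 412.])]
large1 [([485.9, -464.6, -1.9], 0.78), ([391.5, -338.4, 4.4], 0.66), ([466.9, -380.9, 0.9], 0.59), ([594.5, -455.9, 0.7], 0.57)]
```

View pics/w29.png

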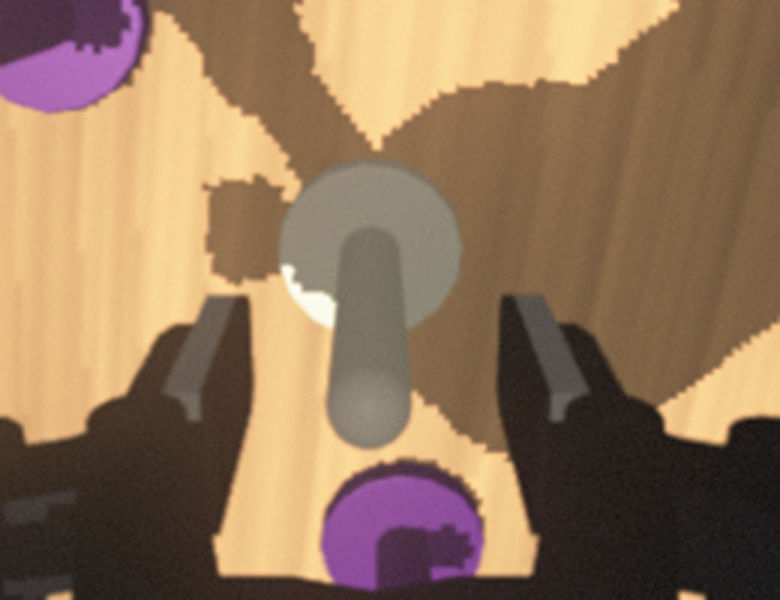

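play_rows(
  plan=[
    {"gripper": 0.5,"offset": [0.001,-0.001,-0.013],"yaw": 0},
    {"gripper": 0.5,"offset": [0,0,-0.014],"yaw": 0},
    {"gripper": 0.5,"offset": [0,0,0],"yaw": 0},
    {"gripper": 0.5,"offset": [0,0,0],"yaw": 0},
    {"gripper": 0.5,"offset": [0,0,0],"yaw": 0},
  ],
)

```text
clock: 31.47
position: [469.0, -377.2, 0.5]
orientation: [[-0.124, 0.992, -0.0], [0.992, 0.124, 0.0], [0.0, -0.0, -1.0]]
contact_force: [-0.6, 0.1, 0.1]
finger_gap: 42.7
```

```bash

python3 - <<'E'
from h import *
st();f=stemcheck();view(f,'w30.png',130,130,260,200,3)
E
```

```text
t 31.4667 pos [ 469.  -377.2    0.5] rack [-568.6  137. ] gap 42.7 F [-0.6  0.1  0.1]
[ 4.68954841e+02 -3.77161516e+02  4.57499840e-01] [array([370., 291.]), array([368., 536.])]
```

View pics/w30.png

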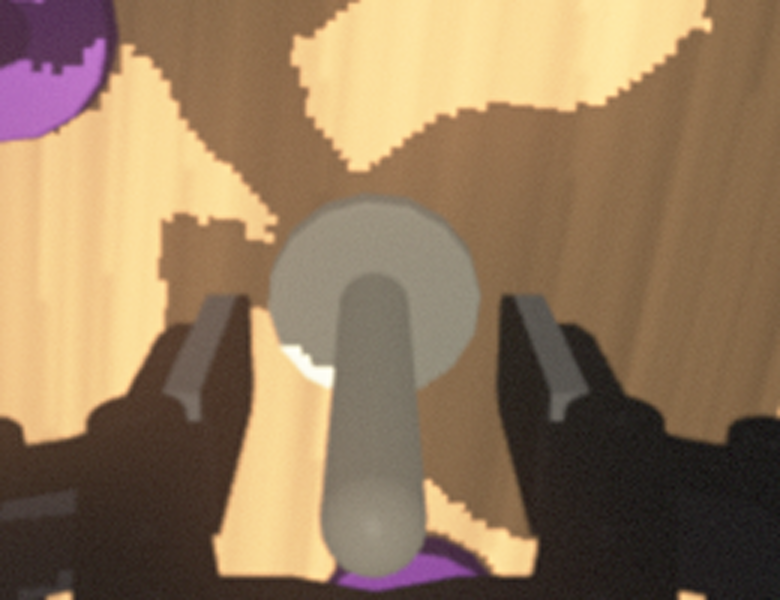

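play_rows(
  plan=[
    {"gripper": 1,"offset": [0,0,0],"yaw": 0},
    {"gripper": 1,"offset": [0,0,0],"yaw": 0},
    {"gripper": 1,"offset": [0,0,0],"yaw": 0},
    {"gripper": 1,"offset": [0,0,0],"yaw": 0},
    {"gripper": 1,"offset": [0,0,0],"yaw": 0},
    {"gripper": 1,"offset": [0,0,0.035],"yaw": 0},
    {"gripper": 1,"offset": [0,0,0.04],"yaw": 0},
    {"gripper": 1,"offset": [0.0097,0.0365,0.018],"yaw": 0},
    {"gripper": 1,"offset": [0.0097,0.0365,0.018],"yaw": 0},
    {"gripper": 1,"offset": [0.0097,0.0365,0],"yaw": 0},
    {"gripper": 1,"offset": [0.0097,0.0365,0],"yaw": 0},
    {"gripper": 1,"offset": [0.0097,0.0365,0],"yaw": 0},
    {"gripper": 1,"offset": [0.0097,0.0365,0],"yaw": 0},
    {"gripper": 1,"offset": [0.0097,0.0365,0],"yaw": 0},
    {"gripper": 1,"offset": [0.0097,0.0365,0],"yaw": 0},
    {"gripper": 1,"offset": [0.0097,0.0365,0],"yaw": 0},
    {"gripper": 1,"offset": [0.0097,0.0365,0],"yaw": 0},
    {"gripper": 1,"offset": [0.0097,0.0365,0],"yaw": 0},
    {"gripper": 1,"offset": [0.0097,0.0365,0],"yaw": 0},
    {"gripper": 1,"offset": [0.0097,0.035,0],"yaw": 0},
  ],
)

```text
clock: 33.18
position: [594.8, 97.7, 111.2]
orientation: [[-0.125, 0.992, -0.001], [0.992, 0.125, 0.0], [0.0, -0.0, -1.0]]
contact_force: [0.2, -0.6, -0.8]
finger_gap: 12.4
```

play_rows(
  plan=[
    {"gripper": 1,"offset": [0,0,0],"yaw": 0},
    {"gripper": 1,"offset": [0,0,0],"yaw": 0},
    {"gripper": 1,"offset": [0,0,0],"yaw": 0},
    {"gripper": 1,"offset": [0,0,0],"yaw": 0},
  ],
)

```text
clock: 33.52
position: [594.5, 94.5, 111.1]
orientation: [[-0.124, 0.992, -0.001], [0.992, 0.124, -0.001], [-0.0, -0.001, -1.0]]
contact_force: [-0.8, 0.7, -1.1]
finger_gap: 12.2
```

play_rows(
  plan=[
    {"gripper": 1,"offset": [0.001,0,-0.03],"yaw": 0},
    {"gripper": 1,"offset": [0,0,-0.03],"yaw": 0},
    {"gripper": 1,"offset": [0,0,-0.03],"yaw": 0},
    {"gripper": 1,"offset": [0,0,-0.012],"yaw": 0},
    {"gripper": 1,"offset": [0,0,0],"yaw": 0},
    {"gripper": 1,"offset": [0,0,0],"yaw": 0},
    {"gripper": 1,"offset": [0,0,0],"yaw": 0},
    {"gripper": 1,"offset": [0,0,0],"yaw": 0},
    {"gripper": 1,"offset": [0,0,0],"yaw": 0},
    {"gripper": 1,"offset": [0,0,0],"yaw": 0},
  ],
)

```text
clock: 34.35
position: [596.6, 95.5, 10.3]
orientation: [[-0.125, 0.992, 0.001], [0.992, 0.125, 0.0], [-0.0, 0.001, -1.0]]
contact_force: [-1.0, -0.1, -1.3]
finger_gap: 12.3
```

```bash

python3 - <<'E'
from h import *
st();f=snap('wrist');view(f,'w31.png',150,50,220,200,3)
E
```

```text
t 34.35 pos [596.6  95.5  10.3] rack [-116.1  -50.2] gap 12.3 F [-1.  -0.1 -1.3]
```

View pics/w31.png

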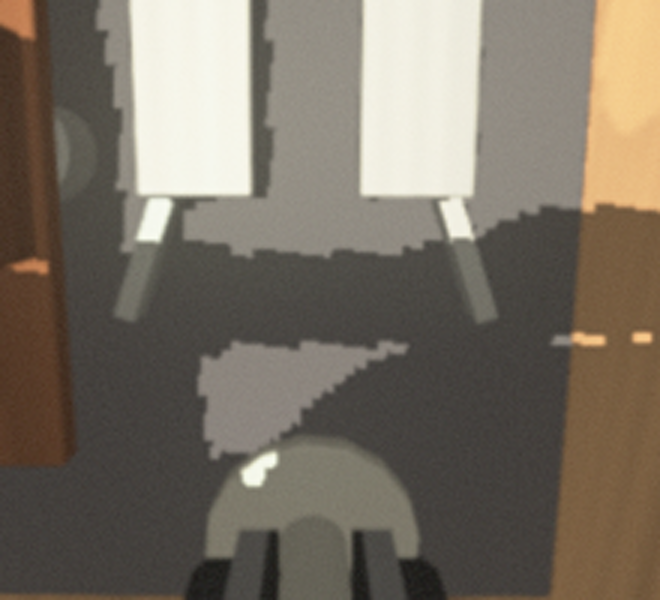

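play_rows(
  plan=[
    {"gripper": 1,"offset": [-0.0013,0.01,-0.001],"yaw": 0},
    {"gripper": 1,"offset": [-0.0013,0.01,0],"yaw": 0},
    {"gripper": 1,"offset": [-0.0013,0.01,0],"yaw": 0},
    {"gripper": 1,"offset": [-0.0013,0.01,0],"yaw": 0},
    {"gripper": 1,"offset": [-0.0013,0.01,0],"yaw": 0},
    {"gripper": 1,"offset": [-0.0013,0.01,0],"yaw": 0},
    {"gripper": 1,"offset": [0,0,0],"yaw": 0},
    {"gripper": 1,"offset": [0,0,0],"yaw": 0},
  ],
)

```text
clock: 35.07
position: [588.1, 156.5, 8.5]
orientation: [[-0.126, 0.992, -0.0], [0.992, 0.126, -0.0], [-0.0, -0.0, -1.0]]
contact_force: [-0.2, 0.5, -0.6]
finger_gap: 12.4
```

```bash

python3 - <<'E'
from h import *
st();f=snap('wrist');view(f,'w32.png',150,50,220,200,3)
E
```

```text
t 35.0667 pos [588.1 156.5   8.5] rack [-54.6 -49.6] gap 12.4 F [-0.2  0.5 -0.6]
```

View pics/w32.png

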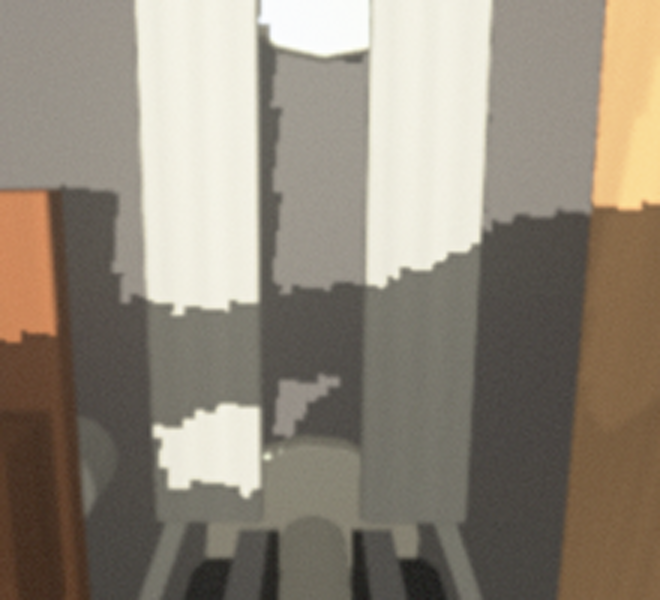

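play_rows(
  plan=[
    {"gripper": 1,"offset": [-0.0015,0.012,0],"yaw": 0},
    {"gripper": 1,"offset": [-0.0015,0.012,0],"yaw": 0},
    {"gripper": 1,"offset": [-0.0015,0.012,0],"yaw": 0},
    {"gripper": 1,"offset": [-0.0015,0.012,0],"yaw": 0},
    {"gripper": 1,"offset": [-0.0015,0.012,0],"yaw": 0},
    {"gripper": 1,"offset": [-0.0005,0.005,0],"yaw": 0},
    {"gripper": 1,"offset": [0,0.002,0],"yaw": 0},
    {"gripper": 1,"offset": [0,0.0015,0],"yaw": 0},
    {"gripper": 1,"offset": [0,0.0015,0],"yaw": 0},
    {"gripper": 1,"offset": [0,0,0],"yaw": 0},
  ],
)

```text
clock: 35.95
position: [580.4, 225.5, 8.4]
orientation: [[-0.125, 0.992, -0.0], [0.992, 0.125, -0.0], [-0.0, -0.0, -1.0]]
contact_force: [0.1, -0.2, -1.3]
finger_gap: 12.6
```

```bash

python3 - <<'E'
from h import *
st()
E
```

```text
t 35.95 pos [580.4 225.5   8.4] rack [ 14.8 -50.7] gap 12.6 F [ 0.1 -0.2 -1.3]
```

play_rows(
  plan=[
    {"gripper": 1,"offset": [0,0.0015,0],"yaw": 0},
    {"gripper": 1,"offset": [0,0.0015,0],"yaw": 0},
    {"gripper": 1,"offset": [0,0.001,0],"yaw": 0},
    {"gripper": 1,"offset": [0,0,0],"yaw": 0},
  ],
)

```text
clock: 36.28
position: [580.4, 228.5, 8.6]
orientation: [[-0.125, 0.992, -0.0], [0.992, 0.125, -0.002], [-0.002, -0.0, -1.0]]
contact_force: [0.7, -4.7, 0.1]
finger_gap: 12.4
```

play_rows(
  plan=[
    {"gripper": 0.6,"offset": [0,-0.002,-0.001],"yaw": 0},
    {"gripper": 0.6,"offset": [0,0,0],"yaw": 0},
    {"gripper": 0.6,"offset": [0,0,0],"yaw": 0},
    {"gripper": 0.6,"offset": [0,0,0],"yaw": 0},
    {"gripper": 0.6,"offset": [0,0,0.015],"yaw": 0},
    {"gripper": 0.6,"offset": [0,0,0.03],"yaw": 0},
    {"gripper": 0.6,"offset": [0,0,0.035],"yaw": 0},
    {"gripper": 0.6,"offset": [0,0,0.035],"yaw": 0},
    {"gripper": 0.5,"offset": [0,-0.02,0.035],"yaw": 0},
    {"gripper": 0.5,"offset": [-0.002,-0.037,0],"yaw": 0},
    {"gripper": 0.5,"offset": [-0.002,-0.037,0],"yaw": 0},
    {"gripper": 0.5,"offset": [-0.002,-0.037,0],"yaw": 0},
    {"gripper": 0.5,"offset": [-0.002,-0.037,0],"yaw": 0},
    {"gripper": 0.5,"offset": [-0.002,-0.037,0],"yaw": 0},
    {"gripper": 0.5,"offset": [-0.002,-0.037,0],"yaw": 0},
    {"gripper": 0.5,"offset": [-0.002,-0.037,0],"yaw": 0},
    {"gripper": 0.5,"offset": [-0.002,-0.037,0],"yaw": 0},
    {"gripper": 0.5,"offset": [-0.001,-0.037,0],"yaw": 0},
    {"gripper": 0.5,"offset": [0,0,0],"yaw": 0},
    {"gripper": 0.5,"offset": [0,0,0],"yaw": 0},
  ],
)

```text
clock: 37.95
position: [563.3, -127.2, 157.7]
orientation: [[-0.121, 0.993, 0.001], [0.993, 0.121, 0.0], [0.0, 0.001, -1.0]]
contact_force: [-0.2, 0.8, -0.5]
finger_gap: 42.7
```

```bash

python3 - <<'E'
from h import *
p=st();f=snap('scene');view(f,'s33.png',190,120,160,120,5);marks(f,['large1','small1']);f=snap('wrist','w33.png');marks(f,['large1','small1'])
E
```

```text
t 37.95 pos [ 563.3 -127.2  157.7] rack [-332.8   11.4] gap 42.7 F [-0.2  0.8 -0.5]
large1 [([490.1, -461.0, 4.4], 0.8), ([391.9, -334.2, 2.9], 0.72), ([584.8, 224.9, 9.1], 0.63), ([668.5, -116.3, 5.0], 0.5), ([580.9, 267.6, 5.2], 0.49), ([571.8, 312.7, 7.3], 0.43)]
small1 [([666.1, -120.0, 2.6], 0.53), ([561.1, -130.0, -0.9], 0.49)]
large1 []
small1 [([664.0, -119.3, -1.5], 0.97), ([572.9, -260.1, -1.3], 0.86), ([564.0, -131.2, 0.0], 0.69)]
```

View pics/s33.png

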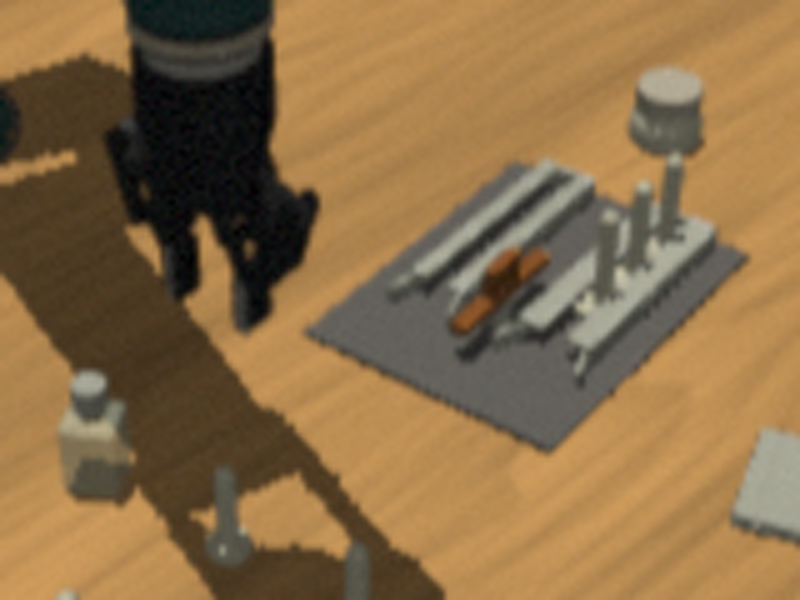

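play_rows(
  plan=[
    {"gripper": 0.5,"offset": [0.0,-0.002,-0.03],"yaw": 0},
    {"gripper": 0.5,"offset": [0,0,-0.03],"yaw": 0},
    {"gripper": 0.5,"offset": [0,0,-0.03],"yaw": 0},
    {"gripper": 0.5,"offset": [0,0,-0.03],"yaw": 0},
    {"gripper": 0.5,"offset": [0,0,-0.016],"yaw": 0},
    {"gripper": 0.5,"offset": [0,0,0],"yaw": 0},
    {"gripper": 0.5,"offset": [0,0,0],"yaw": 0},
    {"gripper": 0.5,"offset": [0,0,0],"yaw": 0},
    {"gripper": 0.5,"offset": [0,0,0],"yaw": 0},
    {"gripper": 0.5,"offset": [0,0,0],"yaw": 0},
  ],
)

```text
clock: 39.08
position: [565.2, -127.7, 23.7]
orientation: [[-0.125, 0.992, 0.004], [0.992, 0.125, -0.001], [-0.001, 0.004, -1.0]]
contact_force: [-0.3, 0.2, -0.3]
finger_gap: 42.9
```

```bash

python3 - <<'E'
from h import *
st();f=stemcheck();view(f,'w34.png',130,130,260,200,3);marks(f,['small1'])
E
```

```text
t 39.0833 pos [ 565.2 -127.7   23.7] rack [-333.5    9.6] gap 42.9 F [-0.3  0.2 -0.3]
[ 565.17085019 -127.71735776   23.66400258] [array([370., 252.]), array([370., 434.])]
small1 [([663.8, -119.0, -0.8], 0.97), ([565.5, -130.8, 0.3], 0.65)]
```

View pics/w34.png

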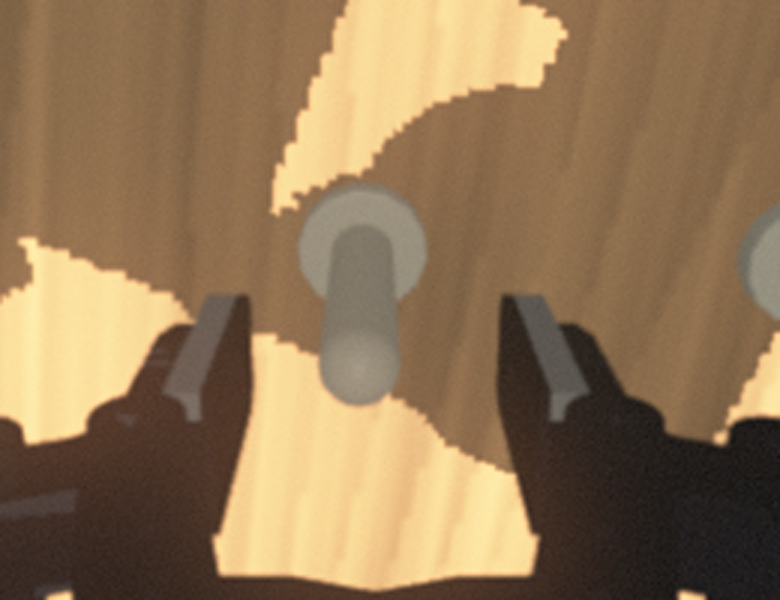

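play_rows(
  plan=[
    {"gripper": 0.5,"offset": [-0.0005,0,-0.013],"yaw": 0},
    {"gripper": 0.5,"offset": [0,0,-0.011],"yaw": 0},
    {"gripper": 0.5,"offset": [0,0,0],"yaw": 0},
    {"gripper": 0.5,"offset": [0,0,0],"yaw": 0},
    {"gripper": 0.5,"offset": [0,0,0],"yaw": 0},
  ],
)

```text
clock: 39.6
position: [562.2, -127.3, -3.3]
orientation: [[-0.125, 0.992, -0.001], [0.992, 0.125, 0.0], [0.001, -0.001, -1.0]]
contact_force: [0.1, 0.2, 0.2]
finger_gap: 42.7
```

```bash

python3 - <<'E'
from h import *
st();f=stemcheck();view(f,'w35.png',130,130,260,200,3)
print(fromrack(-110,50))
E
```

```text
t 39.6 pos [ 562.2 -127.3   -3.3] rack [-332.7   12.5] gap 42.7 F [0.1 0.2 0.2]
[ 562.19476825 -127.29375695   -3.27432013] [array([370., 298.]), array([367., 556.])]
[496.4730198   88.80123638]
```

View pics/w35.png

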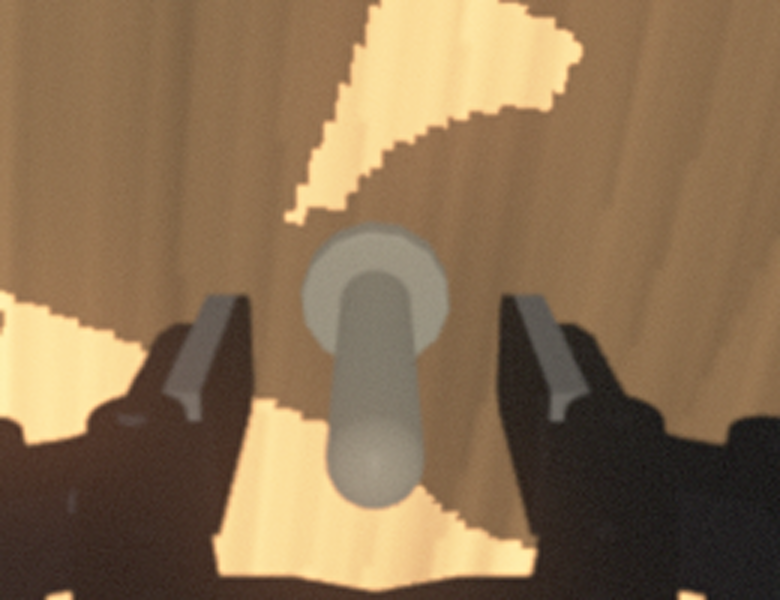

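play_rows(
  plan=[
    {"gripper": 1,"offset": [0,0,0],"yaw": 0},
    {"gripper": 1,"offset": [0,0,0],"yaw": 0},
    {"gripper": 1,"offset": [0,0,0],"yaw": 0},
    {"gripper": 1,"offset": [0,0,0],"yaw": 0},
    {"gripper": 1,"offset": [0,0,0],"yaw": 0},
    {"gripper": 1,"offset": [0,0,0.03],"yaw": 0},
    {"gripper": 1,"offset": [0,0,0.04],"yaw": 0},
    {"gripper": 1,"offset": [0,0,0.04],"yaw": 0},
    {"gripper": 1,"offset": [-0.0093,0.0305,0],"yaw": 0},
    {"gripper": 1,"offset": [-0.0093,0.0305,0],"yaw": 0},
    {"gripper": 1,"offset": [-0.0093,0.0305,0],"yaw": 0},
    {"gripper": 1,"offset": [-0.0093,0.0305,0],"yaw": 0},
    {"gripper": 1,"offset": [-0.0093,0.0305,0],"yaw": 0},
    {"gripper": 1,"offset": [-0.0093,0.0305,0],"yaw": 0},
    {"gripper": 1,"offset": [-0.0093,0.0305,0],"yaw": 0},
    {"gripper": 1,"offset": [0,0,0],"yaw": 0},
    {"gripper": 1,"offset": [0,0,0],"yaw": 0},
    {"gripper": 1,"offset": [0,0,0],"yaw": 0},
    {"gripper": 1,"offset": [0,0,0],"yaw": 0},
  ],
)

```text
clock: 41.23
position: [498.1, 85.3, 107.5]
orientation: [[-0.124, 0.992, 0.0], [0.992, 0.124, -0.0], [-0.0, 0.0, -1.0]]
contact_force: [0.7, -0.3, -1.0]
finger_gap: 12.4
```

play_rows(
  plan=[
    {"gripper": 1,"offset": [0,0,-0.03],"yaw": 0},
    {"gripper": 1,"offset": [0,0,-0.03],"yaw": 0},
    {"gripper": 1,"offset": [0,0,-0.03],"yaw": 0},
    {"gripper": 1,"offset": [0,0,-0.012],"yaw": 0},
    {"gripper": 1,"offset": [0,0,0],"yaw": 0},
    {"gripper": 1,"offset": [0,0,0],"yaw": 0},
    {"gripper": 1,"offset": [0,0,0],"yaw": 0},
    {"gripper": 1,"offset": [0,0,0],"yaw": 0},
    {"gripper": 1,"offset": [0,0,0],"yaw": 0},
    {"gripper": 1,"offset": [0,0,0],"yaw": 0},
  ],
)

```text
clock: 42.07
position: [498.3, 86.0, 6.1]
orientation: [[-0.125, 0.992, 0.001], [0.992, 0.125, 0.0], [-0.0, 0.001, -1.0]]
contact_force: [0.0, -0.5, 0.2]
finger_gap: 12.6
```

```bash

python3 - <<'E'
from h import *
st();f=snap('wrist');view(f,'w36.png',150,50,220,200,3)
E
```

```text
t 42.0667 pos [498.3  86.    6.1] rack [-113.    48.5] gap 12.6 F [ 0.  -0.5  0.2]
```

View pics/w36.png

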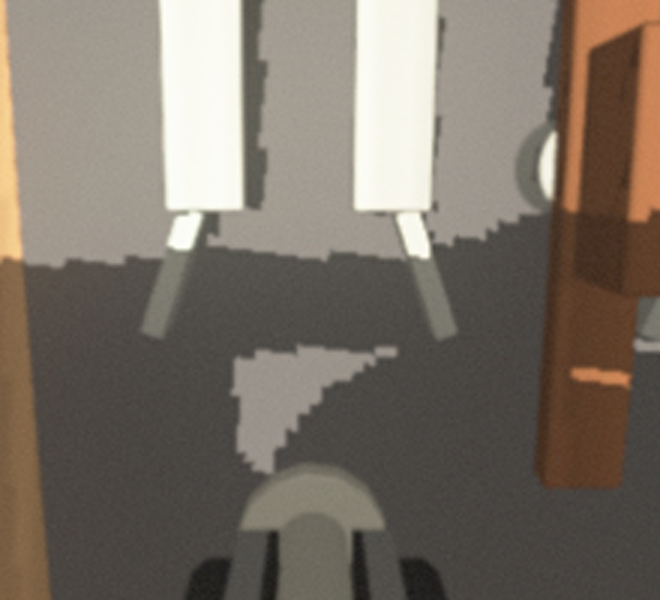

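play_rows(
  plan=[
    {"gripper": 1,"offset": [-0.0015,0,-0.001],"yaw": 0},
    {"gripper": 1,"offset": [-0.0013,0.01,0],"yaw": 0},
    {"gripper": 1,"offset": [-0.0013,0.01,0],"yaw": 0},
    {"gripper": 1,"offset": [0,0,0],"yaw": 0},
    {"gripper": 1,"offset": [0,0,0],"yaw": 0},
  ],
)

```text
clock: 42.53
position: [493.4, 107.0, 4.5]
orientation: [[-0.127, 0.992, -0.0], [0.992, 0.127, -0.0], [-0.0, -0.0, -1.0]]
contact_force: [-0.0, -0.3, -0.4]
finger_gap: 12.5
```

```bash

python3 - <<'E'
from h import *
st();f=snap('wrist');view(f,'w37.png',150,50,220,200,3)
E
```

```text
t 42.5333 pos [493.4 107.    4.5] rack [-91.6  50.7] gap 12.5 F [-0.  -0.3 -0.4]
```

View pics/w37.png

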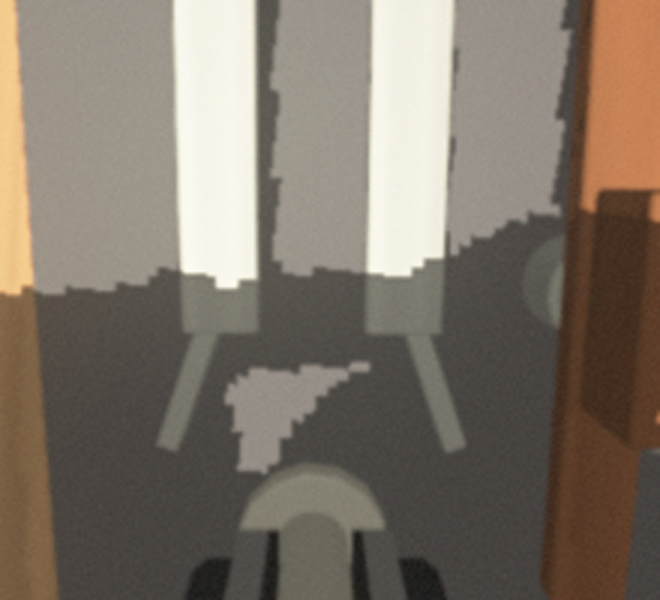

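play_rows(
  plan=[
    {"gripper": 1,"offset": [-0.0015,0.012,0],"yaw": 0},
    {"gripper": 1,"offset": [-0.0015,0.012,0],"yaw": 0},
    {"gripper": 1,"offset": [-0.0015,0.012,0],"yaw": 0},
    {"gripper": 1,"offset": [-0.0015,0.012,0],"yaw": 0},
    {"gripper": 1,"offset": [-0.0015,0.012,0],"yaw": 0},
    {"gripper": 1,"offset": [-0.0015,0.012,0],"yaw": 0},
    {"gripper": 1,"offset": [0,0,0],"yaw": 0},
    {"gripper": 1,"offset": [0,0,0],"yaw": 0},
  ],
)

```text
clock: 43.25
position: [484.4, 179.0, 4.5]
orientation: [[-0.127, 0.992, 0.0], [0.992, 0.127, -0.0], [-0.0, -0.0, -1.0]]
contact_force: [-0.4, -0.5, -1.1]
finger_gap: 12.6
```

```bash

python3 - <<'E'
from h import *
st();f=snap('wrist');view(f,'w38.png',150,50,220,200,3)
E
```

```text
t 43.25 pos [484.4 179.    4.5] rack [-19.   50.4] gap 12.6 F [-0.4 -0.5 -1.1]
```

View pics/w38.png

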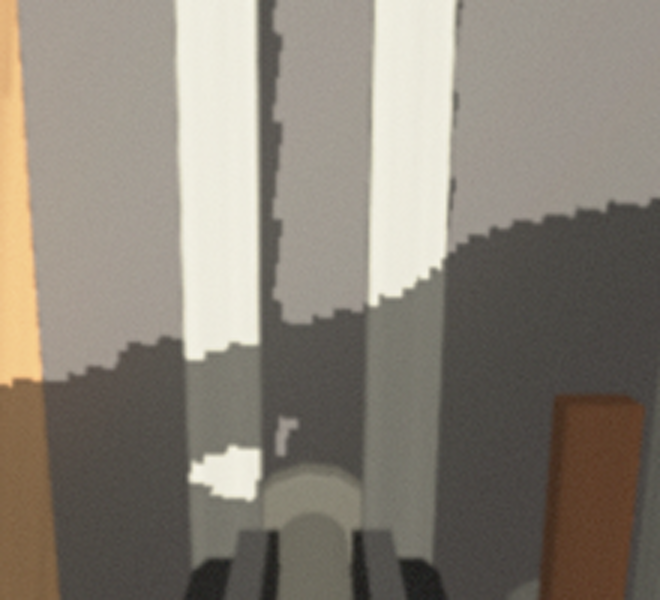

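play_rows(
  plan=[
    {"gripper": 1,"offset": [-0.0015,0.012,0],"yaw": 0},
    {"gripper": 1,"offset": [-0.0015,0.012,0],"yaw": 0},
    {"gripper": 1,"offset": [-0.0015,0.012,0],"yaw": 0},
    {"gripper": 1,"offset": [-0.0015,0.012,0],"yaw": 0},
    {"gripper": 1,"offset": [-0.0015,0.012,0],"yaw": 0},
    {"gripper": 1,"offset": [-0.0015,0.012,0],"yaw": 0},
    {"gripper": 1,"offset": [-0.0015,0.012,0],"yaw": 0},
    {"gripper": 1,"offset": [-0.0015,0.012,0],"yaw": 0},
    {"gripper": 1,"offset": [-0.0015,0.012,0],"yaw": 0},
    {"gripper": 1,"offset": [-0.0015,0.012,0],"yaw": 0},
    {"gripper": 1,"offset": [-0.0005,0.004,-0.001],"yaw": 0},
    {"gripper": 1,"offset": [0,0.002,0],"yaw": 0},
    {"gripper": 1,"offset": [0,0.0015,0],"yaw": 0},
    {"gripper": 1,"offset": [0,0,0],"yaw": 0},
  ],
)

```text
clock: 44.47
position: [469.0, 305.5, 3.4]
orientation: [[-0.125, 0.992, -0.0], [0.992, 0.125, -0.0], [-0.0, -0.0, -1.0]]
contact_force: [0.4, 0.4, -1.3]
finger_gap: 11.9
```

```bash

python3 - <<'E'
from h import *
st()
E
```

```text
t 44.4667 pos [469.  305.5   3.4] rack [108.5  49.4] gap 11.9 F [ 0.4  0.4 -1.3]
```

play_rows(
  plan=[
    {"gripper": 1,"offset": [0,0.0015,0],"yaw": 0},
    {"gripper": 1,"offset": [0,0.0015,0],"yaw": 0},
    {"gripper": 1,"offset": [0,0.001,0],"yaw": 0},
    {"gripper": 1,"offset": [0,0,0],"yaw": 0},
  ],
)

```text
clock: 44.8
position: [469.1, 308.2, 3.5]
orientation: [[-0.125, 0.992, -0.0], [0.992, 0.125, -0.002], [-0.002, -0.001, -1.0]]
contact_force: [0.4, -5.3, 2.0]
finger_gap: 12.6
```

play_rows(
  plan=[
    {"gripper": 0.6,"offset": [0,-0.002,-0.001],"yaw": 0},
    {"gripper": 0.6,"offset": [0,0,0],"yaw": 0},
    {"gripper": 0.6,"offset": [0,0,0],"yaw": 0},
    {"gripper": 0.6,"offset": [0,0,0],"yaw": 0},
    {"gripper": 0.6,"offset": [0,0,0.015],"yaw": 0},
    {"gripper": 0.6,"offset": [0,0,0.03],"yaw": 0},
    {"gripper": 0.6,"offset": [0,0,0.035],"yaw": 0},
    {"gripper": 0.6,"offset": [0,0,0.035],"yaw": 0},
    {"gripper": 0.5,"offset": [0.004,-0.016,0.035],"yaw": 0},
    {"gripper": 0.5,"offset": [0.016,-0.034,0],"yaw": 0},
    {"gripper": 0.5,"offset": [0.016,-0.034,0],"yaw": 0},
    {"gripper": 0.5,"offset": [0.016,-0.034,0],"yaw": 0},
    {"gripper": 0.5,"offset": [0.016,-0.034,0],"yaw": 0},
    {"gripper": 0.5,"offset": [0.016,-0.034,0],"yaw": 0},
    {"gripper": 0.5,"offset": [0.016,-0.034,0],"yaw": 0},
    {"gripper": 0.5,"offset": [0.016,-0.034,0],"yaw": 0},
    {"gripper": 0.5,"offset": [0.016,-0.034,0],"yaw": 0},
    {"gripper": 0.5,"offset": [0.016,-0.034,0],"yaw": 0},
    {"gripper": 0.5,"offset": [0.016,-0.034,0],"yaw": 0},
    {"gripper": 0.5,"offset": [0.016,-0.034,0],"yaw": 0},
  ],
)

```text
clock: 46.47
position: [649.8, -84.0, 152.6]
orientation: [[-0.125, 0.992, 0.001], [0.992, 0.125, 0.0], [0.0, 0.001, -1.0]]
contact_force: [0.3, 0.2, 0.2]
finger_gap: 43.1
```

play_rows(
  plan=[
    {"gripper": 0.5,"offset": [0.016,-0.034,0],"yaw": 0},
    {"gripper": 0.5,"offset": [0,0,0],"yaw": 0},
    {"gripper": 0.5,"offset": [0,0,0],"yaw": 0},
    {"gripper": 0.5,"offset": [0,0,0],"yaw": 0},
  ],
)

```text
clock: 46.8
position: [664.8, -116.0, 152.0]
orientation: [[-0.124, 0.992, -0.001], [0.992, 0.124, 0.001], [0.001, -0.001, -1.0]]
contact_force: [-0.2, 0.5, 0.3]
finger_gap: 42.8
```

```bash

python3 - <<'E'
from h import *
p=st();f=snap('scene','s39.png');marks(f,['small1']);f=snap('wrist','w39.png');marks(f,['small1'])
E
```

```text
t 46.8 pos [ 664.8 -116.   152. ] rack [-334.7  -90.7] gap 42.8 F [-0.2  0.5  0.3]
small1 [([580.3, -264.6, -0.4], 0.66), ([468.6, 306.6, 6.5], 0.46), ([666.5, -116.1, 3.3], 0.46), ([583.0, 222.2, 8.5], 0.45), ([479.8, 235.8, 3.2], 0.39), ([471.0, 443.5, -2.3], 0.27)]
small1 [([666.8, -119.0, -2.1], 0.97)]
```

View pics/s39.png

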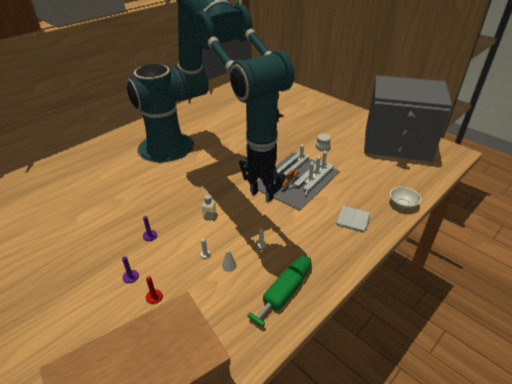

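View pics/w39.png

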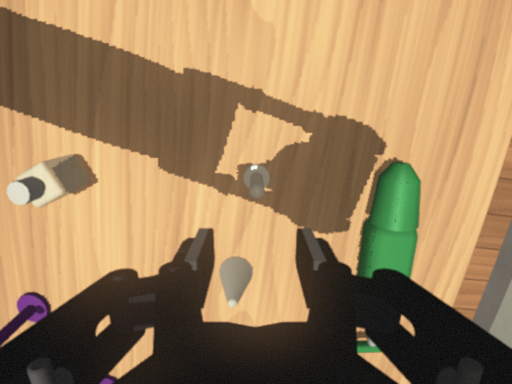

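play_rows(
  plan=[
    {"gripper": 0.5,"offset": [0.001,-0.002,-0.03],"yaw": 0},
    {"gripper": 0.5,"offset": [0,0,-0.03],"yaw": 0},
    {"gripper": 0.5,"offset": [0,0,-0.03],"yaw": 0},
    {"gripper": 0.5,"offset": [0,0,-0.03],"yaw": 0},
    {"gripper": 0.5,"offset": [0,0,-0.01],"yaw": 0},
    {"gripper": 0.5,"offset": [0,0,0],"yaw": 0},
    {"gripper": 0.5,"offset": [0,0,0],"yaw": 0},
    {"gripper": 0.5,"offset": [0,0,0],"yaw": 0},
    {"gripper": 0.5,"offset": [0,0,0],"yaw": 0},
    {"gripper": 0.5,"offset": [0,0,0],"yaw": 0},
    {"gripper": 0.5,"offset": [0,0,0],"yaw": 0},
  ],
)

```text
clock: 47.92
position: [667.4, -118.7, 24.4]
orientation: [[-0.125, 0.992, 0.003], [0.992, 0.125, -0.001], [-0.001, 0.003, -1.0]]
contact_force: [-0.1, 0.1, -0.3]
finger_gap: 42.8
```

```bash

python3 - <<'E'
from h import *
st();f=stemcheck();view(f,'w40.png',130,130,260,200,3)
E
```

```text
t 47.9167 pos [ 667.4 -118.7   24.4] rack [-337.7  -92.9] gap 42.8 F [-0.1  0.1 -0.3]
[ 667.39146068 -118.70749381   24.4012137 ] [array([370., 251.]), array([370., 431.])]
```

View pics/w40.png

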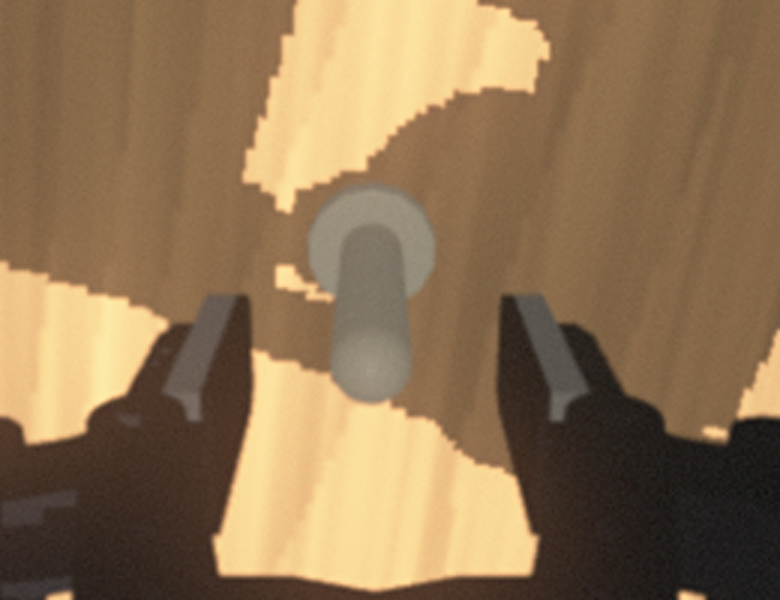

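play_rows(
  plan=[
    {"gripper": 0.5,"offset": [0.001,0.0005,-0.013],"yaw": 0},
    {"gripper": 0.5,"offset": [0,0,-0.012],"yaw": 0},
    {"gripper": 0.5,"offset": [0,0,0],"yaw": 0},
    {"gripper": 0.5,"offset": [0,0,0],"yaw": 0},
    {"gripper": 0.5,"offset": [0,0,0],"yaw": 0},
    {"gripper": 1,"offset": [0,0,0],"yaw": 0},
    {"gripper": 1,"offset": [0,0,0],"yaw": 0},
    {"gripper": 1,"offset": [0,0,0],"yaw": 0},
    {"gripper": 1,"offset": [0,0,0],"yaw": 0},
    {"gripper": 1,"offset": [0,0,0],"yaw": 0},
  ],
)

```text
clock: 48.8
position: [667.4, -118.0, -2.1]
orientation: [[-0.125, 0.992, 0.001], [0.992, 0.125, -0.0], [-0.0, 0.001, -1.0]]
contact_force: [-0.4, 0.4, 0.2]
finger_gap: 12.3
```

```bash

python3 - <<'E'
from h import *
st();f=stemcheck();view(f,'w41.png',130,130,260,200,3)
E
```

```text
t 48.8 pos [ 667.4 -118.    -2.1] rack [-337.   -93.1] gap 12.3 F [-0.4  0.4  0.2]
[ 667.44685925 -117.98052375   -2.09935159] [array([370., 296.]), array([368., 550.])]
```

View pics/w41.png

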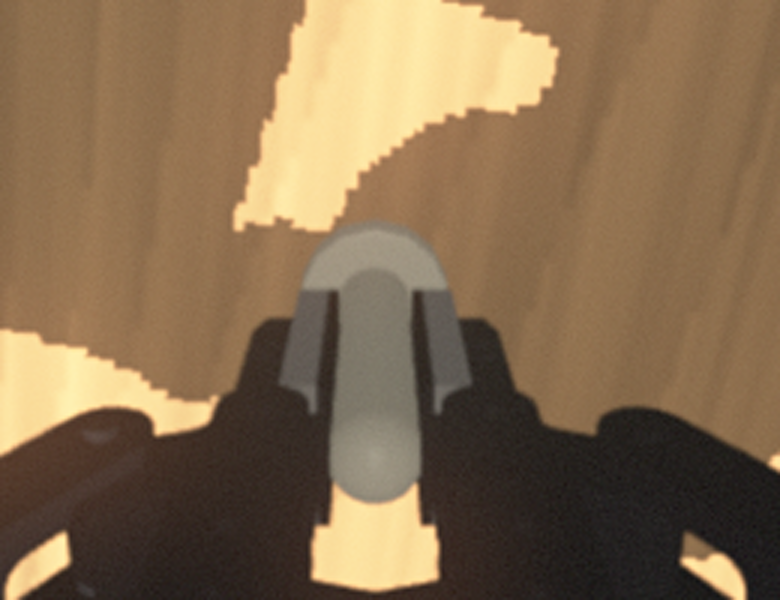

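play_rows(
  plan=[
    {"gripper": 1,"offset": [0,0,0.03],"yaw": 0},
    {"gripper": 1,"offset": [0,0,0.04],"yaw": 0},
    {"gripper": 1,"offset": [0,0,0.04],"yaw": 0},
    {"gripper": 1,"offset": [-0.0245,0.0293,0],"yaw": 0},
    {"gripper": 1,"offset": [-0.0245,0.0293,0],"yaw": 0},
    {"gripper": 1,"offset": [-0.0245,0.0293,0],"yaw": 0},
    {"gripper": 1,"offset": [-0.0245,0.0293,0],"yaw": 0},
    {"gripper": 1,"offset": [-0.0245,0.0293,0],"yaw": 0},
    {"gripper": 1,"offset": [-0.0245,0.0293,0],"yaw": 0},
    {"gripper": 1,"offset": [-0.0245,0.0293,0],"yaw": 0},
    {"gripper": 1,"offset": [0,0,0],"yaw": 0},
    {"gripper": 1,"offset": [0,0,0],"yaw": 0},
    {"gripper": 1,"offset": [0,0,0],"yaw": 0},
    {"gripper": 1,"offset": [0,0,0],"yaw": 0},
  ],
)

```text
clock: 50.02
position: [496.7, 86.6, 107.9]
orientation: [[-0.124, 0.992, 0.001], [0.992, 0.124, -0.0], [-0.0, 0.001, -1.0]]
contact_force: [0.3, -0.5, -0.6]
finger_gap: 12.4
```

play_rows(
  plan=[
    {"gripper": 1,"offset": [0,0,-0.03],"yaw": 0},
    {"gripper": 1,"offset": [0,0,-0.03],"yaw": 0},
    {"gripper": 1,"offset": [0,0,-0.03],"yaw": 0},
    {"gripper": 1,"offset": [0,0,-0.012],"yaw": 0},
    {"gripper": 1,"offset": [0,0,0],"yaw": 0},
    {"gripper": 1,"offset": [0,0,0],"yaw": 0},
    {"gripper": 1,"offset": [0,0,0],"yaw": 0},
    {"gripper": 1,"offset": [0,0,0],"yaw": 0},
    {"gripper": 1,"offset": [0,0,0],"yaw": 0},
    {"gripper": 1,"offset": [-0.0013,0.01,0],"yaw": 0},
    {"gripper": 1,"offset": [-0.0013,0.01,0],"yaw": 0},
    {"gripper": 1,"offset": [0,0,0],"yaw": 0},
    {"gripper": 1,"offset": [0,0,0],"yaw": 0},
    {"gripper": 1,"offset": [0,0,0],"yaw": 0},
  ],
)

```text
clock: 51.18
position: [492.9, 107.6, 5.5]
orientation: [[-0.126, 0.992, 0.0], [0.992, 0.126, -0.0], [-0.0, 0.0, -1.0]]
contact_force: [1.0, 0.2, -0.0]
finger_gap: 12.4
```

```bash

python3 - <<'E'
from h import *
st();f=snap('wrist');view(f,'w42.png',150,50,220,200,3)
E
```

```text
t 51.1833 pos [492.9 107.6   5.5] rack [-90.9  51.2] gap 12.4 F [ 1.   0.2 -0. ]
```

View pics/w42.png

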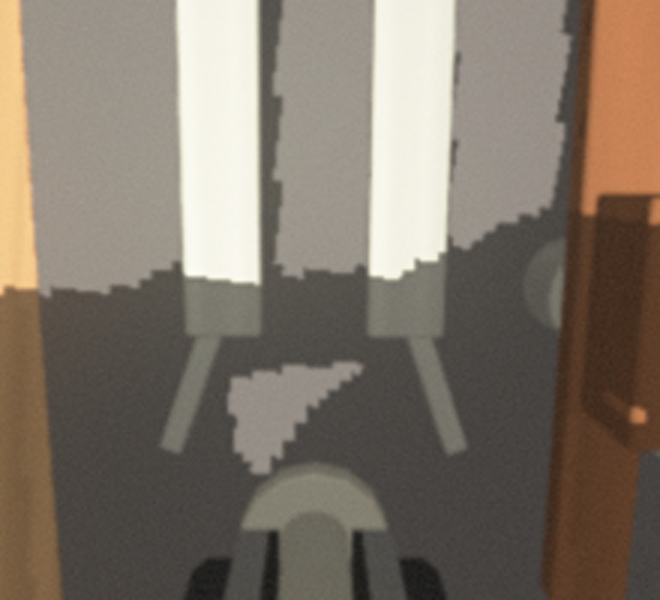

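play_rows(
  plan=[
    {"gripper": 1,"offset": [-0.0012,0.012,0],"yaw": 0},
    {"gripper": 1,"offset": [-0.0015,0.012,0],"yaw": 0},
    {"gripper": 1,"offset": [-0.0015,0.012,0],"yaw": 0},
    {"gripper": 1,"offset": [-0.0015,0.012,0],"yaw": 0},
    {"gripper": 1,"offset": [-0.0015,0.012,0],"yaw": 0},
    {"gripper": 1,"offset": [0,0,0],"yaw": 0},
    {"gripper": 1,"offset": [0,0,0],"yaw": 0},
  ],
)

```text
clock: 51.82
position: [485.6, 168.2, 5.5]
orientation: [[-0.127, 0.992, -0.0], [0.992, 0.127, -0.0], [-0.0, -0.0, -1.0]]
contact_force: [0.3, 0.1, -0.5]
finger_gap: 11.9
```

```bash

python3 - <<'E'
from h import *
st();f=snap('wrist');view(f,'w43.png',150,50,220,200,3)
E
```

```text
t 51.8167 pos [485.6 168.2   5.5] rack [-29.9  50.6] gap 11.9 F [ 0.3  0.1 -0.5]
```

View pics/w43.png

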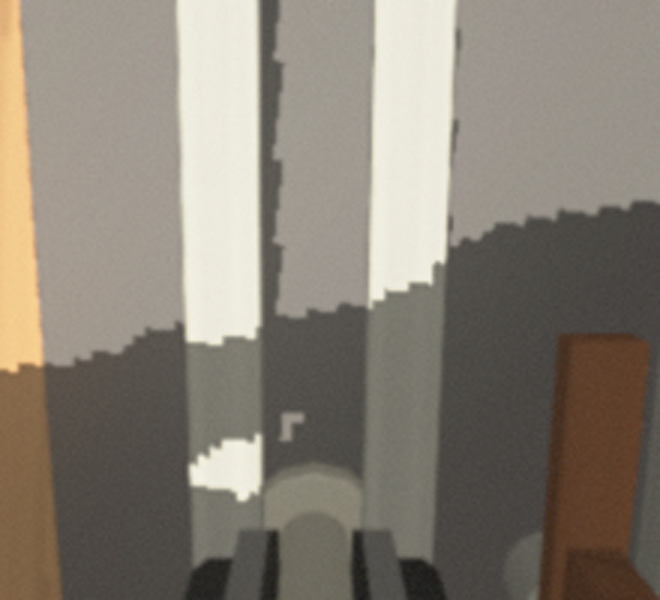

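Inside; 110 mm to go.

play_rows(
  plan=[
    {"gripper": 1,"offset": [-0.0015,0.012,0],"yaw": 0},
    {"gripper": 1,"offset": [-0.0015,0.012,0],"yaw": 0},
    {"gripper": 1,"offset": [-0.0015,0.012,0],"yaw": 0},
    {"gripper": 1,"offset": [-0.0015,0.012,0],"yaw": 0},
    {"gripper": 1,"offset": [-0.0015,0.012,0],"yaw": 0},
    {"gripper": 1,"offset": [-0.0015,0.012,0],"yaw": 0},
    {"gripper": 1,"offset": [-0.0015,0.012,0],"yaw": 0},
    {"gripper": 1,"offset": [-0.0015,0.012,0],"yaw": 0},
    {"gripper": 1,"offset": [-0.0005,0.005,-0.001],"yaw": 0},
    {"gripper": 1,"offset": [0,0.003,0],"yaw": 0},
    {"gripper": 1,"offset": [0,0.002,0],"yaw": 0},
    {"gripper": 1,"offset": [0,0.0015,0],"yaw": 0},
    {"gripper": 1,"offset": [0,0,0],"yaw": 0},
  ],
)

```text
clock: 52.95
position: [473.3, 274.6, 4.4]
orientation: [[-0.124, 0.992, -0.0], [0.992, 0.124, -0.0], [-0.0, -0.0, -1.0]]
contact_force: [0.1, -0.4, -0.7]
finger_gap: 12.7
```

```bash

python3 - <<'E'
from h import *
st()
E
```

```text
t 52.95 pos [473.3 274.6   4.4] rack [77.2 49.1] gap 12.7 F [ 0.1 -0.4 -0.7]
```

play_rows(
  plan=[
    {"gripper": 1,"offset": [0,0.0015,0],"yaw": 0},
    {"gripper": 1,"offset": [0,0.0015,0],"yaw": 0},
    {"gripper": 1,"offset": [0,0.001,0],"yaw": 0},
    {"gripper": 1,"offset": [0,0,0],"yaw": 0},
  ],
)

```text
clock: 53.28
position: [473.4, 278.4, 4.5]
orientation: [[-0.124, 0.992, 0.0], [0.992, 0.124, -0.0], [-0.0, -0.0, -1.0]]
contact_force: [-0.4, -0.3, -0.5]
finger_gap: 12.7
```

play_rows(
  plan=[
    {"gripper": 1,"offset": [0,0.0015,0],"yaw": 0},
    {"gripper": 1,"offset": [0,0.0015,0],"yaw": 0},
    {"gripper": 1,"offset": [0,0,0],"yaw": 0},
  ],
)

```text
clock: 53.53
position: [473.3, 279.3, 4.5]
orientation: [[-0.126, 0.992, -0.001], [0.992, 0.126, -0.004], [-0.004, -0.001, -1.0]]
contact_force: [1.6, -9.8, 2.9]
finger_gap: 12.4
```

```bash

python3 - <<'E'
from h import *
st();f=snap('wrist');view(f,'w44.png',150,50,220,200,3)
E
```

```text
t 53.5333 pos [473.3 279.3   4.5] rack [81.9 48.6] gap 12.4 F [ 1.6 -9.8  2.9]
```

View pics/w44.png

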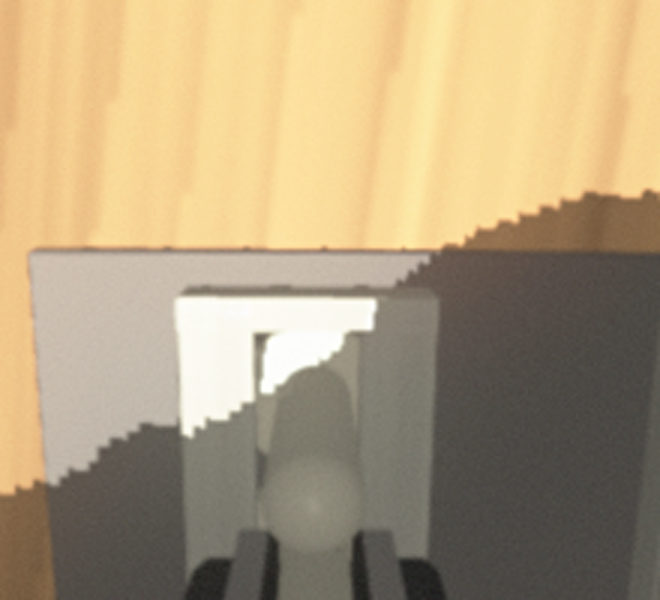

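play_rows(
  plan=[
    {"gripper": 0.6,"offset": [0,-0.003,-0.001],"yaw": 0},
    {"gripper": 0.6,"offset": [0,0,0],"yaw": 0},
    {"gripper": 0.6,"offset": [0,0,0],"yaw": 0},
    {"gripper": 0.6,"offset": [0,0,0],"yaw": 0},
    {"gripper": 0.6,"offset": [0,0,0.015],"yaw": 0},
    {"gripper": 0.6,"offset": [0,0,0.03],"yaw": 0},
    {"gripper": 0.6,"offset": [0,0,0.035],"yaw": 0},
    {"gripper": 0.6,"offset": [0,0,0.035],"yaw": 0},
    {"gripper": 0.5,"offset": [0.004,-0.016,0.035],"yaw": 0},
    {"gripper": 0.5,"offset": [0.007,-0.037,0],"yaw": 0},
    {"gripper": 0.5,"offset": [0.007,-0.037,0],"yaw": 0},
    {"gripper": 0.5,"offset": [0.007,-0.037,0],"yaw": 0},
    {"gripper": 0.5,"offset": [0.007,-0.037,0],"yaw": 0},
    {"gripper": 0.5,"offset": [0.007,-0.037,0],"yaw": 0},
    {"gripper": 0.5,"offset": [0.007,-0.037,0],"yaw": 0},
    {"gripper": 0.5,"offset": [0.007,-0.037,0],"yaw": 0},
    {"gripper": 0.5,"offset": [0.007,-0.037,0],"yaw": 0},
    {"gripper": 0.5,"offset": [0.007,-0.037,0],"yaw": 0},
    {"gripper": 0.5,"offset": [0.007,-0.037,0],"yaw": 0},
    {"gripper": 0.5,"offset": [0.007,-0.037,0],"yaw": 0},
  ],
)

```text
clock: 55.25
position: [554.6, -145.9, 153.7]
orientation: [[-0.125, 0.992, 0.001], [0.992, 0.125, 0.0], [0.0, 0.001, -1.0]]
contact_force: [0.4, 0.6, 0.1]
finger_gap: 42.7
```

play_rows(
  plan=[
    {"gripper": 0.5,"offset": [0.007,-0.037,0],"yaw": 0},
    {"gripper": 0.5,"offset": [0.007,-0.037,0],"yaw": 0},
    {"gripper": 0.5,"offset": [0.007,-0.037,0],"yaw": 0},
    {"gripper": 0.5,"offset": [0,0,0],"yaw": 0},
    {"gripper": 0.5,"offset": [0,0,0],"yaw": 0},
    {"gripper": 0.5,"offset": [0,0,0],"yaw": 0},
  ],
)

```text
clock: 55.75
position: [575.1, -254.8, 153.1]
orientation: [[-0.124, 0.992, -0.001], [0.992, 0.124, 0.001], [0.001, -0.001, -1.0]]
contact_force: [-0.1, 1.4, 0.1]
finger_gap: 42.6
```

```bash

python3 - <<'E'
from h import *
p=st();f=snap('scene','s45.png');marks(f,['small1']);f=snap('wrist','w45.png');marks(f,['small1'])
E
```

```text
t 55.75 pos [ 575.1 -254.8  153.1] rack [-460.9   16.1] gap 42.6 F [-0.1  1.4  0.1]
small1 [([578.1, -265.1, 0.2], 0.68), ([469.9, 303.4, 7.0], 0.58), ([472.8, 278.9, 8.2], 0.56)]
small1 [([573.6, -263.7, -2.3], 0.76)]
```

View pics/s45.png

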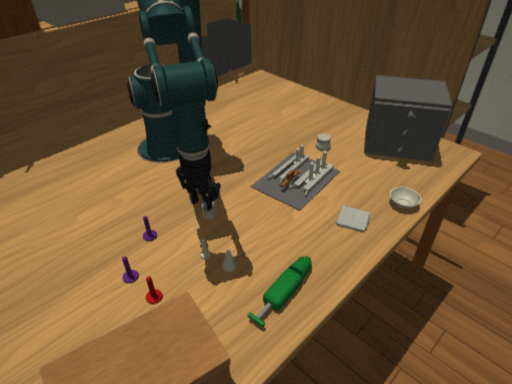

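View pics/w45.png

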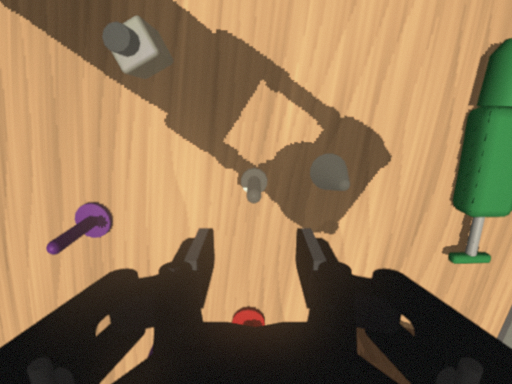

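play_rows(
  plan=[
    {"gripper": 0.5,"offset": [-0.001,-0.006,-0.03],"yaw": 0},
    {"gripper": 0.5,"offset": [0,0,-0.03],"yaw": 0},
    {"gripper": 0.5,"offset": [0,0,-0.03],"yaw": 0},
    {"gripper": 0.5,"offset": [0,0,-0.03],"yaw": 0},
    {"gripper": 0.5,"offset": [0,0,-0.01],"yaw": 0},
    {"gripper": 0.5,"offset": [0,0,0],"yaw": 0},
    {"gripper": 0.5,"offset": [0,0,0],"yaw": 0},
    {"gripper": 0.5,"offset": [0,0,0],"yaw": 0},
    {"gripper": 0.5,"offset": [0,0,0],"yaw": 0},
    {"gripper": 0.5,"offset": [0,0,0],"yaw": 0},
    {"gripper": 0.5,"offset": [0,0,0],"yaw": 0},
  ],
)

```text
clock: 56.87
position: [575.5, -261.9, 25.3]
orientation: [[-0.125, 0.992, 0.003], [0.992, 0.125, -0.001], [-0.002, 0.002, -1.0]]
contact_force: [0.0, 0.3, -0.3]
finger_gap: 42.5
```

```bash

python3 - <<'E'
from h import *
st();f=stemcheck();view(f,'w46.png',130,130,260,200,3)
E
```

```text
t 56.8667 pos [ 575.5 -261.9   25.3] rack [-468.    16.6] gap 42.5 F [ 0.   0.3 -0.3]
[ 575.4906395  -261.92651531   25.28671265] [array([370., 249.]), array([370., 428.])]
```

View pics/w46.png

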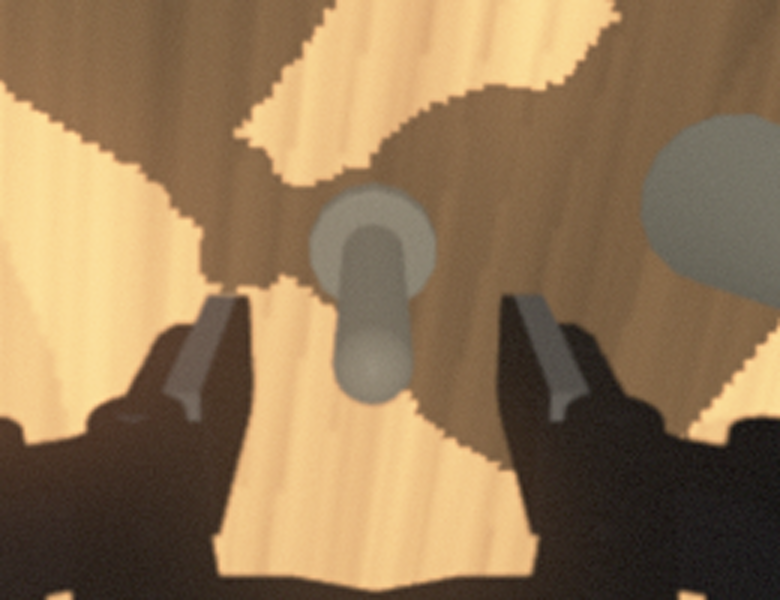

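play_rows(
  plan=[
    {"gripper": 0.5,"offset": [0.001,0.0005,-0.013],"yaw": 0},
    {"gripper": 0.5,"offset": [0,0,-0.013],"yaw": 0},
    {"gripper": 0.5,"offset": [0,0,0],"yaw": 0},
    {"gripper": 0.5,"offset": [0,0,0],"yaw": 0},
    {"gripper": 0.5,"offset": [0,0,0],"yaw": 0},
    {"gripper": 1,"offset": [0,0,0],"yaw": 0},
    {"gripper": 1,"offset": [0,0,0],"yaw": 0},
    {"gripper": 1,"offset": [0,0,0],"yaw": 0},
    {"gripper": 1,"offset": [0,0,0],"yaw": 0},
    {"gripper": 1,"offset": [0,0,0],"yaw": 0},
  ],
)

```text
clock: 57.75
position: [575.7, -261.0, -2.1]
orientation: [[-0.125, 0.992, 0.001], [0.992, 0.125, -0.0], [-0.001, 0.001, -1.0]]
contact_force: [-0.3, -0.4, 0.6]
finger_gap: 12.7
```

play_rows(
  plan=[
    {"gripper": 1,"offset": [0,0,0.03],"yaw": 0},
    {"gripper": 1,"offset": [0,0,0.04],"yaw": 0},
    {"gripper": 1,"offset": [0,0,0.04],"yaw": 0},
    {"gripper": 1,"offset": [-0.0079,0.0348,0],"yaw": 0},
    {"gripper": 1,"offset": [-0.0079,0.0348,0],"yaw": 0},
    {"gripper": 1,"offset": [-0.0079,0.0348,0],"yaw": 0},
    {"gripper": 1,"offset": [-0.0079,0.0348,0],"yaw": 0},
    {"gripper": 1,"offset": [-0.0079,0.0348,0],"yaw": 0},
    {"gripper": 1,"offset": [-0.0079,0.0348,0],"yaw": 0},
    {"gripper": 1,"offset": [-0.0079,0.0348,0],"yaw": 0},
    {"gripper": 1,"offset": [-0.0079,0.0348,0],"yaw": 0},
    {"gripper": 1,"offset": [-0.0079,0.0348,0],"yaw": 0},
    {"gripper": 1,"offset": [-0.0079,0.0348,0],"yaw": 0},
    {"gripper": 1,"offset": [0,0,0],"yaw": 0},
    {"gripper": 1,"offset": [0,0,0],"yaw": 0},
    {"gripper": 1,"offset": [0,0,0],"yaw": 0},
    {"gripper": 1,"offset": [0,0,0],"yaw": 0},
  ],
)

```text
clock: 59.17
position: [496.6, 86.3, 107.6]
orientation: [[-0.124, 0.992, 0.0], [0.992, 0.124, -0.0], [-0.0, 0.0, -1.0]]
contact_force: [-0.1, -1.0, 1.2]
finger_gap: 12.4
```

play_rows(
  plan=[
    {"gripper": 1,"offset": [0,0,-0.03],"yaw": 0},
    {"gripper": 1,"offset": [0,0,-0.03],"yaw": 0},
    {"gripper": 1,"offset": [0,0,-0.03],"yaw": 0},
    {"gripper": 1,"offset": [0,0,-0.012],"yaw": 0},
    {"gripper": 1,"offset": [0,0,0],"yaw": 0},
    {"gripper": 1,"offset": [0,0,0],"yaw": 0},
    {"gripper": 1,"offset": [0,0,0],"yaw": 0},
    {"gripper": 1,"offset": [0,0,0],"yaw": 0},
    {"gripper": 1,"offset": [0,0,0],"yaw": 0},
    {"gripper": 1,"offset": [-0.0013,0.01,0],"yaw": 0},
    {"gripper": 1,"offset": [-0.0013,0.01,0],"yaw": 0},
    {"gripper": 1,"offset": [0,0,0],"yaw": 0},
    {"gripper": 1,"offset": [0,0,0],"yaw": 0},
    {"gripper": 1,"offset": [0,0,0],"yaw": 0},
  ],
)

```text
clock: 60.33
position: [493.6, 107.7, 5.5]
orientation: [[-0.126, 0.992, 0.0], [0.992, 0.126, -0.0], [-0.0, 0.0, -1.0]]
contact_force: [0.2, -0.2, 0.0]
finger_gap: 12.4
```

```bash

python3 - <<'E'
from h import *
st();f=snap('wrist');view(f,'w47.png',150,50,220,200,3)
E
```

```text
t 60.3333 pos [493.6 107.7   5.5] rack [-90.9  50.4] gap 12.4 F [ 0.2 -0.2  0. ]
```

View pics/w47.png

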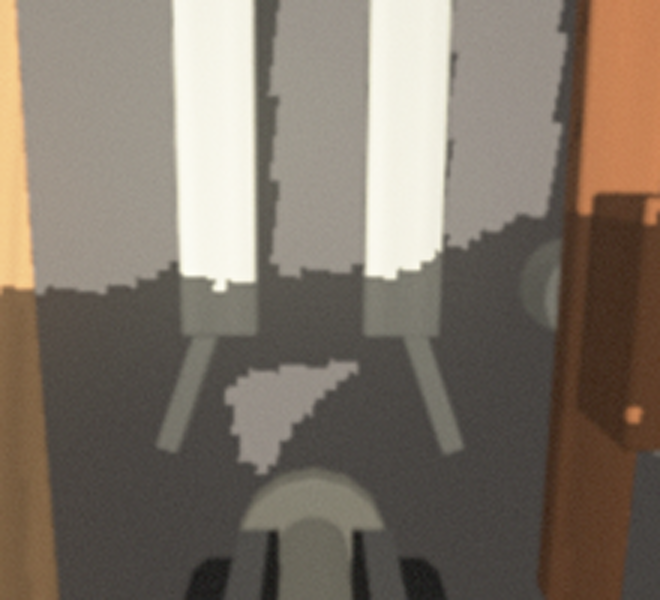

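play_rows(
  plan=[
    {"gripper": 1,"offset": [-0.0017,0.012,0],"yaw": 0},
    {"gripper": 1,"offset": [-0.0015,0.012,0],"yaw": 0},
    {"gripper": 1,"offset": [-0.0015,0.012,0],"yaw": 0},
    {"gripper": 1,"offset": [-0.0015,0.012,0],"yaw": 0},
    {"gripper": 1,"offset": [-0.0015,0.012,0],"yaw": 0},
    {"gripper": 1,"offset": [0,0,0],"yaw": 0},
    {"gripper": 1,"offset": [0,0,0],"yaw": 0},
  ],
)

```text
clock: 60.97
position: [485.8, 168.2, 5.5]
orientation: [[-0.127, 0.992, 0.0], [0.992, 0.127, -0.0], [-0.0, -0.0, -1.0]]
contact_force: [-1.5, 0.6, -0.8]
finger_gap: 12.3
```

```bash

python3 - <<'E'
from h import *
st();f=snap('wrist');view(f,'w48.png',150,50,220,200,3)
E
```

```text
t 60.9667 pos [485.8 168.2   5.5] rack [-29.9  50.4] gap 12.3 F [-1.5  0.6 -0.8]
```

View pics/w48.png

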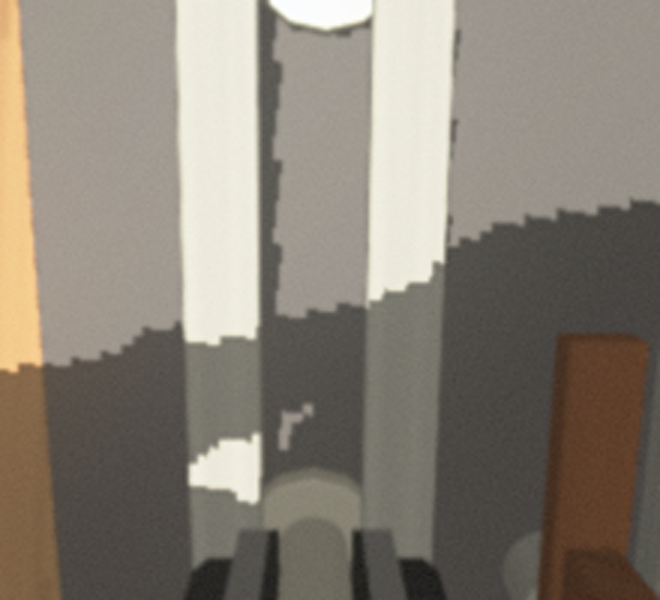

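play_rows(
  plan=[
    {"gripper": 1,"offset": [-0.0015,0.012,0],"yaw": 0},
    {"gripper": 1,"offset": [-0.0015,0.012,0],"yaw": 0},
    {"gripper": 1,"offset": [-0.0015,0.012,0],"yaw": 0},
    {"gripper": 1,"offset": [-0.0015,0.012,0],"yaw": 0},
    {"gripper": 1,"offset": [-0.0015,0.012,0],"yaw": 0},
    {"gripper": 1,"offset": [-0.001,0.01,0],"yaw": 0},
    {"gripper": 1,"offset": [-0.0005,0.005,-0.001],"yaw": 0},
    {"gripper": 1,"offset": [0,0.003,0],"yaw": 0},
    {"gripper": 1,"offset": [0,0.0015,0],"yaw": 0},
    {"gripper": 1,"offset": [0,0,0],"yaw": 0},
  ],
)

```text
clock: 61.85
position: [476.9, 246.8, 4.4]
orientation: [[-0.125, 0.992, -0.0], [0.992, 0.125, -0.0], [-0.0, -0.0, -1.0]]
contact_force: [0.6, 0.2, -1.3]
finger_gap: 12.5
```

play_rows(
  plan=[
    {"gripper": 1,"offset": [0,0.001,0],"yaw": 0},
    {"gripper": 1,"offset": [0,0.001,0],"yaw": 0},
    {"gripper": 1,"offset": [0,0,0],"yaw": 0},
  ],
)

```text
clock: 62.1
position: [477.1, 248.5, 4.5]
orientation: [[-0.124, 0.992, 0.0], [0.992, 0.124, 0.0], [0.0, 0.0, -1.0]]
contact_force: [-0.2, 0.3, -0.1]
finger_gap: 12.4
```

```bash

python3 - <<'E'
from h import *
st()
E
```

```text
t 62.1 pos [477.1 248.5   4.5] rack [50.8 48.7] gap 12.4 F [-0.2  0.3 -0.1]
```

play_rows(
  plan=[
    {"gripper": 1,"offset": [0,0.0015,0],"yaw": 0},
    {"gripper": 1,"offset": [0,0.001,0],"yaw": 0},
    {"gripper": 1,"offset": [0,0,0],"yaw": 0},
  ],
)

```text
clock: 62.35
position: [477.0, 250.2, 4.5]
orientation: [[-0.125, 0.992, -0.0], [0.992, 0.125, -0.002], [-0.002, -0.0, -1.0]]
contact_force: [1.0, -4.5, 1.5]
finger_gap: 12.2
```

play_rows(
  plan=[
    {"gripper": 0.6,"offset": [0,-0.002,-0.001],"yaw": 0},
    {"gripper": 0.6,"offset": [0,0,0],"yaw": 0},
    {"gripper": 0.6,"offset": [0,0,0],"yaw": 0},
    {"gripper": 0.6,"offset": [0,0,0],"yaw": 0},
    {"gripper": 0.6,"offset": [0,0,0.015],"yaw": 0},
    {"gripper": 0.6,"offset": [0,0,0.03],"yaw": 0},
    {"gripper": 0.6,"offset": [0,0,0.035],"yaw": 0},
    {"gripper": 0.6,"offset": [0,0,0.035],"yaw": 0},
    {"gripper": 0.6,"offset": [0.02,-0.028,0.035],"yaw": 0},
    {"gripper": 0.6,"offset": [0.02,-0.029,0],"yaw": 0},
    {"gripper": 0.6,"offset": [0.02,-0.029,0],"yaw": 0},
    {"gripper": 0.6,"offset": [0,0,0],"yaw": 0},
    {"gripper": 0.6,"offset": [0,0,0],"yaw": 0},
    {"gripper": 0.6,"offset": [0,0,0],"yaw": 0},
    {"gripper": 0.6,"offset": [0,0,0],"yaw": 0},
  ],
)

```text
clock: 63.6
position: [533.1, 168.1, 147.6]
orientation: [[-0.125, 0.992, -0.001], [0.992, 0.125, 0.0], [0.0, -0.001, -1.0]]
contact_force: [-0.2, 0.0, -0.8]
finger_gap: 34.0
```

```bash

python3 - <<'E'
from h import *
p=st();f=snap('scene','s49.png');marks(f,['large1','small1']);view(f,'s49b.png',230,110,130,100,6);f=snap('wrist','w49.png');marks(f,['turn_grip'])
print(proj(f,(*p[:2],60)))
E
```

```text
t 63.6 pos [533.1 168.1 147.6] rack [-36.    3.5] gap 34.0 F [-0.2  0.  -0.8]
large1 [([594.1, -451.8, -0.2], 0.79), ([392.3, -335.8, 2.4], 0.77), ([571.2, 312.0, 6.4], 0.61), ([582.4, 270.4, 8.5], 0.51), ([490.7, -459.0, 3.7], 0.5), ([580.6, 224.8, 7.8], 0.44)]
small1 [([481.4, 246.3, 5.9], 0.58), ([469.0, 305.9, 5.4], 0.4), ([473.9, 280.3, 11.0], 0.4), ([570.7, 312.2, 5.1], 0.19)]
turn_grip [([536.9, 163.6, 47.4], 0.74)]
(np.float64(253.61407089763654), np.float64(187.28597871310208))
```

View pics/s49b.png

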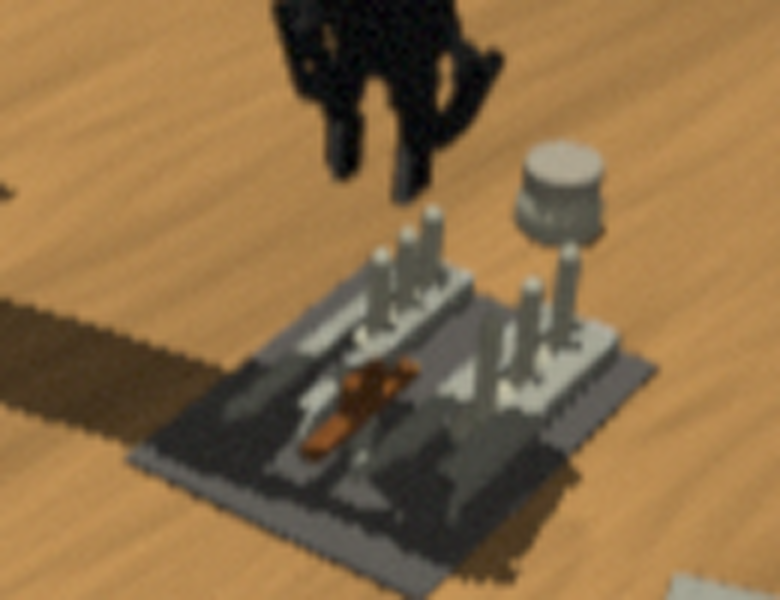

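View pics/w49.png

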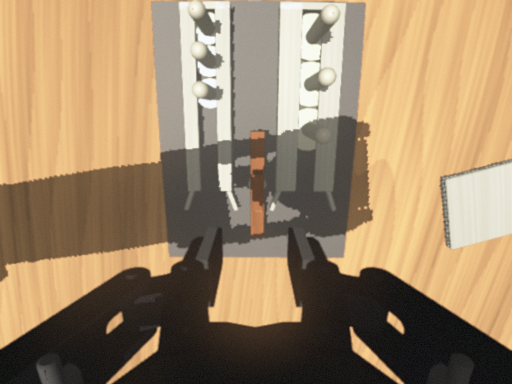

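View pics/s49.png

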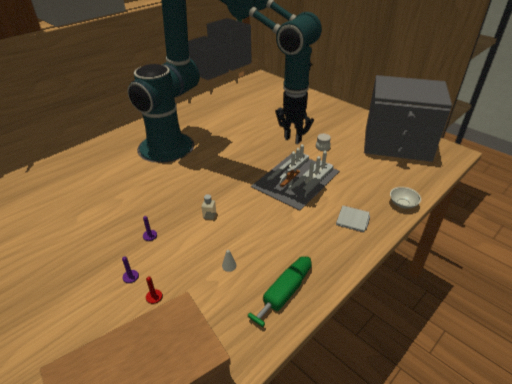

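play_rows(
  plan=[
    {"gripper": 0.6,"offset": [0.004,-0.0055,-0.03],"yaw": 0},
    {"gripper": 0.6,"offset": [0,0,-0.035],"yaw": 0},
    {"gripper": 0.6,"offset": [0,0,-0.03],"yaw": 0},
    {"gripper": 0.6,"offset": [0,0,-0.015],"yaw": 0},
    {"gripper": 0.6,"offset": [0,0,0],"yaw": 0},
    {"gripper": 0.6,"offset": [0,0,0],"yaw": 0},
    {"gripper": 0.6,"offset": [0,0,0],"yaw": 0},
    {"gripper": 0.6,"offset": [0,0,0],"yaw": 0},
  ],
)

```text
clock: 64.52
position: [539.9, 162.6, 40.4]
orientation: [[-0.125, 0.992, 0.004], [0.992, 0.125, 0.001], [0.001, 0.004, -1.0]]
contact_force: [-0.4, -0.1, -0.1]
finger_gap: 34.1
```

```bash

python3 - <<'E'
from h import *
p=st();f=snap('wrist');view(f,'w50.png',130,100,260,200,3)
E
```

```text
t 64.5167 pos [539.9 162.6  40.4] rack [-42.4  -2.5] gap 34.1 F [-0.4 -0.1 -0.1]
```

View pics/w50.png

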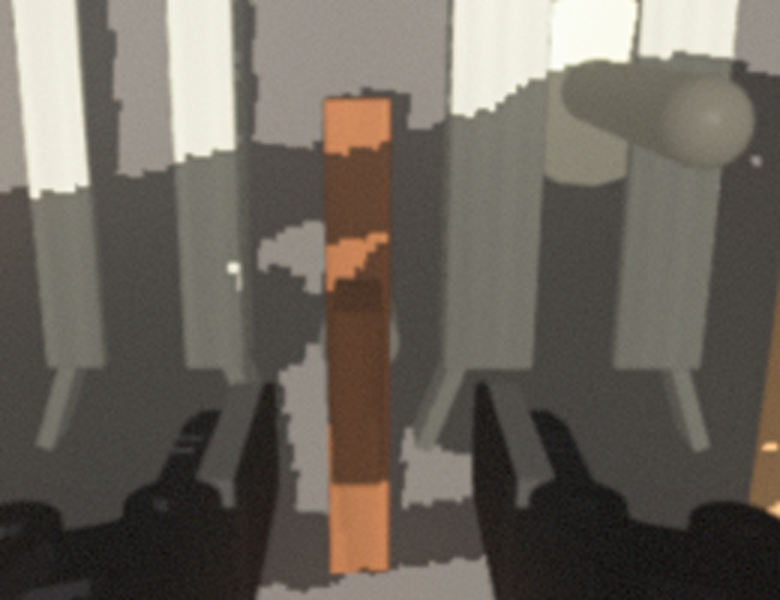

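play_rows(
  plan=[
    {"gripper": 0.6,"offset": [-0.0015,0,-0.015],"yaw": 0},
    {"gripper": 0.6,"offset": [0,0,-0.013],"yaw": 0},
    {"gripper": 0.6,"offset": [0,0,0],"yaw": 0},
    {"gripper": 0.6,"offset": [0,0,0],"yaw": 0},
    {"gripper": 1,"offset": [0,0,0],"yaw": 0},
    {"gripper": 1,"offset": [0,0,0],"yaw": 0},
    {"gripper": 1,"offset": [0,0,0],"yaw": 0},
    {"gripper": 1,"offset": [0,0,0],"yaw": 0},
    {"gripper": 1,"offset": [0,0,0],"yaw": 0},
  ],
)

```text
clock: 65.32
position: [536.4, 162.0, 11.1]
orientation: [[-0.125, 0.992, -0.0], [0.992, 0.125, 0.0], [0.0, -0.0, -1.0]]
contact_force: [-3.4, -0.6, 6.3]
finger_gap: 8.4
```

play_rows(
  plan=[
    {"gripper": 1,"offset": [0.0005,0.0005,0],"yaw": -0.06},
    {"gripper": 1,"offset": [0,0,0],"yaw": -0.12},
    {"gripper": 1,"offset": [0,0,0],"yaw": -0.12},
    {"gripper": 1,"offset": [0,0,0],"yaw": -0.12},
    {"gripper": 1,"offset": [0,0,0],"yaw": -0.12},
    {"gripper": 1,"offset": [0,0,0],"yaw": -0.12},
    {"gripper": 1,"offset": [0,0,0],"yaw": -0.12},
    {"gripper": 1,"offset": [0,0,0],"yaw": -0.12},
    {"gripper": 1,"offset": [0,0,0],"yaw": -0.12},
    {"gripper": 1,"offset": [0,0,0],"yaw": -0.12},
    {"gripper": 1,"offset": [0,0,0],"yaw": -0.12},
    {"gripper": 1,"offset": [0,0,0],"yaw": -0.12},
    {"gripper": 1,"offset": [0,0,0],"yaw": -0.12},
    {"gripper": 1,"offset": [0,0,0],"yaw": -0.07},
    {"gripper": 1,"offset": [0,0,0],"yaw": 0},
    {"gripper": 1,"offset": [0,0,0],"yaw": 0},
  ],
)

```text
clock: 66.65
position: [536.6, 161.6, 11.0]
orientation: [[0.992, 0.126, -0.001], [0.126, -0.992, -0.001], [-0.001, 0.001, -1.0]]
contact_force: [-4.6, -3.9, 7.6]
finger_gap: 8.7
```

```bash

python3 - <<'E'
from h import *
p=st();s=r.read_state();o=s['orientation'];print(np.degrees(np.arctan2(o[1,1],o[0,1])),s['moment'].round(2))
E
```

```text
t 66.65 pos [536.6 161.6  11. ] rack [-42.9   0.8] gap 8.7 F [-4.6 -3.9  7.6]
-82.78936231714309 [-0.58  0.67 -0.06]
```

play_rows(
  plan=[
    {"gripper": 1,"offset": [0,0,0],"yaw": -0.02},
    {"gripper": 1,"offset": [0,0,0],"yaw": 0},
    {"gripper": 1,"offset": [0,0,0],"yaw": 0.01},
    {"gripper": 0.5,"offset": [0,0,0],"yaw": 0},
    {"gripper": 0.5,"offset": [0,0,0],"yaw": 0},
    {"gripper": 0.5,"offset": [0,0,0],"yaw": 0},
    {"gripper": 0.5,"offset": [0,0,0],"yaw": 0},
    {"gripper": 0.5,"offset": [0,0,0.02],"yaw": 0},
    {"gripper": 0.5,"offset": [0,0,0.035],"yaw": 0},
    {"gripper": 0.5,"offset": [0,0,0.04],"yaw": 0},
    {"gripper": 0.5,"offset": [0,0,0.04],"yaw": 0},
    {"gripper": 0.5,"offset": [-0.02,0.005,0.04],"yaw": 0},
    {"gripper": 0.5,"offset": [-0.02,0.005,0.04],"yaw": 0},
    {"gripper": 0.5,"offset": [-0.02,0.005,0.03],"yaw": 0},
    {"gripper": 0.5,"offset": [0,0,0],"yaw": 0},
    {"gripper": 0.5,"offset": [0,0,0],"yaw": 0},
    {"gripper": 0.5,"offset": [0,0,0],"yaw": 0},
    {"gripper": 0.5,"offset": [0,0,0],"yaw": 0},
    {"gripper": 0.5,"offset": [0,0,0],"yaw": 0},
  ],
)

```text
clock: 68.23
position: [479.2, 176.2, 246.9]
orientation: [[0.993, 0.115, -0.004], [0.115, -0.993, -0.001], [-0.004, 0.001, -1.0]]
contact_force: [0.7, -0.9, 0.4]
finger_gap: 42.5
```

```bash

python3 - <<'E'
from h import *
import pickle
p=st();f=snap('wrist');pickle.dump(f,open('f51.pkl','wb'));view(f,'w51.png',140,15,250,190,3.2)
g=snap('scene','s51.png')
for q in ['ring_cone','perfume','cream_jar']: marks(g,[q])
E
```

```text
t 68.2333 pos [479.2 176.2 246.9] rack [-21.1  55.9] gap 42.5 F [ 0.7 -0.9  0.4]
ring_cone []
perfume [([474.7, 279.2, 8.9], 0.65), ([453.6, -146.2, 1.5], 0.54)]
cream_jar [([468.2, 444.8, 0.9], 0.48), ([479.9, 244.7, 7.8], 0.3)]
```

View pics/w51.png

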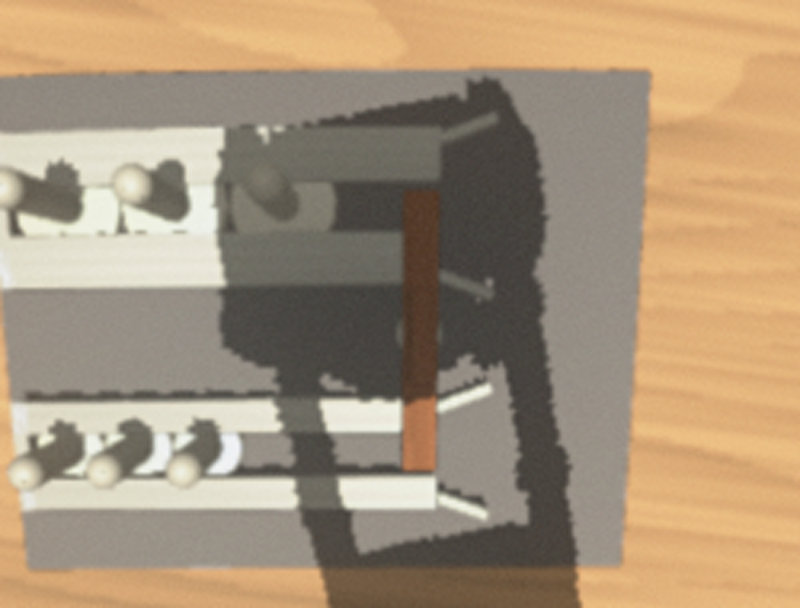

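View pics/s51.png

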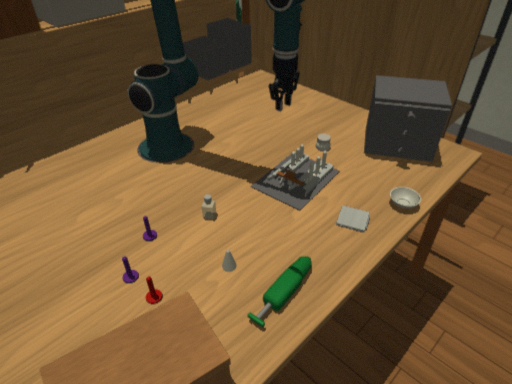

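```bash

python3 - <<'E'
from h import *
f=snap('wrist');view(f,'w52.png',90,40,180,140,4.4)
E
```

```text
(no output)
```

View pics/w52.png

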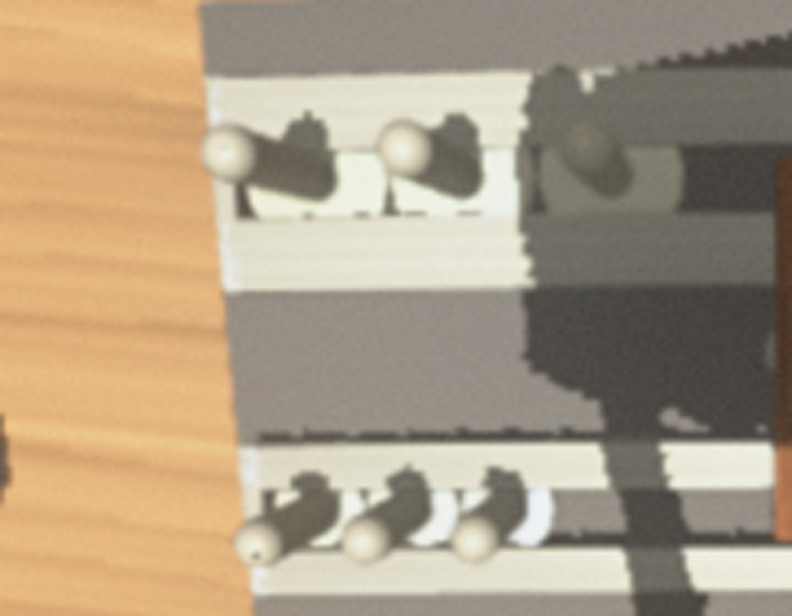

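```bash
python3 - <<'E'
from h import *
print(r.sign_off()); st()
E
```

```text
the job is handed in; nothing more can be done
None
the job is handed in; nothing more can be done
```

I finished the job and handed it in at about 68 s on the robot's clock. All six white ring posts were there. I turned the button open, slid each post in upright at the mouth with its foot under the lips, and turned the button back across both slots.

**Posts:** the three large posts are in the wide rail and the three small ones in the narrow rail. Each was pushed until I felt 4–10 N against the stop or the post ahead. The last picture shows all six upright. I estimate gaps of 1–2 mm between some of the large posts and at their stop, probably from backing off slightly as the gripper opened.

**Button:** it lies square across both slots. It was found about 4° open at the start.

**Bystanders:** I touched none of the other things on the shelf. In the last scene picture, the cone, perfume bottle, jar and the purple and red look-alikes appear where they were. The network missed the cone in that last picture, so for the cone I have only my own look. It also called one post "perfume", which I discounted.

**Something that disagreed:** the fingertips were about 30 mm higher than the reported tool position. My first grip on the button closed on air above it; I corrected for this from the pictures, and it disturbed nothing.

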